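# Change over the car shells on the drying boom

### The arm

A 6-joint arm with a two-finger parallel gripper is mounted at the origin on the work surface. World frame = base frame: x ahead of the robot, y to its left, z up, the work surface at z = 0. Lengths are in m, angles in rad, forces in N, time in s.
With the tool pointing down it reaches from about 0.3 to 0.775 m from the base axis. Payload 14.6 kg.
Tool frame: the origin (TCP) lies on the centre line of the jaws, within the pads' length; the fingertips stand 19 mm ahead of it and the grasp point (between the pads) is the TCP (ctrl.tip_reach is the distance from the TCP to the fingertips, in m); x points along the fingers, y is the direction in which the jaws open and shut, and the axes are right-handed (so a half turn about x gives the same grasp; the last joint's range is limited). The gripper opens to 94 mm and grips with 3 to 60 N. Pads are 16 mm wide; open, the fingers measure 119 mm over their backs; the gripper's body (75 mm by 177 mm) begins 78 mm behind the grasp point.
Start: joints at [1.106, 0.3, 1.521, -0, 1.321, -0.067], TCP at [0.213, 0.507, 0.191] pointing down, gripper open.
Joint ranges: [-3.03, 3.03], [-0.79, 2.21], [0.23, 2.52], [-1.04, 4.18], [0, 3.07], [-2.55, 2.55]. Speed limits (rad/s): [2.22, 2.22, 2.57, 3.14, 3.14, 3.14].

### API

Orientations are given as [roll, pitch, yaw] about the fixed x, y, z axes, in that order (R = Rz(yaw) Ry(pitch) Rx(roll)).
In Python, from station import ctrl, optics, models gives the robot as it stands. The module is installed in compiled form; this text tells all that it offers.
- The arm moves only by the tool arm_command, never from a script. Its argument "deltas" is a list of rows, each an object with "translation": the shift along the tool's x, y, z in units of 25 mm (1.0 is 25 mm), a list of three; "turn": the turn, a rotation vector about the tool's x, y, z in units of 5 degrees (1.0 is 5 degrees), a list of three. In form: [{"translation": [x, y, z], "turn": [rx, ry, rz]}, ...]. A call has 1 to 12 rows; each row is the pose to reach, as a shift and turn from the pose commanded when the call began, along the tool's axes at that moment; what a row does not reach only later rows make up. A row lasts 1/12 s, in which the tool goes at most 41.7 mm and 7.16 degrees, less where a joint would pass 70% of its speed; a pose out of reach is approached as far as the arm can. A call with a gripper value outside its range is refused whole. "gripper" is the finger opening in mm, from 0 to 94, set as the call begins (left out, the last holds). The fingers move at their own pace and stop on an object; "force" is the grip in N (left out, the last holds). Time passes only in rows, so rows that repeat a pose let the fingers close. It gives the time, the measured TCP pose, the force and the opening at its end, in the units of the state.
- ctrl.get_obs(): the state, without advancing time (a new reading comes with each control period).
- optics.camera(name): name is "side" or "top"; returns the picture (480x640x3 uint8, red, green, blue); there is no depth.
- optics.get_calibration(name): a dict with "K" (3x3 intrinsics, pixels), "origin" and "orientation" of the camera in the world. Camera axes: x right, y down, z forward; pixel columns grow to the right and rows downward; lengths in m; the calibration is good to about 2 mm. A picture is of the moment at which its call begins. get_calibration takes no time and is no camera call.
- ctrl.hand_in(): hands the job in, once; it reports no verdict.
Trained networks look in the newest picture that a camera, given by its name, has taken for a name from the list of things; names that differ only in an ending like _2 or _b are one class to them, and where a whole thing is asked for, a point or a joint stands for the part that bears it (a point fixed in the world has none). Each returns a list of dicts, best first, with "score" (0 to 1); they miss things now and then, are a little off and sometimes report something else, mostly with a low value. They report only what shows in the picture. A call takes as long as a camera call. They do not tell look-alikes from the thing itself.
- models.look_for(target, camera): "box" ([left, top, right, bottom] in pixels, round what is visible of it).
- models.cut_out(target, camera): "pixels" (480x640 bool, what is visible of it) and "box" ([left, top, right, bottom] in pixels, round what is visible of it).
- models.mark_of(target, camera): "at" ([column, row] in pixels: a listed point, or the origin of a listed thing).
The state is a dict: "time_s": time; "qpos": joint angles; "joint_vel": joint speeds; "tau": joint torques, N m; "ee_pos": TCP position; "eef_rot": TCP orientation; "force": force on the tool from outside, world axes, zero at the start; "moment": the same for the moment, N m; "grip_width": finger opening in m.
Only numpy, scipy, OpenCV 4.12 (cv2) and the standard library are available. Lean on these libraries where they do the work, as an engineer would, in place of code of your own. Each camera call takes 0.05 s, during which the arm holds its last target.

### The job

Turn the drying blower off, take the two dry car shells off the spring-balanced boom and stand them upright in the white tray, and hang every freshly primed shell from the cutting mat by its bail in a seat of the boom's comb; when all that is done and the boom is still, switch the blower back on. Let the boom take the weight slowly and let go only when it has settled, never letting it drop or spring up; hold the wet shells by their wire bails only, never on the paint, and leave the jar, bottle and brush pot alone.

Things in the scene. Friction and masses are not known exactly. Their poses are not given: they have to be found in the camera images.
- dry1: die-cast scale saloon body shell in grey primer, 112 mm long (its y), 48 mm wide (its x), roof 36 to 42 mm high, 125 to 185 g, hung in a steel wire bail. Origin: centre of the underside, z up. DRY: it hangs on the comb at the start (seat1); its place is the white tray.
- dry2: die-cast scale van body shell in grey primer, 112 mm long (its y), 48 mm wide (its x), roof 36 to 42 mm high, 125 to 185 g, hung in a steel wire bail. Origin: centre of the underside, z up. DRY: it hangs on the comb at the start (seat2); its place is the white tray.
- wet1: die-cast scale van body shell in grey primer, 112 mm long (its y), 48 mm wide (its x), roof 36 to 42 mm high, 125 to 185 g, hung in a steel wire bail. Origin: centre of the underside, z up. WET paint, fingers off the shell itself: it stands on the cutting mat at the start (mat 3 mm thick). Two or three of wet1 to wet3 are present.
- wet2: die-cast scale saloon body shell in grey primer, 112 mm long (its y), 48 mm wide (its x), roof 36 to 42 mm high, 125 to 185 g, hung in a steel wire bail. Origin: centre of the underside, z up. WET paint, fingers off the shell itself: it stands on the cutting mat at the start (mat 3 mm thick). Two or three of wet1 to wet3 are present.
- wet3: die-cast scale pickup body shell in grey primer, 112 mm long (its y), 48 mm wide (its x), roof 36 to 42 mm high, 125 to 185 g, hung in a steel wire bail. Origin: centre of the underside, z up. WET paint, fingers off the shell itself: it stands on the cutting mat at the start (mat 3 mm thick). Two or three of wet1 to wet3 are present.
- dry1_bar (a point): middle of the grip bar of dry1's bail, on the bar's axis, 115 mm above the shell's underside; same axes as dry1. The bar is round, 10 mm thick, 92 mm long, along y; from its ends thin upright wires go down to the bumpers (at y = +-59 mm)
- dry2_bar (a point): middle of the grip bar of dry2's bail, on the bar's axis, 115 mm above the shell's underside; same axes as dry2. The bar is round, 10 mm thick, 92 mm long, along y; from its ends thin upright wires go down to the bumpers (at y = +-59 mm)
- wet1_bar (a point): middle of the grip bar of wet1's bail, on the bar's axis, 115 mm above the shell's underside; same axes as wet1. The bar is round, 10 mm thick, 92 mm long, along y; from its ends thin upright wires go down to the bumpers (at y = +-59 mm)
- wet2_bar (a point): middle of the grip bar of wet2's bail, on the bar's axis, 115 mm above the shell's underside; same axes as wet2. The bar is round, 10 mm thick, 92 mm long, along y; from its ends thin upright wires go down to the bumpers (at y = +-59 mm)
- wet3_bar (a point): middle of the grip bar of wet3's bail, on the bar's axis, 115 mm above the shell's underside; same axes as wet3. The bar is round, 10 mm thick, 92 mm long, along y; from its ends thin upright wires go down to the bumpers (at y = +-59 mm)
- comb (a joint): sinking angle of the boom (read at the comb's pivot), a 200 mm parallelogram linkage on a column beyond the comb, which keeps the comb level: 0 = up against its top stop (nothing hung), grows as it sinks, at most 0.62 rad. The comb sinks 1 mm per 0.05 N after the first 0.2 N, so 20 to 38 mm per shell; lightly damped, it bounces (period about 0.6 s) if let go early
- seat1 (a point): outermost seat of the comb (nearest the robot): where a hung bar's axis lies, midway between the comb's two wires. x points along the comb to the column, y along a hung bar, z up. 275 mm above the desk with nothing hung; sinks and rises with the boom, staying level. The wires end in an upturned lip 22 mm outside seat1
- seat2 (a point): middle seat of the comb, 72 mm behind seat1, axes as seat1. The comb is two parallel 7 mm steel wires at y = +-32 mm; each seat is a smooth trough in them, 18 mm wide at the bottom (a few mm of play), rising to ridges midway between the seats, which a bar clears when its axis is over 16 mm above seat height. While the boom sinks all its travel the comb also shifts up to 7 mm along x
- seat3 (a point): innermost seat of the comb (nearest the column), 72 mm behind seat2, axes as seat1. The wires run through a hung bail between bar and roof, so a shell comes and goes along x over the outer end, its bar held in the middle, between the wires. The comb's cross-piece is 67 mm behind seat3, its bracket reaches 25 mm above seat height
- tray: white plastic tray, 150 mm (x) by 220 mm (y), 26 mm high, walls 4 mm, floor 4 mm thick, fixed; origin: centre of its underside. Holds both dry shells side by side, each lengthwise along the tray's x
- blower: grey drying blower, 160 mm (x) by 120 mm (y) by 150 mm tall, fixed, fan guard on its -y side facing the comb, rotary switch on top; origin: centre of its underside
- switch (a joint): rotary blower switch: 0 = off, 1.05 rad = on, turning clockwise seen from above; it clicks over its middle (0.525) into either end position; about 0.06 N m to turn. On at the start
- switch_grip (a point): on the switch's vertical axis at the height to grip, 178 mm above the desk, 22 mm above the black plate on the blower's top. Its x runs along the grip bar of the switch (58 mm long, 13 mm thick along its y, 27 mm tall, top 14 mm above this point) and turns with it
- paint_jar: small grey paint jar, 34 mm across, 45 mm tall without its cap; to be left alone. Origin: underside
- thinner: amber thinner bottle, 44 mm across, 85 mm tall; to be left alone. Origin: underside
- brush_pot: green pot with brushes, 56 mm across, 70 mm tall, brushes to 145 mm; to be left alone. Origin: underside
Not all that is in view belongs to the job. What is shaped like the wet1 but blue is not meant. Leave any brown look-alike of the dry2 alone.

How it is judged:
On the way, in this order (a step that is already met when the one before it is completed fails the run):
1. the blower is switched off (value of joint switch below 0.15 rad), for 0.2 s.
2. with the blower off, both dry shells stand in the tray, every wet shell hangs in the comb, let go, and the boom is still (z of wet1_bar in the frame of seat1 between -0.006 and 0.006 m and x of wet1_bar in the frame of seat1 between -0.013 and 0.157 m and y of wet1_bar in the frame of seat1 between -0.024 and 0.024 m and angle between each of wet1, wet2, wet3's own z axis and vertical below 0.35 rad and z of wet2_bar in the frame of seat1 between -0.006 and 0.006 m and x of wet2_bar in the frame of seat1 between -0.013 and 0.157 m and y of wet2_bar in the frame of seat1 between -0.024 and 0.024 m and z of wet3_bar in the frame of seat1 between -0.006 and 0.006 m and x of wet3_bar in the frame of seat1 between -0.013 and 0.157 m and y of wet3_bar in the frame of seat1 between -0.024 and 0.024 m and x of dry1 in the frame of tray between -0.05 and 0.05 m and y of dry1 in the frame of tray between -0.085 and 0.085 m and z of each of dry1, dry2 in the frame of tray below 0.01 m and angle between each of dry1, dry2's own z axis and vertical below 0.1 rad and x of dry2 in the frame of tray between -0.05 and 0.05 m and y of dry2 in the frame of tray between -0.085 and 0.085 m and velocity of joint comb between -0.06 and 0.06 rad/s and contact force between the fingers and anything else below 0.5 N and value of joint switch below 0.15 rad), for 0.4 s.
3. the blower is switched on again (value of joint switch above 0.9 rad), for 0.2 s.
At the end, for the whole second after the job is handed in: Both dry shells stand upright (0.1 rad) on the tray's floor; every wet shell present hangs upright (0.35 rad) with its bar down in a seat of the comb (within 6 mm of seat height and 24 mm of the comb's middle); the boom is still; the switch is on (above 0.9 rad) (z of wet1_bar in the frame of seat1 between -0.006 and 0.006 m and x of wet1_bar in the frame of seat1 between -0.013 and 0.157 m and y of wet1_bar in the frame of seat1 between -0.024 and 0.024 m and angle between each of wet1, wet2, wet3's own z axis and vertical below 0.35 rad and z of wet2_bar in the frame of seat1 between -0.006 and 0.006 m and x of wet2_bar in the frame of seat1 between -0.013 and 0.157 m and y of wet2_bar in the frame of seat1 between -0.024 and 0.024 m and z of wet3_bar in the frame of seat1 between -0.006 and 0.006 m and x of wet3_bar in the frame of seat1 between -0.013 and 0.157 m and y of wet3_bar in the frame of seat1 between -0.024 and 0.024 m and x of dry1 in the frame of tray between -0.05 and 0.05 m and y of dry1 in the frame of tray between -0.085 and 0.085 m and z of each of dry1, dry2 in the frame of tray below 0.01 m and angle between each of dry1, dry2's own z axis and vertical below 0.1 rad and x of dry2 in the frame of tray between -0.05 and 0.05 m and y of dry2 in the frame of tray between -0.085 and 0.085 m and velocity of joint comb between -0.06 and 0.06 rad/s and value of joint switch above 0.9 rad); the robot touches nothing.
It fails at once if with the hand at the comb, the boom is let drop or spring up (faster than 0.45 rad/s, 90 mm/s at the comb) ((velocity of joint comb above 0.45 rad/s or velocity of joint comb below -0.45 rad/s) and (distance between the grasp point and seat1 below 0.06 m or distance between the grasp point and seat2 below 0.06 m or distance between the grasp point and seat3 below 0.06 m)).
It fails at once if the fingers touch the wet paint of a shell (contact force between the fingers and wet1_c0 above 1 N or contact force between the fingers and wet1_c1 above 1 N or contact force between the fingers and wet2_c0 above 1 N or contact force between the fingers and wet2_c1 above 1 N or contact force between the fingers and wet3_c0 above 1 N or contact force between the fingers and wet3_c1 above 1 N).
It fails at once if the paint jar, the thinner bottle or the brush pot is disturbed (moved 20 mm) (distance of any of paint_jar, thinner, brush_pot from where it was at the start of the episode above 0.02 m).
Of wet1, wet2, wet3 only 2 to 3 are there at a start; the rules pass over those that are not, and their reading is None.
At some moment in a run one of wet1, wet2, wet3 may be knocked a few centimetres aside while the robot is not near it.
It also fails if it takes over 210 s, if anything falls off the work surface, if the arm or the gripper's body presses on something with over 40 N, if the wrist force passes 120 N, or if a joint passes its speed limit or range.

## Working session

There is one attempt and no reset: what is moved stays moved. The work goes in short steps, Python scripts to look and compute and a tool call to move; the robot and the scene stay as the last step left them, time stands still between calls to the robot, and variables do not carry over. Pictures are saved under pics/ and viewed, and the job is handed in when it is done.

Besides the shell and the picture viewer there is one more tool, called as name(argument=value, ...), one argument or row to a line, values as JSON. arm_command: Moves the arm, as the interface text tells. Its arguments: {"type":"object","properties":{"deltas":{"type":"array"},"gripper":{"type":"number"},"force":{"type":"number"}},"required":["deltas"]}

```bash
mkdir -p pics; ls
python3 - <<'E'
from station import ctrl, optics, models
import cv2
o=ctrl.get_obs()
for k,v in o.items(): print(k,v)
for n in ("side","top"):
    im=optics.camera(n); cv2.imwrite(f"pics/{n}0.png",im[:,:,::-1])
    c=optics.get_calibration(n); print(n,c)
print(ctrl.tip_reach)
E
```

```text
pics
time_s 0.0
qpos [ 1.10637430e+00  3.00482900e-01  1.52155600e+00  7.64025858e-07
  1.32070761e+00 -6.66190261e-02]
joint_vel [-1.98009112e-04 -2.01608844e-03  1.29213575e-05  9.16333279e-05
  1.34175684e-03  1.48620255e-03]
tau [ 3.41540792e-03 -5.31806982e+01 -3.52749252e+01  7.10198446e-02
  2.43129063e-02 -8.18361264e-05]
ee_pos [0.21295702 0.50680475 0.19069048]
eef_rot [-1.63805671  1.56964246 -2.0358599 ]
force [ 0.26529126 -0.32168648  0.24377296]
moment [ 0.0203625  -0.00558244  0.02717418]
grip_width 0.09403347188827395
side {'K': array([[492.18655089,   0.        , 318.18993527],
       [  0.        , 492.18655089, 231.33123266],
       [  0.        ,   0.        ,   1.        ]]), 'origin': array([-0.04730944, -0.82600233,  0.78382089]), 'orientation': array([-2.11576540e+00, -1.62133480e-03, -5.98190454e-01])}
top {'K': array([[501.69839262,   0.        , 321.54401648],
       [  0.        , 501.69839262, 247.8201908 ],
       [  0.        ,   0.        ,   1.        ]]), 'origin': array([0.42063784, 0.01418685, 1.31299265]), 'orientation': array([-3.04810679, -0.01054437, -1.57121079])}
0.019
```

View pics/side0.png

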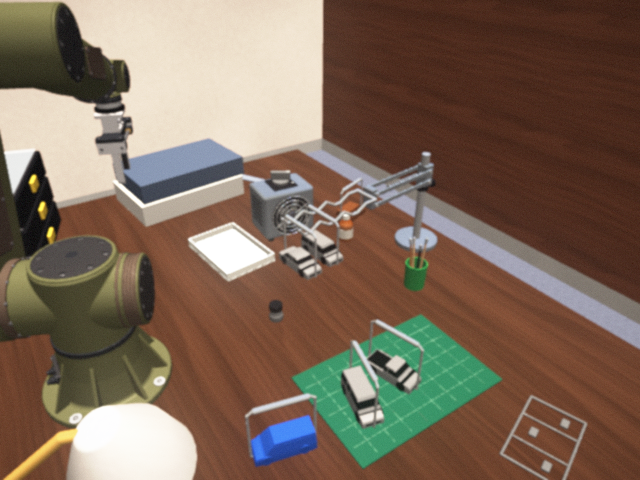

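View pics/top0.png

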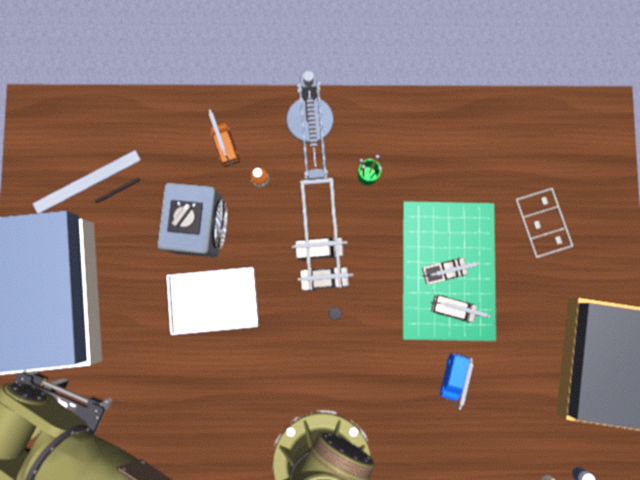

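The top view shows the van at (455,308) and the pickup at (445,270) on the mat. The blue decoy is at (457,377) and the brown look-alike at (225,143). The dry shells hang at (320,248) and (325,280), the tray is at (212,300), and the blower switch is at (184,215). Next I'll triangulate these.

```bash
cat > h.py <<'E'
from station import ctrl, optics, models
import numpy as np, cv2
from scipy.spatial.transform import Rotation as R
C={n:optics.get_calibration(n) for n in("side","top")}
def proj(p,n):
    c=C[n]; Rw=R.from_euler('xyz',c["orientation"]).as_matrix()
    q=c["K"]@(Rw.T@(np.asarray(p,float)-c["origin"])); return q[:2]/q[2]
def ray(px,n):
    c=C[n]; Rw=R.from_euler('xyz',c["orientation"]).as_matrix()
    d=Rw@np.linalg.solve(c["K"],[px[0],px[1],1.]); return c["origin"],d/np.linalg.norm(d)
def at_z(px,n,z):
    o,d=ray(px,n); return o+d*(z-o[2])/d[2]
def tri(ps,pt):
    (a,u),(b,v)=ray(ps,"side"),ray(pt,"top")
    s,t=np.linalg.lstsq(np.stack([u,-v],1),b-a,rcond=None)[0]
    return (a+s*u+b+t*v)/2,np.linalg.norm(a+s*u-b-t*v)
def snap(n,name=None,crop=None,scale=1):
    im=optics.camera(n)
    if name:
        j=im
        if crop: x0,y0,x1,y1=crop; j=j[y0:y1,x0:x1]
        if scale!=1: j=cv2.resize(j,None,fx=scale,fy=scale,interpolation=cv2.INTER_CUBIC)
        cv2.imwrite(f"pics/{name}.png",j[:,:,::-1])
    return im
def toolmove(dp,drot=None):
    """world shift (m) -> tool units"""
    Rt=R.from_euler('xyz',ctrl.get_obs()["eef_rot"])
    print("translation units",(Rt.inv().apply(dp)/0.025).round(3))
E
python3 - <<'E'
from h import *
snap("side");snap("top")
for t in ["dry1_bar","dry2_bar","wet1_bar","wet2_bar","wet3_bar","seat1","seat2","seat3","switch_grip","tray","blower"]:
    r={}
    for n in("side","top"):
        r[n]=[(np.round(d["at"],1).tolist(),round(d["score"],2)) for d in models.mark_of(t,n)[:5]]
    print(t,r)
    if r["side"] and r["top"]:
        for a in r["side"][:3]:
            for b in r["top"][:3]:
                p,e=tri(a[0],b[0])
                if e<.02: print("   ",a,b,p.round(4),round(e,4))
E
```

```text
dry1_bar {'side': [([301.4, 226.0], 0.65), ([275.2, 318.3], 0.51)], 'top': []}
dry2_bar {'side': [([319.5, 214.0], 0.85), ([352.3, 182.0], 0.81)], 'top': [([218.3, 130.2], 0.95), ([321.0, 246.2], 0.65), ([318.7, 210.0], 0.27)]}
    ([319.5, 214.0], 0.85) ([321.0, 246.2], 0.65) [0.5254 0.0046 0.22  ] 0.003
    ([352.3, 182.0], 0.81) ([218.3, 130.2], 0.95) [0.8171 0.2521 0.127 ] 0.0018
    ([352.3, 182.0], 0.81) ([318.7, 210.0], 0.27) [0.6047 0.0036 0.2805] 0.0195
wet1_bar {'side': [([278.9, 405.5], 0.78), ([362.2, 359.3], 0.77)], 'top': [([464.0, 386.0], 0.94), ([468.4, 308.9], 0.91)]}
    ([278.9, 405.5], 0.78) ([464.0, 386.0], 0.94) [ 0.2082 -0.3343  0.111 ] 0.0029
    ([362.2, 359.3], 0.77) ([468.4, 308.9], 0.91) [ 0.3843 -0.3428  0.124 ] 0.0076
wet2_bar {'side': [], 'top': []}
wet3_bar {'side': [([396.4, 333.9], 0.86), ([347.9, 206.7], 0.2)], 'top': [([450.8, 266.3], 0.89)]}
    ([396.4, 333.9], 0.86) ([450.8, 266.3], 0.89) [ 0.4903 -0.3117  0.1053] 0.0026
seat1 {'side': [([349.0, 206.7], 0.94), ([300.8, 225.9], 0.65), ([323.3, 213.5], 0.61)], 'top': [([322.5, 244.1], 0.75), ([316
[... 587 characters left out ...]
61)], 'top': [([322.5, 244.1], 0.75), ([316.3, 207.7], 0.73)]}
    ([349.0, 206.7], 0.94) ([316.3, 207.7], 0.73) [0.6155 0.0132 0.2079] 0.0033
    ([323.3, 213.5], 0.61) ([322.5, 244.1], 0.75) [5.313e-01 5.000e-04 2.212e-01] 0.0003
switch_grip {'side': [([278.4, 176.5], 0.77)], 'top': [([178.5, 214.1], 0.63)]}
    ([278.4, 176.5], 0.77) ([178.5, 214.1], 0.63) [0.6034 0.3314 0.1706] 0.0042
tray {'side': [([233.0, 254.0], 0.91)], 'top': [([217.7, 299.7], 0.8)]}
    ([233.0, 254.0], 0.91) ([217.7, 299.7], 0.8) [0.4082 0.2694 0.0039] 0.0002
blower {'side': [([283.6, 231.9], 0.73)], 'top': [([198.3, 224.9], 0.67)]}
    ([283.6, 231.9], 0.73) ([198.3, 224.9], 0.67) [ 0.6082  0.3291 -0.021 ] 0.0025
```

Run:
```python
from h import *
snap("top","t1",(150,170,350,340),4)
snap("side","s1",(180,140,440,300),3)
snap("top","t2",(400,190,520,420),2.6)
```

```text
(no output)
```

View pics/t1.png

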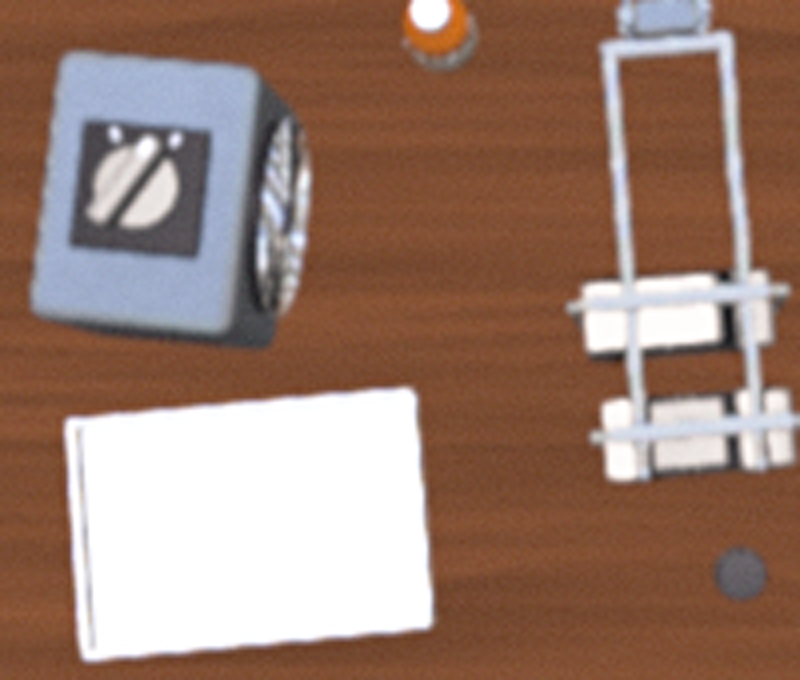

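View pics/s1.png

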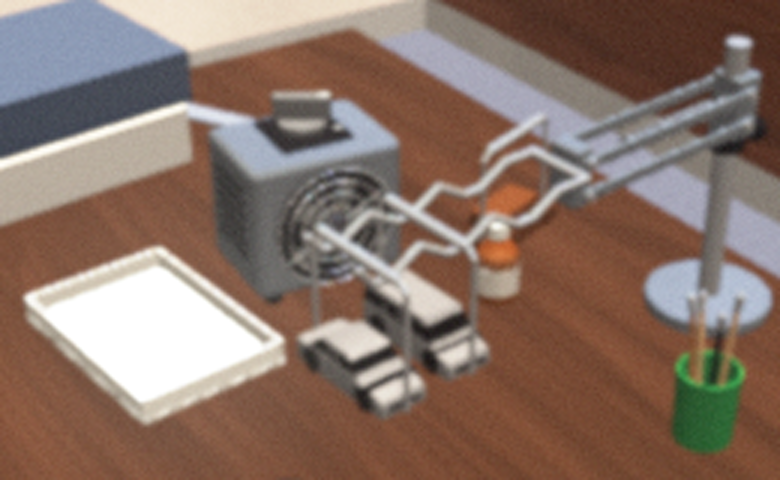

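View pics/t2.png

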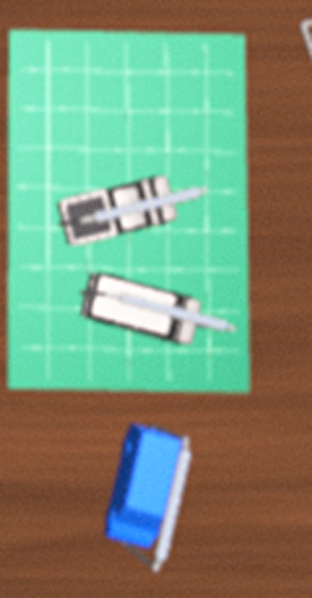

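```bash
cat >> h.py <<'E'
def plan(p,jawyaw,tilt=None):
    """target TCP p (world), tool x down, jaws (tool y) along heading jawyaw (deg) mod 180"""
    o=ctrl.get_obs(); R0=R.from_euler('xyz',o["eef_rot"]); best=None
    for k in (0,180):
        a=np.deg2rad(jawyaw+k); y=np.array([np.cos(a),np.sin(a),0]); x=np.array([0,0,-1.]); z=np.cross(x,y)
        Rt=R.from_matrix(np.stack([x,y,z],1)); rv=(R0.inv()*Rt).as_rotvec(degrees=True)
        print(" opt",k,"turn",(rv/5).round(3))
    d=np.asarray(p)-o["ee_pos"]
    print(" trans",(R0.inv().apply(d)/.025).round(3),"dist mm",round(1000*np.linalg.norm(d)), "yaw jaw now",np.rad2deg(np.arctan2(*R0.as_matrix()[[1,0],1])).round(2),"q1,q6",o["qpos"][[0,5]].round(3),"toolx",R0.as_matrix()[:,0].round(3),"t",round(o["time_s"],2),"pos",o["ee_pos"].round(4))
E
python3 - <<'E'
from h import *
f=lambda x,y:(150+x/4,170+y/4)
print("disc",[at_z(f(137,187),"top",z).round(4) for z in(.158,.165)])
print("bartop ends",at_z(f(98,208),"top",.192),at_z(f(147,143),"top",.192))
c=[at_z(f(*q),"top",.15) for q in((62,52),(255,68),(232,332),(34,310))]; print("blower top",np.round(c,4),np.mean(c,0))
t=[at_z(f(*q),"top",.026) for q in((67,420),(413,388),(432,627),(84,660))]; print("tray",np.round(t,4),np.mean(t,0))
# comb wires at z .215
for a,b in(((640,470),(605,45)),((760,465),(727,35))):
    print("wire",at_z(f(*a),"top",.213).round(4),at_z(f(*b),"top",.213).round(4))
for a,b in(((572,307),(788,290)),((592,437),(800,424))):
    print("bar",at_z(f(*a),"top",.218).round(4),at_z(f(*b),"top",.218).round(4))
g=lambda x,y:(180+x/3,140+y/3)
print("side switch bartop",at_z(g(302,93),"side",.192))
print("side dry1 bar",at_z(g(355,250),"side",.218),"dry2",at_z(g(430,220),"side",.218))
print(tri(g(307,228),f(592,437)),tri(g(407,282),f(800,424)))
print(tri(g(388,196),f(572,307)),tri(g(475,245),f(788,290)))
plan([.6,.31,.28],53)
E
```

```text
disc [array([0.6011, 0.3204, 0.158 ]), array([0.6   , 0.3185, 0.165 ])]
bartop ends [0.58385556 0.33289982 0.192     ] [0.62087873 0.30634638 0.192     ]
blower top [[0.6824 0.3684 0.15  ]
 [0.6731 0.2551 0.15  ]
 [0.5175 0.2654 0.15  ]
 [0.5302 0.3803 0.15  ]] [0.60078692 0.31729161 0.15      ]
tray [[0.4713 0.3962 0.026 ]
 [0.4918 0.1757 0.026 ]
 [0.3402 0.1618 0.026 ]
 [0.3198 0.3812 0.026 ]] [0.40577445 0.27870578 0.026     ]
wire [0.4367 0.0278 0.213 ] [0.6728 0.0477 0.213 ]
wire [ 0.4394 -0.0378  0.213 ] [ 0.6786 -0.0203  0.213 ]
bar [0.5256 0.0652 0.218 ] [ 0.5351 -0.0533  0.218 ]
bar [0.4545 0.0539 0.218 ] [ 0.4616 -0.0595  0.218 ]
side switch bartop [0.6034774  0.32091918 0.192     ]
side dry1 bar [ 0.46142401 -0.00078503  0.218     ] dry2 [0.53527536 0.00569047 0.218     ]
(array([0.45346502, 0.05472417, 0.21383259]), np.float64(0.0026861824858870156)) (array([ 0.4643559 , -0.06115586,  0.21883686]), np.float64(0.0065899947854264574))
(array([0.52913349, 0.06331246, 0.2153408 ]), np.float64(0.007588426908148416)) (array([ 0.53498683, -0.0532833 ,  0.22359035]), np.float64(0.001188609642108814))
 opt 0 turn [ 2.841  0.    -0.   ]
 opt 180 turn [-33.159   0.      0.   ]
 trans [-3.55  -1.27  17.322] dist mm 443 yaw jaw now 67.21 q1,q6 [ 1.106 -0.067] toolx [ 0.  0. -1.] t 1.45 pos [0.2131 0.507  0.1913]
```

arm_command(
  deltas=[
    {"translation": [-3.5,0,0],"turn": [0,0,0]},
    {"translation": [-3.5,0,0],"turn": [0,0,0]},
    {"translation": [-3.5,0,0],"turn": [0,0,0]},
    {"translation": [-3.5,-1.2,17.3],"turn": [2.6,0,0]},
    {"translation": [-3.5,-1.2,17.3],"turn": [2.6,0,0]},
    {"translation": [-3.5,-1.2,17.3],"turn": [2.6,0,0]},
    {"translation": [-3.5,-1.2,17.3],"turn": [2.6,0,0]},
    {"translation": [-3.5,-1.2,17.3],"turn": [2.6,0,0]},
    {"translation": [-3.5,-1.2,17.3],"turn": [2.6,0,0]},
    {"translation": [-3.5,-1.2,17.3],"turn": [2.6,0,0]},
    {"translation": [-3.5,-1.2,17.3],"turn": [2.6,0,0]},
    {"translation": [-3.5,-1.2,17.3],"turn": [2.6,0,0]},
  ],
  gripper=50,
  force=25,
)

```text
time_s: 2.45
ee_pos: [0.5496, 0.3369, 0.2787]
eef_rot: [1.22, 1.57, 0.595]
force: [1.2, 1.1, -0.1]
grip_width: 0.05
```

arm_command(
  deltas=[
    {"translation": [0,0,0],"turn": [0,0,0]},
    {"translation": [0,0,0],"turn": [0,0,0]},
    {"translation": [0,0,0],"turn": [0,0,0]},
    {"translation": [0,0,0],"turn": [0,0,0]},
  ],
)

```text
time_s: 2.78
ee_pos: [0.547, 0.339, 0.2791]
eef_rot: [1.454, 1.57, 0.831]
force: [-0.6, -0.5, 0.5]
grip_width: 0.05
```

Run:
```python
from h import *
snap("side","s2",(200,100,400,250),4)
plan([.602,.3195,.178],54)
```

```text
opt 0 turn [ 0.06   0.002 -0.008]
 opt 180 turn [-3.594e+01  1.200e-02  4.000e-03]
 trans [4.051 0.645 2.247] dist mm 117 yaw jaw now 54.3 q1,q6 [ 0.498 -0.45 ] toolx [ 0.001  0.    -1.   ] t 2.83 pos [0.5469 0.3391 0.2792]
```

View pics/s2.png

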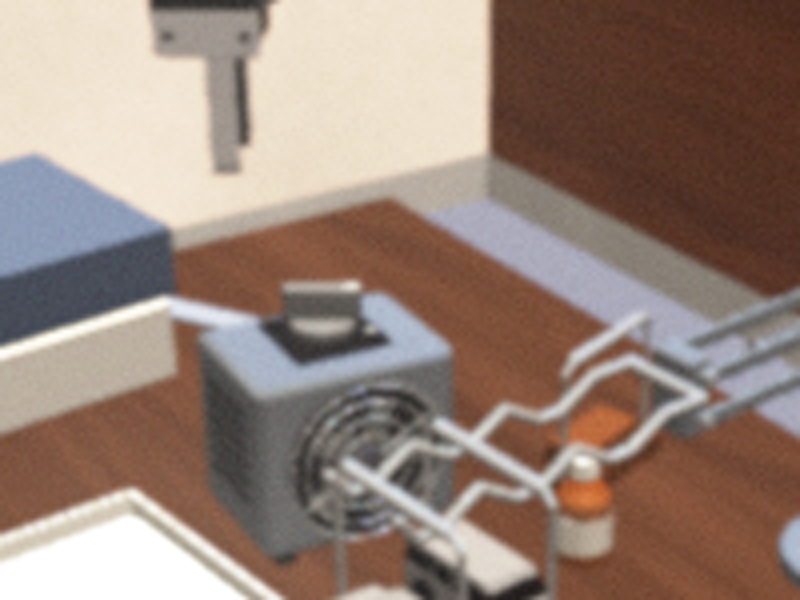

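The side view shows the gripper at crop (225,170), above and left of the switch at (320,300). I'll move over the switch, then go down.

arm_command(
  deltas=[
    {"translation": [0,0.64,2.25],"turn": [0,0,0]},
    {"translation": [0,0.64,2.25],"turn": [0,0,0]},
    {"translation": [1,0.64,2.25],"turn": [0,0,0]},
    {"translation": [2,0.64,2.25],"turn": [0,0,0]},
    {"translation": [3,0.64,2.25],"turn": [0,0,0]},
    {"translation": [3.6,0.64,2.25],"turn": [0,0,0]},
    {"translation": [4,0.64,2.25],"turn": [0,0,0]},
    {"translation": [4,0.64,2.25],"turn": [0,0,0]},
    {"translation": [4,0.64,2.25],"turn": [0,0,0]},
  ],
)

```text
time_s: 3.58
ee_pos: [0.6026, 0.3189, 0.1796]
eef_rot: [1.029, 1.57, 0.405]
force: [-0.3, 0.2, 0.9]
grip_width: 0.0503
```

Run:
```python
from h import *
snap("side","s3",(220,120,340,210),6)
snap("top","t3",(140,170,240,245),6)
plan([.602,.3195,.178],54)
print(ctrl.get_obs()["force"])
```

```text
opt 0 turn [ 0.046  0.013 -0.025]
 opt 180 turn [-3.5954e+01  3.9000e-02  2.1000e-02]
 trans [ 0.101 -0.004 -0.055] dist mm 3 yaw jaw now 54.23 q1,q6 [ 0.432 -0.514] toolx [ 0.002  0.001 -1.   ] t 3.68 pos [0.6032 0.3188 0.1805]
[0.33264729 0.27191021 0.0819616 ]
```

View pics/s3.png

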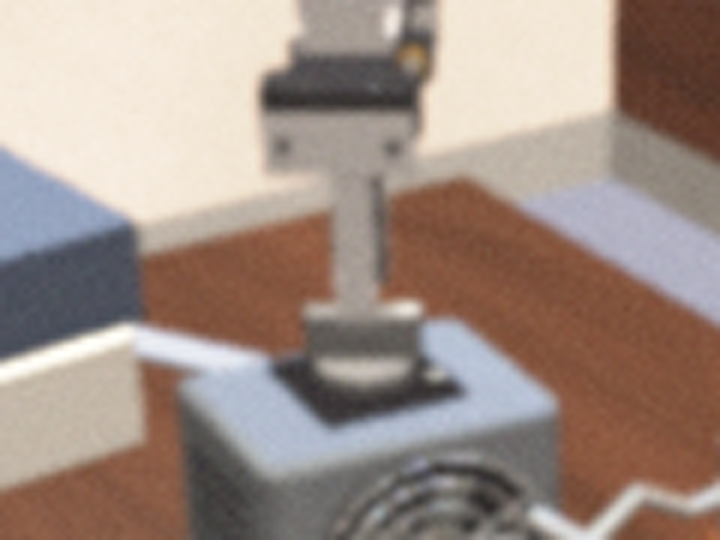

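View pics/t3.png

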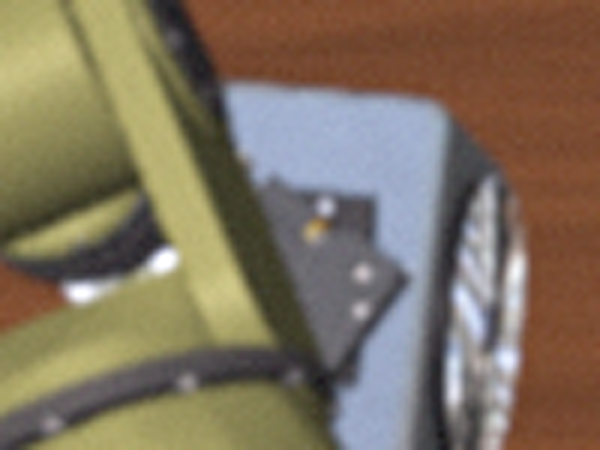

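Run:
```python
from h import *
im=snap("side")
o=ctrl.get_obs(); Rt=R.from_euler('xyz',o["eef_rot"])
j=cv2.resize(im[120:210,220:340],None,fx=6,fy=6,interpolation=cv2.INTER_CUBIC)
def dot(p,c):
    q=(proj(p,"side")-[220,120])*6; cv2.circle(j,tuple(int(v) for v in q),4,c,-1); print(q.round())
for s in(-.025,.025): dot(o["ee_pos"]+Rt.apply([.019,s,0]),(255,0,0) if s<0 else (0,0,255))
dot(o["ee_pos"],(0,255,0))
dot([.602,.3195,.192],(255,255,0))
cv2.imwrite("pics/s4.png",j[:,:,::-1])
```

```text
[364. 388.]
[373. 343.]
[367. 330.]
[363. 308.]
```

View pics/s4.png

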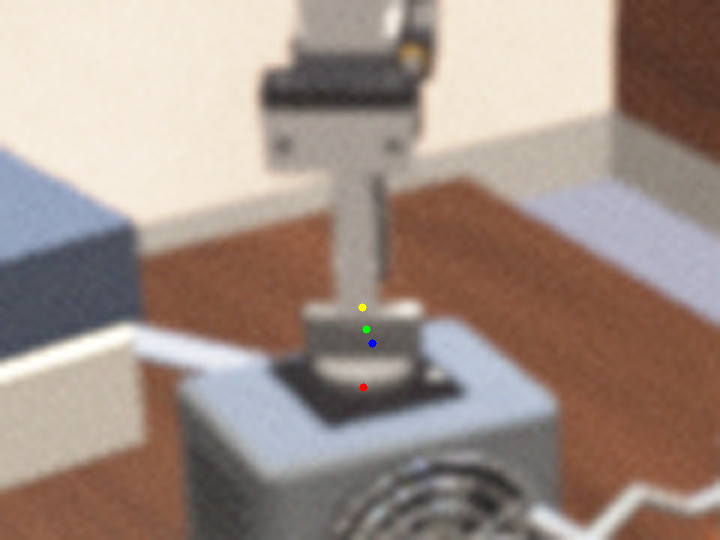

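Run:
```python
from h import *
a=np.deg2rad(54.3); y=np.array([np.cos(a),np.sin(a),0])
p=np.array([.5469,.3391,.2792])
for s in(-.025,.025): print((proj(p+s*y-[0,0,.019],"side")-[200,100])*4)
print(optics.get_calibration("side"))
```

```text
[231.53006022 218.19115782]
[240.63136387 191.17450135]
{'K': array([[492.18655089,   0.        , 318.18993527],
       [  0.        , 492.18655089, 231.33123266],
       [  0.        ,   0.        ,   1.        ]]), 'origin': array([-0.04730944, -0.82600233,  0.78382089]), 'orientation': array([-2.11576540e+00, -1.62133480e-03, -5.98190454e-01])}
```

Run:
```python
from h import *
a=np.deg2rad(67.2); y=np.array([np.cos(a),np.sin(a),0])
p=np.array([.2130,.5068,.1907])
im=cv2.imread("pics/side0.png")[60:220,40:240]
j=cv2.resize(im,None,fx=4,fy=3.75)
j=cv2.resize(im,None,fx=3.7,fy=3.7,interpolation=cv2.INTER_CUBIC)
for s in(-.047,0,.047):
    for x in (0,.019):
        q=(proj(p+s*y-[0,0,x],"side")-[40,60])*3.7; print(q); cv2.circle(j,tuple(int(v) for v in q),4,(0,0,255),-1)
cv2.imwrite("pics/s5.png",j)
```

```text
[310.2272637  474.87323486]
[315.45260871 498.04250539]
[318.44432602 447.77166514]
[323.46251801 470.47456187]
[326.2035547  422.18012538]
[331.02922383 444.43200503]
```

View pics/s5.png

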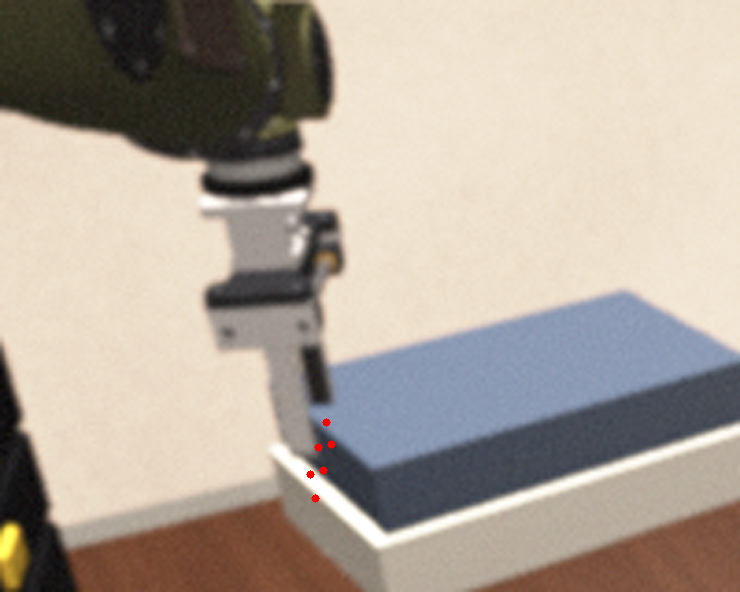

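Run:
```python
from h import *
a=np.deg2rad(67.2); y=np.array([np.cos(a),np.sin(a),0])
p=np.array([.2130,.5068,.1907])
im=cv2.imread("pics/top0.png")[350:480,0:170]
j=cv2.resize(im,None,fx=4.5,fy=4.5,interpolation=cv2.INTER_CUBIC)
for s in(-.047,0,.047):
    for x in (0,.019):
        q=(proj(p+s*y-[0,0,x],"top")-[0,350])*4.5; print(q); cv2.circle(j,tuple(int(v) for v in q),4,(0,0,255),-1)
cv2.imwrite("pics/t5.png",j)
```

```text
[493.43306402 221.4423428 ]
[509.2687165  213.44318138]
[404.99257709 183.15154666]
[422.31539827 175.81288118]
[316.75315654 144.94780333]
[335.55640538 138.26667807]
```

View pics/t5.png

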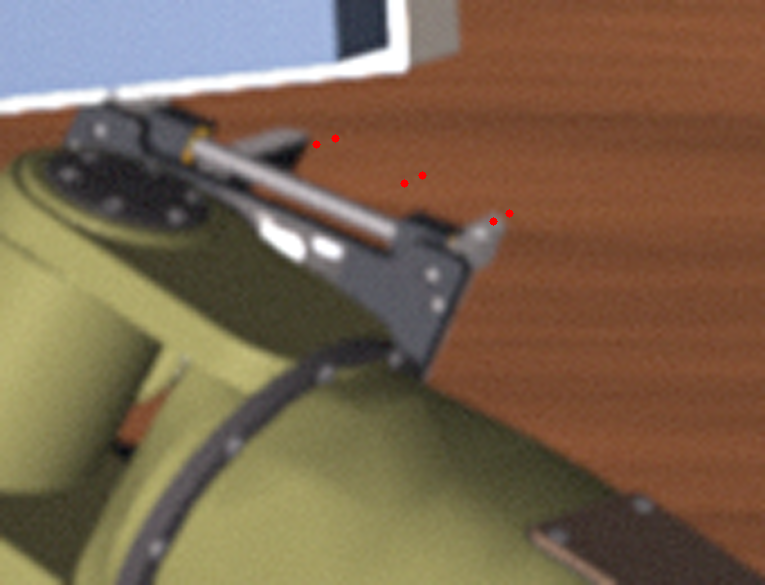

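Run:
```python
from h import *
print(tri((127,168.9),(68.4,380.7)),tri((121,182.5),(110.5,398.5)))
a=np.deg2rad(67.2); y=np.array([np.cos(a),np.sin(a),0])
p=np.array([.2130,.5068,.1907])
for s in (.047,-.047): print(p+s*y-[0,0,.019])
o=ctrl.get_obs(); print(o["qpos"])
```

```text
(array([0.23393707, 0.54858681, 0.20621148]), np.float64(0.006479571998917461)) (array([0.19488077, 0.4562878 , 0.21003111]), np.float64(0.010930328363278003))
[0.23121323 0.55012757 0.1717    ]
[0.19478677 0.46347243 0.1717    ]
[ 4.32377824e-01  6.10762718e-01  1.10125964e+00 -2.49028819e-06
  1.42725423e+00 -5.14018405e-01]
```

The visible finger ends triangulate about 35 mm higher than the reported TCP implies, although x and y agree. Closing on the switch will test this: an opening of 13 mm means the pads really are at the bar.

arm_command(
  deltas=[
    {"translation": [0,0,0],"turn": [0,0,0]},
    {"translation": [0,0,0],"turn": [0,0,0]},
    {"translation": [0,0,0],"turn": [0,0,0]},
    {"translation": [0,0,0],"turn": [0,0,0]},
    {"translation": [0,0,0],"turn": [0,0,0]},
    {"translation": [0,0,0],"turn": [0,0,0]},
  ],
  gripper=5,
  force=20,
)

```text
time_s: 4.23
ee_pos: [0.6029, 0.3183, 0.1787]
eef_rot: [0.311, 1.571, -0.314]
force: [0.2, 0.5, 0.2]
grip_width: 0.0135
```

Run:
```python
from h import *
snap("side","s6",(220,120,340,210),6)
```

```text
(no output)
```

View pics/s6.png

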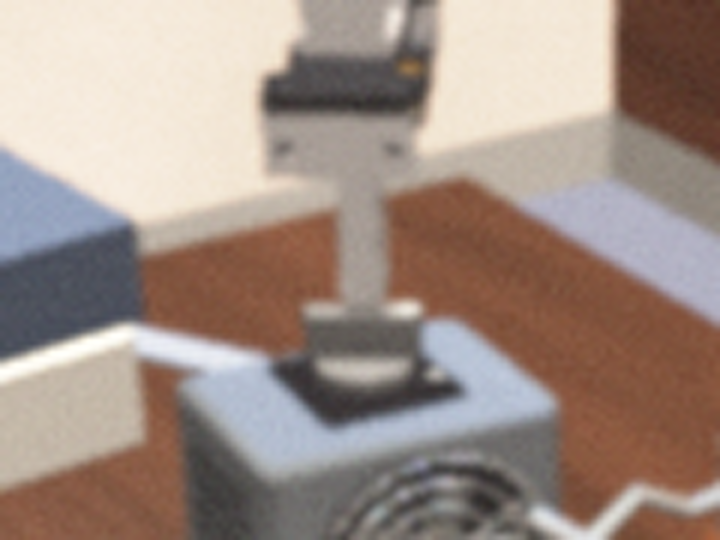

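arm_command(
  deltas=[
    {"translation": [0,0,0],"turn": [-1.2,0,0]},
    {"translation": [0,0,0],"turn": [-2.4,0,0]},
    {"translation": [0,0,0],"turn": [-3.6,0,0]},
    {"translation": [0,0,0],"turn": [-4.8,0,0]},
    {"translation": [0,0,0],"turn": [-6,0,0]},
    {"translation": [0,0,0],"turn": [-7.2,0,0]},
    {"translation": [0,0,0],"turn": [-8.4,0,0]},
    {"translation": [0,0,0],"turn": [-9.6,0,0]},
    {"translation": [0,0,0],"turn": [-10.8,0,0]},
    {"translation": [0,0,0],"turn": [-11.6,0,0]},
    {"translation": [0,0,0],"turn": [-12.2,0,0]},
    {"translation": [0,0,0],"turn": [-12.2,0,0]},
  ],
)

```text
time_s: 5.28
ee_pos: [0.6029, 0.3183, 0.1787]
eef_rot: [-2.766, 1.571, -2.324]
force: [-0.1, -0.0, -0.4]
grip_width: 0.0051
```

Run:
```python
from h import *
snap("side","s7",(220,120,340,210),6)
o=ctrl.get_obs(); print(o["moment"],o["grip_width"]); plan([.602,.3195,.28],114)
```

```text
[ 0.06490537  0.03373062 -0.03867887] 0.005219686735630994
 opt 0 turn [ 0.23 -0.   -0.  ]
 opt 180 turn [-3.577e+01  0.000e+00 -1.000e-03]
 trans [-4.051  0.06  -0.011] dist mm 101 yaw jaw now 115.15 q1,q6 [ 0.432 -1.578] toolx [-0. -0. -1.] t 5.33 pos [0.6029 0.3183 0.1787]
```

View pics/s7.png

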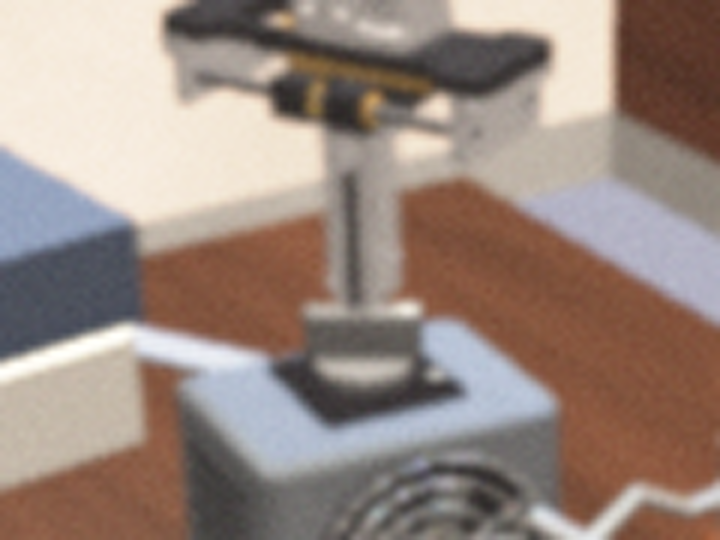

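The 13.5 mm reading was the fingers still closing. They ended at 5 mm, above the bar, and the switch did not move. The reported TCP height is therefore about 35 mm too low compared with the scene. I'll open, turn back and go down 30 mm.

arm_command(
  deltas=[
    {"translation": [-0.8,0,0],"turn": [1.4,0,0]},
    {"translation": [-0.8,0,0],"turn": [2.8,0,0]},
    {"translation": [-0.8,0,0],"turn": [4.2,0,0]},
    {"translation": [-0.8,0,0],"turn": [5.6,0,0]},
    {"translation": [-0.8,0,0],"turn": [7,0,0]},
    {"translation": [-0.8,0,0],"turn": [8.4,0,0]},
    {"translation": [-0.8,0,0],"turn": [9.8,0,0]},
    {"translation": [-0.8,0,0],"turn": [11.2,0,0]},
    {"translation": [-0.8,0,0],"turn": [12.2,0,0]},
    {"translation": [-0.8,0,0],"turn": [12.2,0,0]},
  ],
  gripper=50,
)

```text
time_s: 6.17
ee_pos: [0.6029, 0.3183, 0.1987]
eef_rot: [-2.449, 1.571, -3.08]
force: [0.5, 1.0, 0.4]
grip_width: 0.0505
```

arm_command(
  deltas=[
    {"translation": [0.3,0,0],"turn": [0,0,0]},
    {"translation": [0.6,0,0],"turn": [0,0,0]},
    {"translation": [0.9,0,0],"turn": [0,0,0]},
    {"translation": [1.2,0,0],"turn": [0,0,0]},
    {"translation": [1.4,0,0],"turn": [0,0,0]},
    {"translation": [1.6,0,0],"turn": [0,0,0]},
    {"translation": [1.8,0,0],"turn": [0,0,0]},
    {"translation": [1.9,0,0],"turn": [0,0,0]},
    {"translation": [2.0,0,0],"turn": [0,0,0]},
    {"translation": [2.0,0,0],"turn": [0,0,0]},
  ],
)

```text
time_s: 7.0
ee_pos: [0.6028, 0.3182, 0.1483]
eef_rot: [-2.046, 1.57, -2.67]
force: [-0.1, -0.9, 0.1]
grip_width: 0.0499
```

Run:
```python
from h import *
snap("side","s8",(220,120,340,210),6)
o=ctrl.get_obs(); print(o["force"],o["moment"],o["grip_width"]); plan([.602,.3195,.28],54)
```

```text
[-0.38048219 -0.97201879  0.61148302] [0.01676445 0.02438805 0.02811786] 0.05009947715581303
 opt 0 turn [ 0.042 -0.     0.001]
 opt 180 turn [-3.5958e+01 -1.0000e-03 -1.0000e-03]
 trans [-5.253  0.019 -0.058] dist mm 131 yaw jaw now 54.21 q1,q6 [ 0.432 -0.514] toolx [-0. -0. -1.] t 7.05 pos [0.6029 0.3183 0.1487]
```

View pics/s8.png

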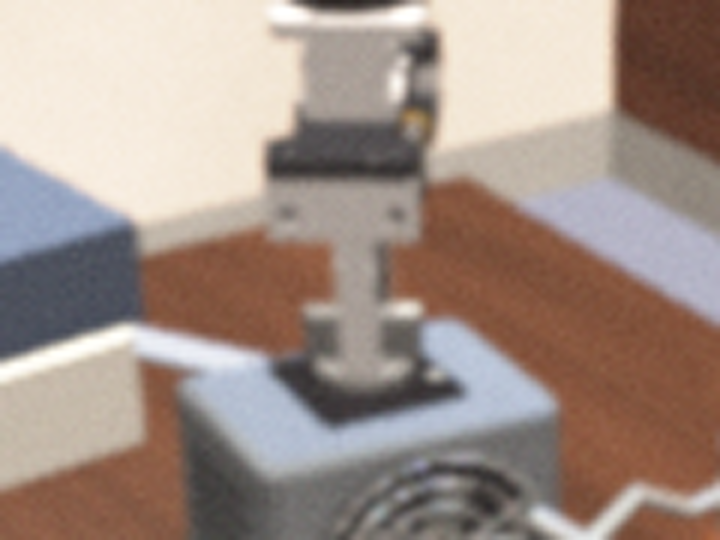

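The near finger now overlaps the bar's face, with its tip at about crop (362,378). Closing.

arm_command(
  deltas=[
    {"translation": [0,0,0],"turn": [0,0,0]},
    {"translation": [0,0,0],"turn": [0,0,0]},
    {"translation": [0,0,0],"turn": [0,0,0]},
    {"translation": [0,0,0],"turn": [0,0,0]},
    {"translation": [0,0,0],"turn": [0,0,0]},
    {"translation": [0,0,0],"turn": [0,0,0]},
    {"translation": [0,0,0],"turn": [0,0,0]},
    {"translation": [0,0,0],"turn": [0,0,0]},
    {"translation": [0,0,0],"turn": [0,0,0]},
  ],
  gripper=3,
  force=25,
)

```text
time_s: 7.8
ee_pos: [0.6034, 0.319, 0.149]
eef_rot: [1.323, 1.569, 0.698]
force: [4.1, 4.9, -2.7]
grip_width: 0.0462
```

Run:
```python
from h import *
o=ctrl.get_obs(); print(o["grip_width"],o["force"],o["moment"])
# z bias estimate from s8
a=np.deg2rad(54.2); y=np.array([np.cos(a),np.sin(a),0])
for b in (.02,.025,.03,.035,.04):
    print(b,((proj(np.array([.6029,.3183,.1487-.019+b])-.025*y,"side")-[220,120])*6).round(1),((proj(np.array([.5469,.3391,.2792-.019+b])-.025*y,"side")-[200,100])*4).round(1))
```

```text
0.04615942837404017 [ 4.13803394  4.86986123 -2.68707601] [ 0.84221628 -0.83195461  0.02893225]
0.02 [364.3 409.8] [229.7 190.9]
0.025 [363.9 400.5] [229.2 184. ]
0.03 [363.5 391.1] [228.7 177.1]
0.035 [363.1 381.7] [228.3 170.1]
0.04 [362.7 372.3] [227.8 163.1]
```

It stopped at 46 mm, which is probably the round skirt under the bar. I'll open, raise 7 mm and close again.

arm_command(
  deltas=[
    {"translation": [0,0,0],"turn": [0,0,0]},
    {"translation": [0,0,0],"turn": [0,0,0]},
    {"translation": [-0.1,0,0],"turn": [0,0,0]},
    {"translation": [-0.2,0,0],"turn": [0,0,0]},
    {"translation": [-0.28,0,0],"turn": [0,0,0]},
    {"translation": [-0.28,0,0],"turn": [0,0,0]},
  ],
  gripper=54,
)

```text
time_s: 8.3
ee_pos: [0.6031, 0.3183, 0.1566]
eef_rot: [1.021, 1.57, 0.396]
force: [-0.8, -0.2, 0.4]
grip_width: 0.0542
```

arm_command(
  deltas=[
    {"translation": [0,0,0],"turn": [0,0,0]},
    {"translation": [0,0,0],"turn": [0,0,0]},
    {"translation": [0,0,0],"turn": [0,0,0]},
    {"translation": [0,0,0],"turn": [0,0,0]},
    {"translation": [0,0,0],"turn": [0,0,0]},
    {"translation": [0,0,0],"turn": [0,0,0]},
    {"translation": [0,0,0],"turn": [0,0,0]},
    {"translation": [0,0,0],"turn": [0,0,0]},
    {"translation": [0,0,0],"turn": [0,0,0]},
    {"translation": [0,0,0],"turn": [0,0,0]},
  ],
  gripper=3,
  force=25,
)

```text
time_s: 9.13
ee_pos: [0.6033, 0.319, 0.1558]
eef_rot: [1.353, 1.569, 0.728]
force: [5.3, 5.1, -2.5]
grip_width: 0.0129
```

Run:
```python
from h import *
snap("side","s9",(220,120,340,210),6)
o=ctrl.get_obs(); print(o["force"],o["moment"],o["grip_width"]); plan([.602,.3195,.28],54)
```

```text
[ 4.56409235  4.75230137 -2.28499625] [ 0.81029293 -0.89493959  0.08817057] 0.012757094768353626
 opt 0 turn [ 0.046  0.005 -0.024]
 opt 180 turn [-3.5954e+01  3.7000e-02  9.0000e-03]
 trans [-4.968e+00 -4.000e-03 -5.400e-02] dist mm 124 yaw jaw now 54.23 q1,q6 [ 0.432 -0.514] toolx [ 0.002  0.001 -1.   ] t 9.18 pos [0.6034 0.319  0.1558]
```

View pics/s9.png

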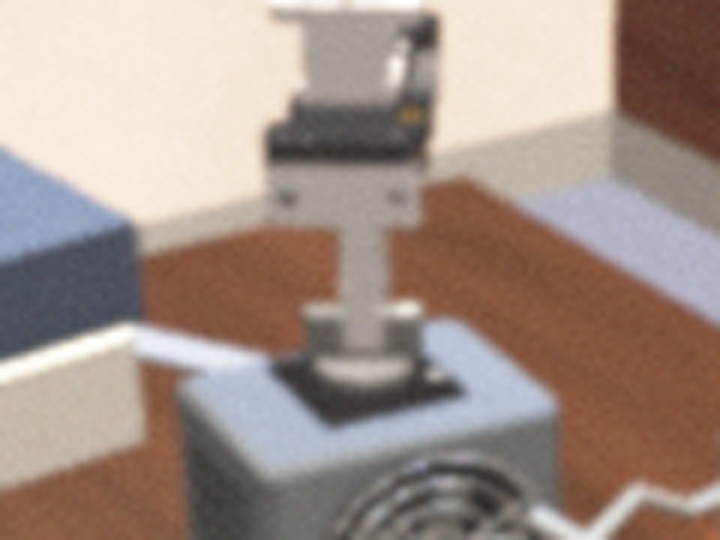

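arm_command(
  deltas=[
    {"translation": [0,0.04,0],"turn": [-1.2,0,0]},
    {"translation": [0,0.04,0],"turn": [-2.4,0,0]},
    {"translation": [0,0.04,0],"turn": [-3.6,0,0]},
    {"translation": [0,0.04,0],"turn": [-4.8,0,0]},
    {"translation": [0,0.04,0],"turn": [-6,0,0]},
    {"translation": [0,0.04,0],"turn": [-7.2,0,0]},
    {"translation": [0,0.04,0],"turn": [-8.4,0,0]},
    {"translation": [0,0.04,0],"turn": [-9.6,0,0]},
    {"translation": [0,0.04,0],"turn": [-10.8,0,0]},
    {"translation": [0,0.04,0],"turn": [-11.6,0,0]},
    {"translation": [0,0.04,0],"turn": [-12.1,0,0]},
    {"translation": [0,0.04,0],"turn": [-12.1,0,0]},
  ],
)

```text
time_s: 10.18
ee_pos: [0.6035, 0.3203, 0.1558]
eef_rot: [0.709, 1.569, 1.144]
force: [2.0, 7.5, -1.7]
grip_width: 0.0132
```

Run:
```python
from h import *
snap("side","s10",(220,120,340,210),6)
o=ctrl.get_obs(); print(o["force"],o["moment"],o["grip_width"]); plan([.602,.3195,.28],54)
```

```text
[ 2.37848216  7.83051306 -2.32448083] [ 1.44038912 -0.45386757  0.03673687] 0.01308644783902956
 opt 0 turn [ 1.2159e+01  9.0000e-03 -2.5000e-02]
 opt 180 turn [-2.3841e+01  2.9000e-02  1.0000e-02]
 trans [-4.969e+00  4.000e-03 -6.100e-02] dist mm 124 yaw jaw now 114.79 q1,q6 [ 0.434 -1.57 ] toolx [ 0.001  0.002 -1.   ] t 10.23 pos [0.6035 0.3203 0.1558]
```

View pics/s10.png

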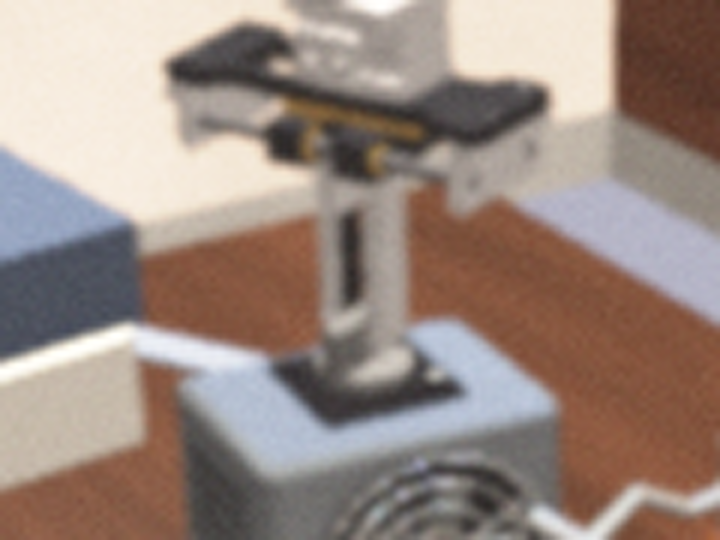

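The switch bar has turned to the off direction. I'll release and rise. The switch centre is about (0.6035, 0.3200) and the grip height reads 0.156.

arm_command(
  deltas=[
    {"translation": [0,0,0],"turn": [0,0,0]},
    {"translation": [0,0,0],"turn": [0,0,0]},
    {"translation": [0,0,0],"turn": [0,0,0]},
    {"translation": [0,0,0],"turn": [0,0,0]},
    {"translation": [0,0,0],"turn": [0,0,0]},
    {"translation": [0,0,0],"turn": [0,0,0]},
    {"translation": [-1,0,0],"turn": [0,0,0]},
    {"translation": [-2.5,0,0],"turn": [0,0,0]},
    {"translation": [-4,0,0],"turn": [0,0,0]},
    {"translation": [-5.5,0,0],"turn": [0,0,0]},
    {"translation": [-5.5,0,0],"turn": [0,0,0]},
  ],
  gripper=45,
)

```text
time_s: 11.15
ee_pos: [0.6046, 0.3196, 0.3021]
eef_rot: [-0.002, 1.559, 0.429]
force: [0.4, -0.2, 1.6]
grip_width: 0.0445
```

Run:
```python
from h import *
snap("side","s11",(200,120,400,270),4)
plan([.459,-.003,.26],4.6)
```

```text
opt 0 turn [22.021  0.058 -0.083]
 opt 180 turn [-13.979   0.075   0.053]
 trans [  1.437  -9.287 -10.681] dist mm 356 yaw jaw now 114.7 q1,q6 [ 0.433 -1.569] toolx [ 0.007  0.003 -1.   ] t 11.2 pos [0.6043 0.3194 0.2979]
```

View pics/s11.png

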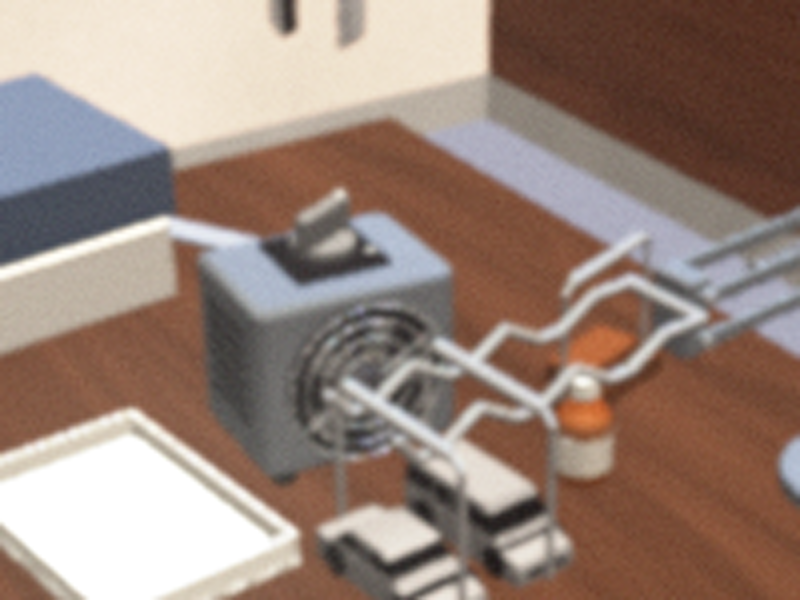

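The switch now points to the off mark at crop (325,225). Next, the move above dry1.

arm_command(
  deltas=[
    {"translation": [0,-9.3,-10.7],"turn": [22,0,0]},
    {"translation": [0,-9.3,-10.7],"turn": [22,0,0]},
    {"translation": [0,-9.3,-10.7],"turn": [22,0,0]},
    {"translation": [0,-9.3,-10.7],"turn": [22,0,0]},
    {"translation": [0,-9.3,-10.7],"turn": [22,0,0]},
    {"translation": [0,-9.3,-10.7],"turn": [22,0,0]},
    {"translation": [0,-9.3,-10.7],"turn": [22,0,0]},
    {"translation": [0,-9.3,-10.7],"turn": [22,0,0]},
    {"translation": [0,-9.3,-10.7],"turn": [22,0,0]},
    {"translation": [0,-9.3,-10.7],"turn": [22,0,0]},
    {"translation": [0,-9.3,-10.7],"turn": [22,0,0]},
    {"translation": [0,-9.3,-10.7],"turn": [22,0,0]},
  ],
  gripper=36,
)

```text
time_s: 12.2
ee_pos: [0.4572, -0.0044, 0.2925]
eef_rot: [-2.105, 1.57, 3.102]
force: [1.1, -0.2, -0.0]
grip_width: 0.0357
```

Run:
```python
from h import *
plan([.459,-.003,.26],4.6)
```

```text
opt 0 turn [ 4.749e+00 -3.000e-03  1.000e-02]
 opt 180 turn [-3.1251e+01 -1.4000e-02 -5.0000e-03]
 trans [ 1.298  0.092 -0.016] dist mm 33 yaw jaw now 28.35 q1,q6 [-0.09  -0.585] toolx [-0.001  0.    -1.   ] t 12.2 pos [ 0.4572 -0.0044  0.2925]
```

arm_command(
  deltas=[
    {"translation": [0,0.1,0],"turn": [1.2,0,0]},
    {"translation": [0,0.1,0],"turn": [2.4,0,0]},
    {"translation": [0.4,0.1,0],"turn": [3.6,0,0]},
    {"translation": [0.8,0.1,0],"turn": [4.75,0,0]},
    {"translation": [1.2,0.1,0],"turn": [4.75,0,0]},
    {"translation": [1.2,0.1,0],"turn": [4.75,0,0]},
    {"translation": [1.2,0.1,0],"turn": [4.75,0,0]},
  ],
)

```text
time_s: 12.78
ee_pos: [0.4595, -0.0027, 0.2627]
eef_rot: [-1.743, 1.569, 3.06]
force: [0.2, 0.5, 0.3]
grip_width: 0.0361
```

Run:
```python
from h import *
snap("side","s12",(230,120,390,240),5)
plan([.459,-.003,.183],4.6)
```

```text
opt 0 turn [ 0.115 -0.     0.003]
 opt 180 turn [-3.5885e+01 -4.0000e-03 -0.0000e+00]
 trans [ 3.212 -0.031  0.008] dist mm 80 yaw jaw now 5.17 q1,q6 [-0.086 -0.176] toolx [-0.  0. -1.] t 12.83 pos [ 0.4598 -0.0027  0.2633]
```

View pics/s12.png

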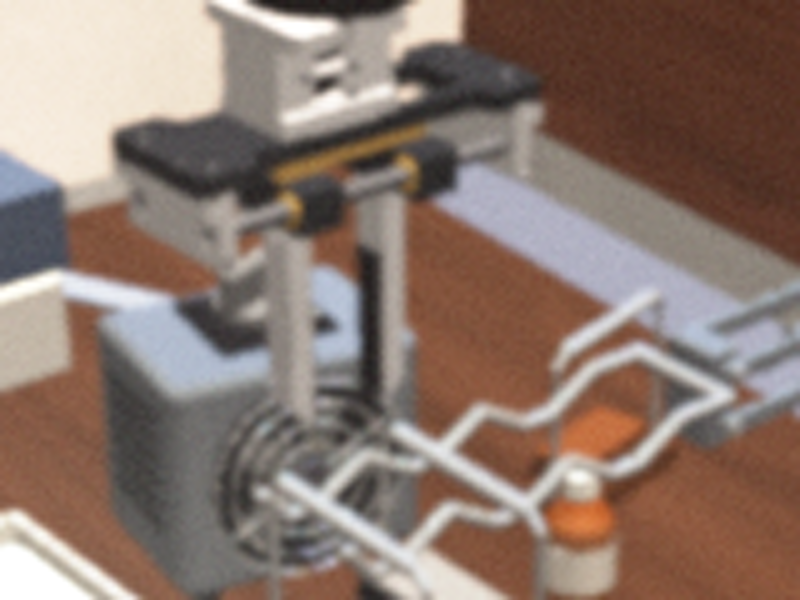

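Run:
```python
from h import *
for b in(.03,.034,.038,.042): print(b,((proj([.4595,-.0027,.2627-.019+b],"side")-[230,120])*5).round(1))
for z in(.212,.217,.222): print(z,at_z((230+352/5,120+531/5),"side",z).round(4))
```

```text
0.03 [337.9 411.1]
0.034 [337.7 403.1]
0.038 [337.5 395.1]
0.042 [337.3 387. ]
0.212 [ 0.4638 -0.0056  0.212 ]
0.217 [ 0.4593 -0.0128  0.217 ]
0.222 [ 0.4549 -0.02    0.222 ]
```

arm_command(
  deltas=[
    {"translation": [0.5,0,0],"turn": [0.1,0,0]},
    {"translation": [1,0,0],"turn": [0.1,0,0]},
    {"translation": [1.5,0,0],"turn": [0.1,0,0]},
    {"translation": [2,0,0],"turn": [0.1,0,0]},
    {"translation": [2.4,0,0],"turn": [0.1,0,0]},
    {"translation": [2.7,0,0],"turn": [0.1,0,0]},
    {"translation": [2.9,0,0],"turn": [0.1,0,0]},
    {"translation": [3.1,0,0],"turn": [0.1,0,0]},
    {"translation": [3.2,0,0],"turn": [0.1,0,0]},
    {"translation": [3.2,0,0],"turn": [0.1,0,0]},
  ],
)

```text
time_s: 13.67
ee_pos: [0.4598, -0.0027, 0.183]
eef_rot: [-1.724, 1.571, 3.067]
force: [0.4, -0.0, -1.0]
grip_width: 0.036
```

Run:
```python
from h import *
snap("side","s13",(240,150,400,270),5)
o=ctrl.get_obs(); print(o["force"],o["grip_width"])
plan([.459,-.003,.183],4.6)
```

```text
[0.61385065 0.17968824 0.22683268] 0.035903275317610624
 opt 0 turn [-0.015  0.    -0.001]
 opt 180 turn [ 3.5985e+01 -2.0000e-03 -0.0000e+00]
 trans [ 0.016 -0.036  0.008] dist mm 1 yaw jaw now 4.52 q1,q6 [-0.086 -0.165] toolx [ 0. -0. -1.] t 13.72 pos [ 0.4599 -0.0027  0.1834]
```

View pics/s13.png

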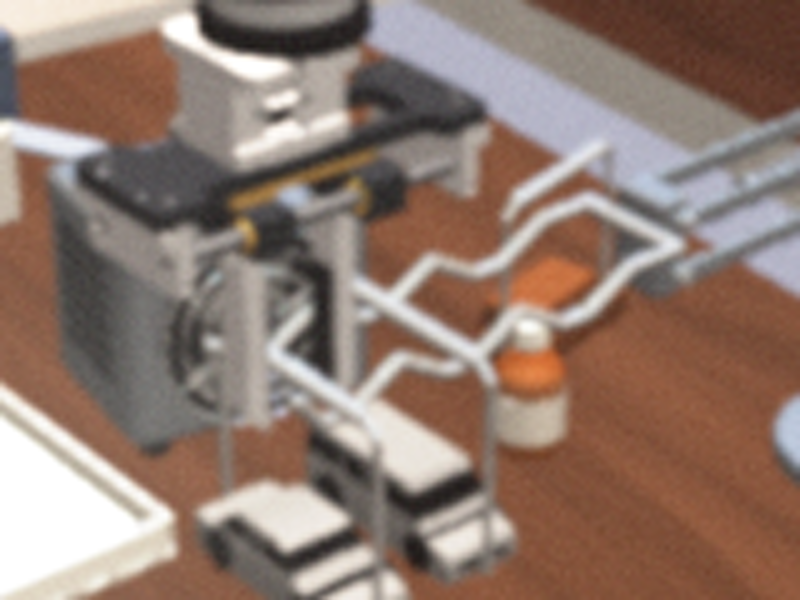

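The fingers straddle dry1's bar, crossing it near its middle. Closing.

arm_command(
  deltas=[
    {"translation": [0,0,0],"turn": [0,0,0]},
    {"translation": [0,0,0],"turn": [0,0,0]},
    {"translation": [0,0,0],"turn": [0,0,0]},
    {"translation": [0,0,0],"turn": [0,0,0]},
    {"translation": [0,0,0],"turn": [0,0,0]},
    {"translation": [0,0,0],"turn": [0,0,0]},
    {"translation": [0,0,0],"turn": [0,0,0]},
    {"translation": [0,0,0],"turn": [0,0,0]},
    {"translation": [0,0,0],"turn": [0,0,0]},
    {"translation": [0,0,0],"turn": [0,0,0]},
  ],
  gripper=3,
  force=40,
)

```text
time_s: 14.55
ee_pos: [0.4598, -0.0027, 0.1833]
eef_rot: [0.706, 1.571, -0.786]
force: [0.4, 0.5, -0.2]
grip_width: 0.0086
```

Run:
```python
from h import *
snap("side","s14",(240,150,400,270),5)
o=ctrl.get_obs(); print(o["force"],o["grip_width"])
```

```text
[ 0.5703867   0.21689193 -0.92426139] 0.008873921867373508
```

View pics/s14.png

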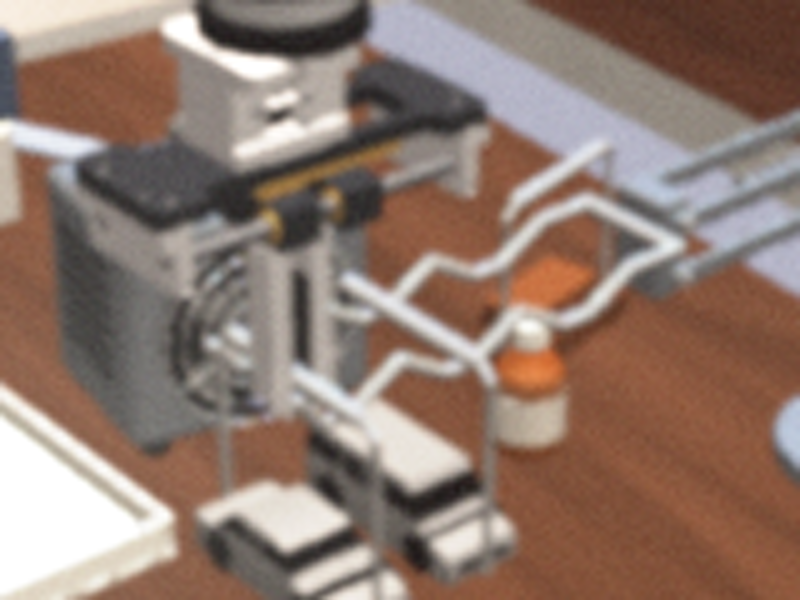

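arm_command(
  deltas=[
    {"translation": [-0.04,0,0],"turn": [0,0,0]},
    {"translation": [-0.1,0,0],"turn": [0,0,0]},
    {"translation": [-0.2,0,0],"turn": [0,0,0]},
    {"translation": [-0.3,0,0],"turn": [0,0,0]},
    {"translation": [-0.4,0,0],"turn": [0,0,0]},
    {"translation": [-0.5,0,0],"turn": [0,0,0]},
    {"translation": [-0.6,0,0],"turn": [0,0,0]},
    {"translation": [-0.7,0,0],"turn": [0,0,0]},
    {"translation": [-0.78,0,0],"turn": [0,0,0]},
    {"translation": [-0.84,0,0],"turn": [0,0,0]},
    {"translation": [-0.88,0,0],"turn": [0,0,0]},
    {"translation": [-0.9,0,0],"turn": [0,0,0]},
  ],
)

```text
time_s: 15.6
ee_pos: [0.4598, -0.0027, 0.2059]
eef_rot: [1.121, 1.571, -0.371]
force: [0.1, -0.0, -0.7]
grip_width: 0.0088
```

Run:
```python
from h import *
snap("side","s15",(240,150,400,270),5)
o=ctrl.get_obs(); print(o["force"],o["moment"],o["grip_width"],o["ee_pos"])
```

```text
[-0.46264281  0.25650781 -1.32952465] [-0.10272685 -0.00471047 -0.04803831] 0.00889285685995698 [ 0.45984216 -0.00273076  0.2058557 ]
```

View pics/s15.png

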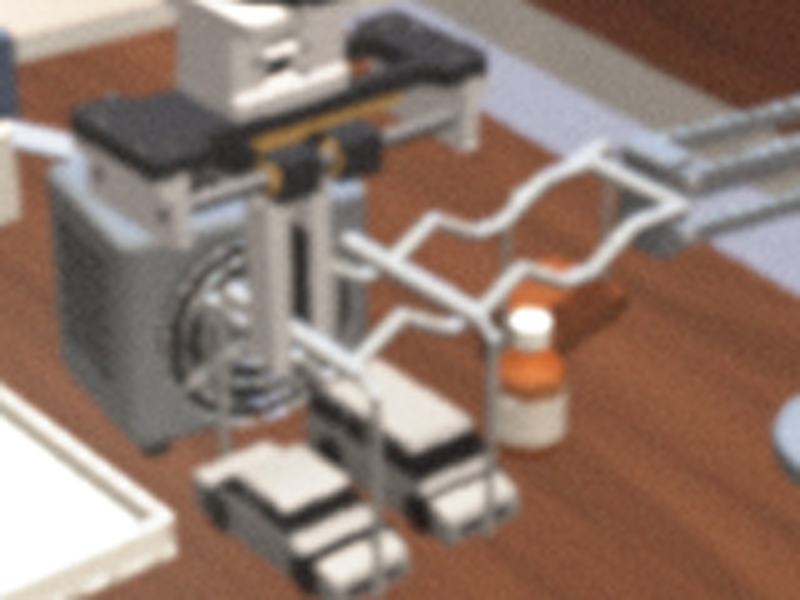

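arm_command(
  deltas=[
    {"translation": [-0.05,0,0],"turn": [0,0,0]},
    {"translation": [-0.12,0,0],"turn": [0,0,0]},
    {"translation": [-0.2,0,0],"turn": [0,0,0]},
    {"translation": [-0.28,0,0],"turn": [0,0,0]},
    {"translation": [-0.36,0,0],"turn": [0,0,0]},
    {"translation": [-0.44,0,0],"turn": [0,0,0]},
    {"translation": [-0.52,0,0],"turn": [0,0,0]},
    {"translation": [-0.6,0,0],"turn": [0,0,0]},
    {"translation": [-0.7,0,0],"turn": [0,0,0]},
    {"translation": [-0.85,0,0],"turn": [0,0,0]},
    {"translation": [-1.0,0,0],"turn": [0,0,0]},
    {"translation": [-1.2,0,0],"turn": [0,0,0]},
  ],
)

```text
time_s: 16.65
ee_pos: [0.4598, -0.0027, 0.2361]
eef_rot: [-1.617, 1.571, -3.109]
force: [-0.8, -0.1, -2.2]
grip_width: 0.0091
```

arm_command(
  deltas=[
    {"translation": [-0.2,0,0],"turn": [0,0,0]},
    {"translation": [-0.4,0,0],"turn": [0,0,0]},
    {"translation": [-0.6,0,0],"turn": [0,0,0]},
    {"translation": [-0.6,0,0],"turn": [0,0,0]},
    {"translation": [-0.6,0,0],"turn": [0,0,0]},
  ],
)

```text
time_s: 17.07
ee_pos: [0.4599, -0.0028, 0.251]
eef_rot: [1.349, 1.57, -0.143]
force: [-0.2, -0.2, -1.0]
grip_width: 0.0085
```

Run:
```python
from h import *
snap("side","s16",(240,130,400,250),5)
o=ctrl.get_obs(); print(o["force"],o["moment"],o["grip_width"],o["ee_pos"])
```

```text
[-0.03063128 -0.32283727 -0.79227356] [-0.0829867   0.05065291 -0.01157556] 0.009060951095926518 [ 0.45979391 -0.00271953  0.25066008]
```

View pics/s16.png

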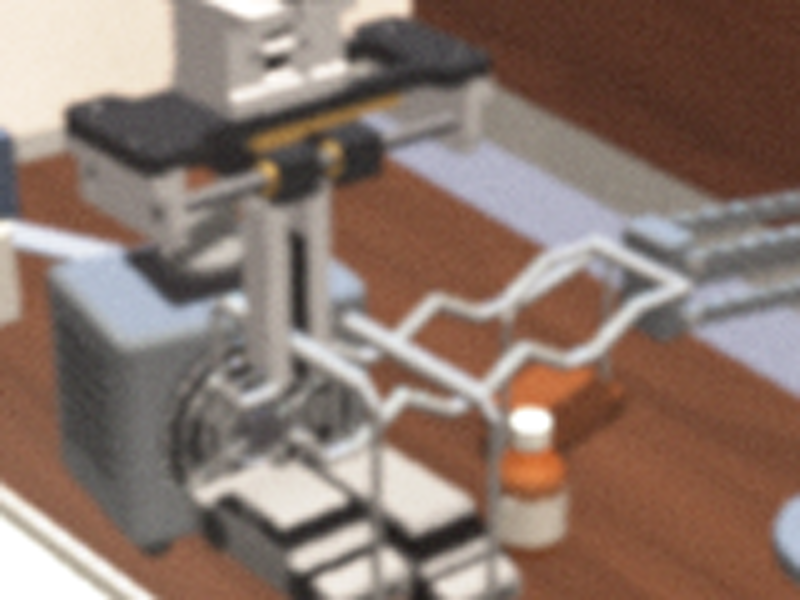

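The bar is about 35 mm clear above the wires, and the roof is clear below. I'll slide out along −x over the lip.

arm_command(
  deltas=[
    {"translation": [0,-0.1,0],"turn": [0,0,0]},
    {"translation": [0,-0.3,0],"turn": [0,0,0]},
    {"translation": [0,-0.6,0],"turn": [0,0,0]},
    {"translation": [0,-1.0,0],"turn": [0,0,0]},
    {"translation": [0,-1.5,0],"turn": [0,0,0]},
    {"translation": [0,-2.0,0],"turn": [0,0,0]},
    {"translation": [0,-2.5,0],"turn": [0,0,0]},
    {"translation": [0,-3.0,0],"turn": [0,0,0]},
    {"translation": [0,-3.4,0],"turn": [0,0,0]},
    {"translation": [0,-3.7,0],"turn": [0,0,0]},
    {"translation": [0,-3.9,0],"turn": [0,0,0]},
    {"translation": [0,-4,0],"turn": [0,0,0]},
  ],
)

```text
time_s: 18.12
ee_pos: [0.3596, -0.0107, 0.2509]
eef_rot: [1.405, 1.57, -0.087]
force: [-0.7, -0.2, -1.8]
grip_width: 0.0088
```

Run:
```python
from h import *
snap("side","s17",(180,100,440,295),3)
o=ctrl.get_obs(); print(o["force"],o["moment"],o["grip_width"],o["ee_pos"])
a=np.deg2rad(5.3); ty=np.array([-np.sin(a),np.cos(a)])
for s in(-.05,.05): print(np.array([.406,.279])+s*ty)
p=np.array([.406,.279])-.05*ty
plan([*p,.20],95.3)
```

```text
[ 0.90846262  0.71827794 -0.60299206] [-0.0333838   0.1004775  -0.00152524] 0.00889045180273435 [ 0.35963781 -0.01064258  0.25088895]
[0.41061853 0.22921377]
[0.40138147 0.32878623]
 opt 0 turn [-1.8158e+01  4.0000e-03 -2.0000e-03]
 opt 180 turn [ 1.7842e+01 -2.0000e-03 -4.0000e-03]
 trans [ 2.036  2.787 -9.404] dist mm 250 yaw jaw now 4.51 q1,q6 [-0.131 -0.21 ] toolx [ 0. -0. -1.] t 18.17 pos [ 0.3596 -0.0106  0.2509]
```

View pics/s17.png

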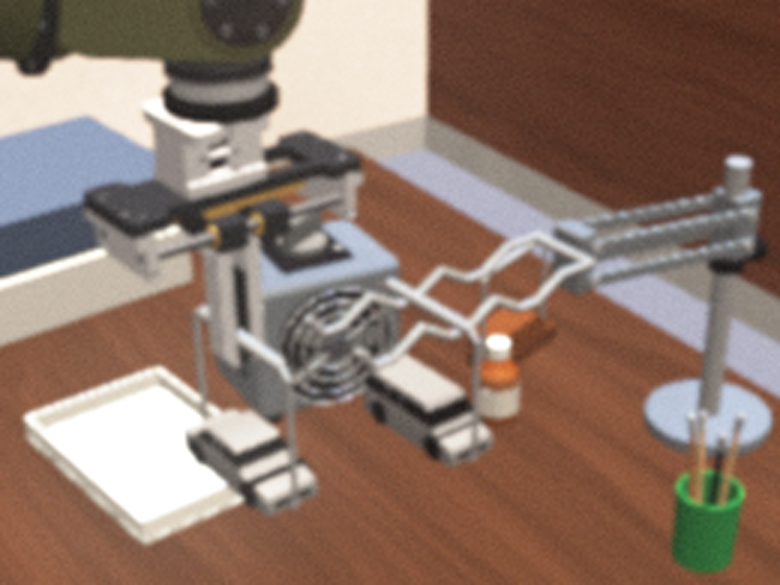

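dry1 is clear of the comb. Next I'll carry it over the tray's far slot, turning 90°.

arm_command(
  deltas=[
    {"translation": [0,0.05,-0.3],"turn": [-0.4,0,0]},
    {"translation": [0,0.15,-0.9],"turn": [-1.2,0,0]},
    {"translation": [0,0.3,-1.8],"turn": [-2.4,0,0]},
    {"translation": [0,0.5,-2.9],"turn": [-3.8,0,0]},
    {"translation": [0,0.7,-4.1],"turn": [-5.2,0,0]},
    {"translation": [0,0.9,-5.3],"turn": [-6.6,0,0]},
    {"translation": [0,1.1,-6.5],"turn": [-8,0,0]},
    {"translation": [0,1.3,-7.7],"turn": [-9.4,0,0]},
    {"translation": [0,1.55,-8.9],"turn": [-10.8,0,0]},
    {"translation": [0,1.75,-10.1],"turn": [-12.2,0,0]},
    {"translation": [0,1.95,-11.2],"turn": [-13.6,0,0]},
    {"translation": [0,2.1,-12.2],"turn": [-15,0,0]},
  ],
)

```text
time_s: 19.17
ee_pos: [0.3882, 0.3001, 0.2502]
eef_rot: [-2.585, 1.57, -2.76]
force: [-0.0, -0.4, -1.5]
grip_width: 0.0089
```

Run:
```python
from h import *
plan([.3914,.3288,.20],95.3)
```

```text
opt 0 turn [-3.057e+00 -8.000e-03  3.000e-03]
 opt 180 turn [3.2943e+01 5.0000e-03 1.1000e-02]
 trans [ 2.007  1.153 -0.071] dist mm 58 yaw jaw now 80.01 q1,q6 [ 0.583 -0.813] toolx [-0.001 -0.    -1.   ] t 19.17 pos [0.3882 0.3001 0.2502]
```

arm_command(
  deltas=[
    {"translation": [0,0.3,0],"turn": [-1.2,0,0]},
    {"translation": [0,0.6,-0.05],"turn": [-2.2,0,0]},
    {"translation": [0.2,0.9,-0.07],"turn": [-2.8,0,0]},
    {"translation": [0.6,1.1,-0.07],"turn": [-3.05,0,0]},
    {"translation": [1.0,1.15,-0.07],"turn": [-3.05,0,0]},
    {"translation": [1.4,1.15,-0.07],"turn": [-3.05,0,0]},
    {"translation": [1.8,1.15,-0.07],"turn": [-3.05,0,0]},
    {"translation": [2.0,1.15,-0.07],"turn": [-3.05,0,0]},
    {"translation": [2.0,1.15,-0.07],"turn": [-3.05,0,0]},
    {"translation": [2.0,1.15,-0.07],"turn": [-3.05,0,0]},
  ],
)

```text
time_s: 20.0
ee_pos: [0.3921, 0.326, 0.2008]
eef_rot: [-2.037, 1.571, -1.954]
force: [-0.4, 0.1, -1.3]
grip_width: 0.0089
```

Run:
```python
from h import *
snap("side","s18",(150,130,330,265),4.4)
snap("top","t18",(130,190,300,350),3.7)
plan([.3914,.3288,.20],95.3)
```

```text
opt 0 turn [-0.112  0.009 -0.006]
 opt 180 turn [ 3.5888e+01 -9.0000e-03 -1.5000e-02]
 trans [ 0.053  0.108 -0.025] dist mm 3 yaw jaw now 94.74 q1,q6 [ 0.622 -1.032] toolx [ 0.001  0.001 -1.   ] t 20.1 pos [0.3922 0.3262 0.2013]
```

View pics/s18.png

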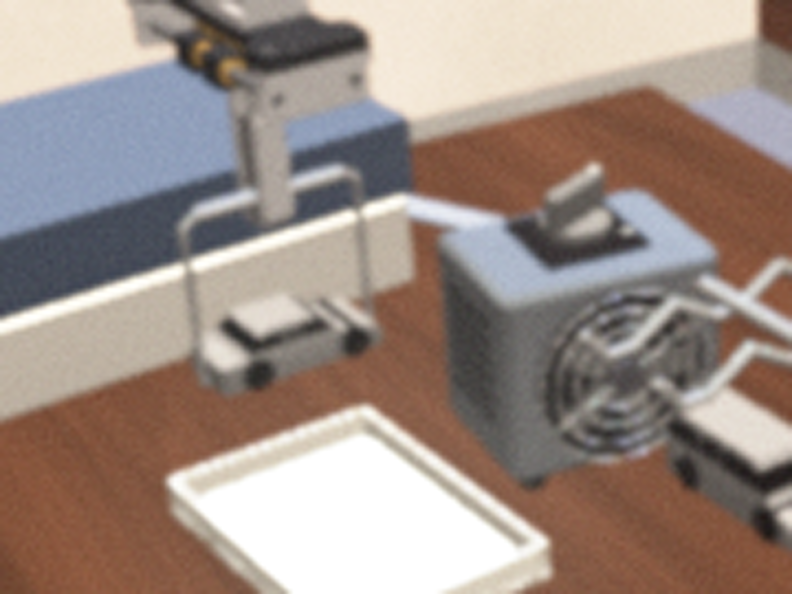

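View pics/t18.png

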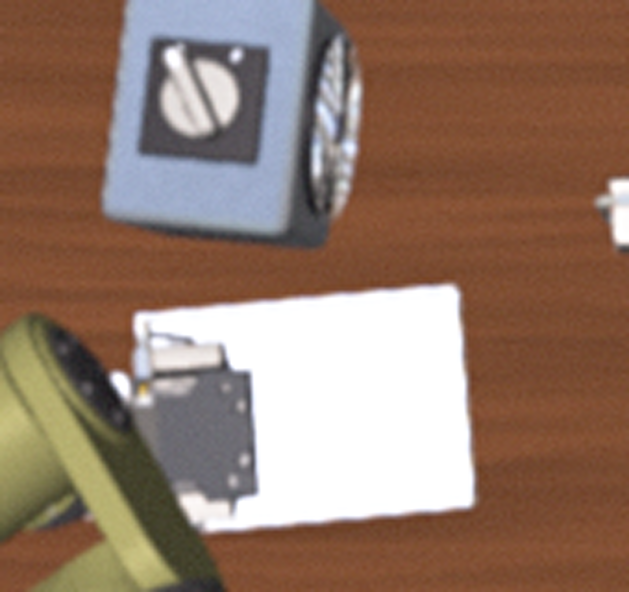

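Run:
```python
from h import *
g=lambda x,y:(150+x/4.4,130+y/4.4); f=lambda x,y:(130+x/3.7,190+y/3.7)
for z in(.230,.234,.238): print(z,at_z(g(190,226),"side",z).round(4),at_z(g(352,172),"side",z).round(4))
print("shell ends top",at_z(f(188,347),"top",.14),at_z(f(205,520),"top",.14))
```

```text
0.23 [0.3397 0.3186 0.23  ] [0.4531 0.336  0.23  ]
0.234 [0.3369 0.3103 0.234 ] [0.4495 0.3276 0.234 ]
0.238 [0.3342 0.302  0.238 ] [0.4459 0.3192 0.238 ]
shell ends top [0.44641562 0.32915483 0.14      ] [0.33883522 0.3158253  0.14      ]
```

arm_command(
  deltas=[
    {"translation": [0,0.1,0.33],"turn": [0,0,0]},
    {"translation": [0.4,0.1,0.33],"turn": [0,0,0]},
    {"translation": [0.9,0.1,0.33],"turn": [0,0,0]},
    {"translation": [1.5,0.1,0.33],"turn": [0,0,0]},
    {"translation": [2.1,0.1,0.33],"turn": [0,0,0]},
    {"translation": [2.6,0.1,0.33],"turn": [0,0,0]},
    {"translation": [3.1,0.1,0.33],"turn": [0,0,0]},
    {"translation": [3.4,0.1,0.33],"turn": [0,0,0]},
    {"translation": [3.6,0.1,0.33],"turn": [0,0,0]},
    {"translation": [3.6,0.1,0.33],"turn": [0,0,0]},
  ],
)

```text
time_s: 20.93
ee_pos: [0.3998, 0.3291, 0.1098]
eef_rot: [-2.596, 1.569, -2.513]
force: [-0.9, -0.5, -2.0]
grip_width: 0.0086
```

Run:
```python
from h import *
snap("side","s19",(150,130,330,265),4.4)
plan([.4,.3288,.088],95.3); print(ctrl.get_obs()["force"])
```

```text
opt 0 turn [-0.108 -0.004  0.003]
 opt 180 turn [3.5892e+01 4.0000e-03 6.0000e-03]
 trans [ 0.902 -0.02  -0.002] dist mm 23 yaw jaw now 94.76 q1,q6 [ 0.618 -1.036] toolx [-0. -0. -1.] t 20.98 pos [0.4    0.3293 0.1106]
[ 0.04184462 -0.12815144 -1.28455413]
```

View pics/s19.png

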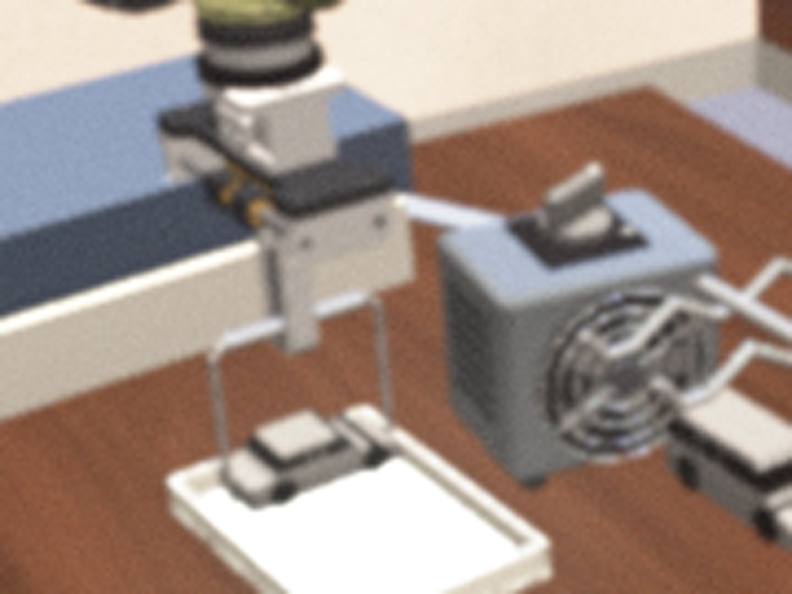

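arm_command(
  deltas=[
    {"translation": [0.1,0,0],"turn": [0,0,0]},
    {"translation": [0.2,0,0],"turn": [0,0,0]},
    {"translation": [0.3,0,0],"turn": [0,0,0]},
    {"translation": [0.4,0,0],"turn": [0,0,0]},
    {"translation": [0.5,0,0],"turn": [0,0,0]},
    {"translation": [0.6,0,0],"turn": [0,0,0]},
    {"translation": [0.7,0,0],"turn": [0,0,0]},
    {"translation": [0.7,0,0],"turn": [0,0,0]},
  ],
)

```text
time_s: 21.65
ee_pos: [0.3998, 0.3292, 0.0927]
eef_rot: [-2.591, 1.57, -2.508]
force: [0.9, -0.2, -1.6]
grip_width: 0.009
```

Run:
```python
from h import *
snap("side","s20",(150,130,330,265),4.4)
o=ctrl.get_obs();print(o["ee_pos"],o["force"],o["moment"])
```

```text
[0.39990648 0.32928622 0.09299   ] [-0.19750477 -0.42800737 -1.79931169] [-0.01044706  0.0112647  -0.01678439]
```

View pics/s20.png

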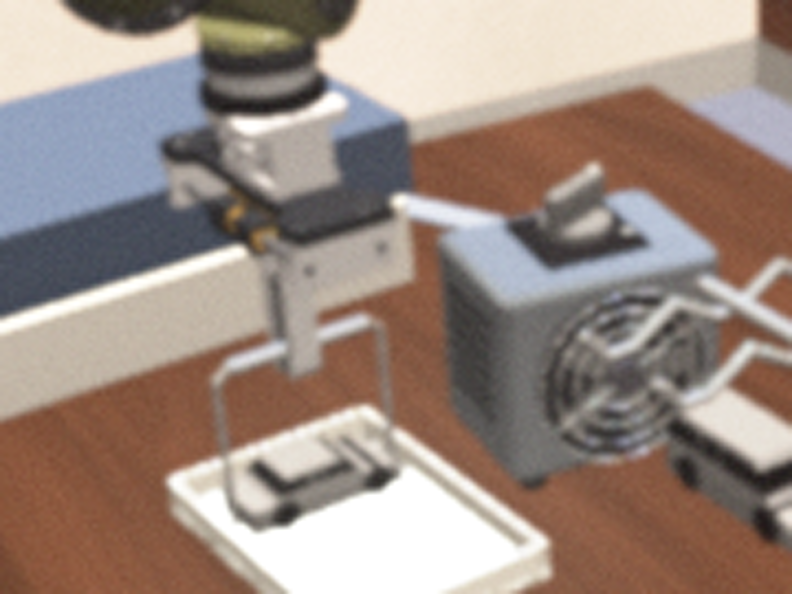

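arm_command(
  deltas=[
    {"translation": [0.05,0,0],"turn": [0,0,0]},
    {"translation": [0.1,0,0],"turn": [0,0,0]},
    {"translation": [0.15,0,0],"turn": [0,0,0]},
    {"translation": [0.2,0,0],"turn": [0,0,0]},
    {"translation": [0.2,0,0],"turn": [0,0,0]},
  ],
)

```text
time_s: 22.12
ee_pos: [0.3999, 0.3293, 0.088]
eef_rot: [-2.513, 1.57, -2.429]
force: [0.5, -0.0, -0.2]
grip_width: 0.0086
```

arm_command(
  deltas=[
    {"translation": [0.03,0,0],"turn": [0,0,0]},
    {"translation": [0.06,0,0],"turn": [0,0,0]},
    {"translation": [0.09,0,0],"turn": [0,0,0]},
    {"translation": [0.09,0,0],"turn": [0,0,0]},
    {"translation": [0.09,0,0],"turn": [0,0,0]},
  ],
)

```text
time_s: 22.53
ee_pos: [0.4, 0.3295, 0.0862]
eef_rot: [0.906, 1.57, 0.989]
force: [-0.9, 0.6, 1.6]
grip_width: 0.0086
```

Contact felt (+1.6 N). Releasing and rising.

arm_command(
  deltas=[
    {"translation": [0,0,0],"turn": [0,0,0]},
    {"translation": [0,0,0],"turn": [0,0,0]},
    {"translation": [0,0,0],"turn": [0,0,0]},
    {"translation": [0,0,0],"turn": [0,0,0]},
    {"translation": [0,0,0],"turn": [0,0,0]},
    {"translation": [0,0,0],"turn": [0,0,0]},
    {"translation": [-0.5,0,0],"turn": [0,0,0]},
    {"translation": [-1.5,0,0],"turn": [0,0,0]},
    {"translation": [-3,0,0],"turn": [0,0,0]},
    {"translation": [-4.5,0,0],"turn": [0,0,0]},
    {"translation": [-6,0,0],"turn": [0,0,0]},
    {"translation": [-7,0,0],"turn": [0,0,0]},
  ],
  gripper=36,
)

```text
time_s: 23.53
ee_pos: [0.4003, 0.3295, 0.2648]
eef_rot: [0.535, 1.567, 0.618]
force: [-0.2, 0.5, 0.7]
grip_width: 0.036
```

Run:
```python
from h import *
snap("side","s21",(150,120,400,295),3.2)
im=snap("top","t21",(130,170,380,340),3.2)
```

View pics/s21.png

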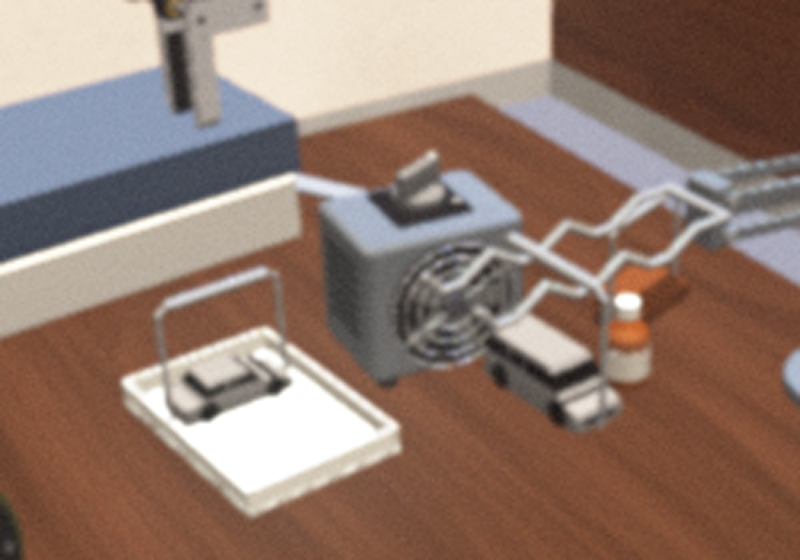

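View pics/t21.png

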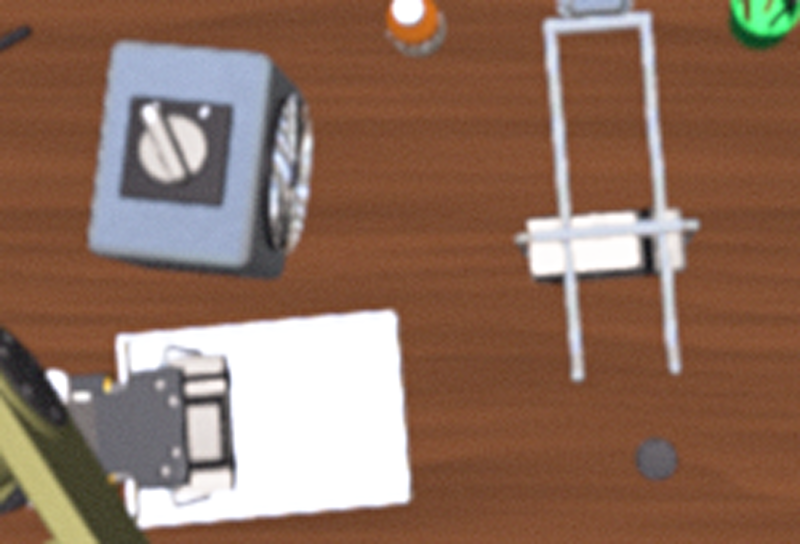

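dry1 stands upright in the tray. Next is dry2 at seat2.

Run:
```python
from h import *
g=lambda x,y:(150+x/3.2,120+y/3.2); f=lambda x,y:(130+x/3.2,170+y/3.2)
print(tri(g(606,294),f(696,225)),tri(g(511,237),f(520,240)))
for z in(.235,.245,.255): print(z,at_z(f(696,225),"top",z).round(4),at_z(f(520,240),"top",z).round(4),"side R",at_z(g(606,294),"side",z).round(4))
# wires
for q in((560,130),(577,375),(656,130),(675,370)): print(at_z(f(*q),"top",.245).round(4))
```

```text
(array([ 0.53725228, -0.05295072,  0.2480888 ]), np.float64(0.0014902624115325502)) (array([0.53004269, 0.06291148, 0.24597934]), np.float64(0.007807620021451172))
0.235 [ 0.538  -0.0534  0.235 ] [0.5278 0.0655 0.235 ] side R [ 0.5523 -0.0343  0.235 ]
0.245 [ 0.537  -0.0527  0.245 ] [0.5268 0.065  0.245 ] side R [ 0.5413 -0.0488  0.245 ]
0.255 [ 0.5359 -0.0521  0.255 ] [0.5258 0.0645 0.255 ] side R [ 0.5304 -0.0632  0.255 ]
[0.6012 0.0385 0.245 ]
[0.4369 0.0268 0.245 ]
[ 0.6013 -0.0261  0.245 ]
[ 0.4401 -0.0383  0.245 ]
```

Run:
```python
from h import *
plan([.532,.003,.29],4.6)
```

```text
opt 0 turn [18.033  0.023 -0.09 ]
 opt 180 turn [-17.967   0.09    0.023]
 trans [ -1.006 -13.469   4.139] dist mm 353 yaw jaw now 94.76 q1,q6 [ 0.618 -1.036] toolx [ 0.006  0.004 -1.   ] t 23.63 pos [0.4011 0.3301 0.2654]
```

arm_command(
  deltas=[
    {"translation": [-0.7,-1,0.3],"turn": [1.3,0,0]},
    {"translation": [-1,-2.4,0.7],"turn": [2.7,0,0]},
    {"translation": [-1,-3.8,1.1],"turn": [4.1,0,0]},
    {"translation": [-1,-5.2,1.6],"turn": [5.5,0,0]},
    {"translation": [-1,-6.6,2.0],"turn": [6.9,0,0]},
    {"translation": [-1,-8.0,2.4],"turn": [8.3,0,0]},
    {"translation": [-1,-9.3,2.8],"turn": [9.7,0,0]},
    {"translation": [-1,-10.5,3.2],"turn": [11.1,0,0]},
    {"translation": [-1,-11.6,3.6],"turn": [12.5,0,0]},
    {"translation": [-1,-12.5,3.9],"turn": [13.9,0,0]},
    {"translation": [-1,-13.2,4.1],"turn": [15.3,0,0]},
    {"translation": [-1,-13.5,4.1],"turn": [16.7,0,0]},
  ],
)

```text
time_s: 24.63
ee_pos: [0.5306, -0.0006, 0.2845]
eef_rot: [-1.682, 1.569, -3.064]
force: [-0.4, 0.3, -0.8]
grip_width: 0.0359
```

arm_command(
  deltas=[
    {"translation": [0,0,0],"turn": [1.2,0,0]},
    {"translation": [0,0,0],"turn": [1.2,0,0]},
    {"translation": [0,0,0],"turn": [1.2,0,0]},
  ],
)

```text
time_s: 24.88
ee_pos: [0.53, 0.0016, 0.2852]
eef_rot: [-1.733, 1.57, 3.074]
force: [-0.1, 1.0, 0.0]
grip_width: 0.0361
```

Run:
```python
from h import *
snap("side","s22",(230,120,390,240),5)
plan([.532,.003,.214],4.6)
```

```text
opt 0 turn [ 0.18  -0.001  0.009]
 opt 180 turn [-3.582e+01 -1.400e-02 -2.000e-03]
 trans [ 2.857  0.086 -0.043] dist mm 71 yaw jaw now 5.5 q1,q6 [-0.066 -0.162] toolx [-0.001  0.    -1.   ] t 24.93 pos [0.53   0.0017 0.2854]
```

View pics/s22.png

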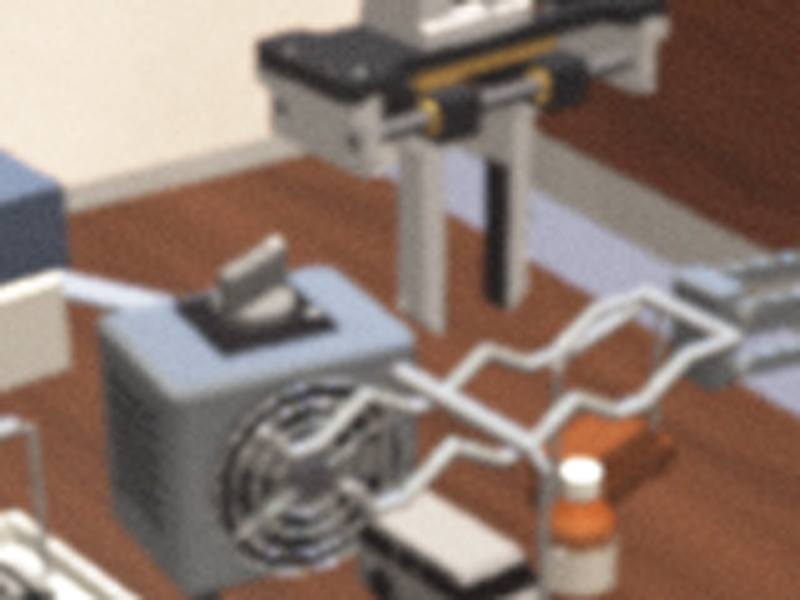

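arm_command(
  deltas=[
    {"translation": [0,0.09,-0.04],"turn": [0.2,0,0]},
    {"translation": [0.5,0.09,-0.04],"turn": [0.2,0,0]},
    {"translation": [1,0.09,-0.04],"turn": [0.2,0,0]},
    {"translation": [1.5,0.09,-0.04],"turn": [0.2,0,0]},
    {"translation": [1.9,0.09,-0.04],"turn": [0.2,0,0]},
    {"translation": [2.2,0.09,-0.04],"turn": [0.2,0,0]},
    {"translation": [2.5,0.09,-0.04],"turn": [0.2,0,0]},
    {"translation": [2.7,0.09,-0.04],"turn": [0.2,0,0]},
    {"translation": [2.85,0.09,-0.04],"turn": [0.2,0,0]},
    {"translation": [2.85,0.09,-0.04],"turn": [0.2,0,0]},
  ],
)

```text
time_s: 25.77
ee_pos: [0.5322, 0.0027, 0.2142]
eef_rot: [-1.68, 1.57, 3.107]
force: [-0.9, 0.2, -0.1]
grip_width: 0.0358
```

Run:
```python
from h import *
snap("side","s23",(230,120,390,240),5)
o=ctrl.get_obs();print(o["ee_pos"],o["force"],o["moment"])
```

```text
[0.53236699 0.00272886 0.21475589] [ 0.18272269 -0.77856488 -0.26674174] [-0.0241074   0.04071656 -0.01872851]
```

View pics/s23.png

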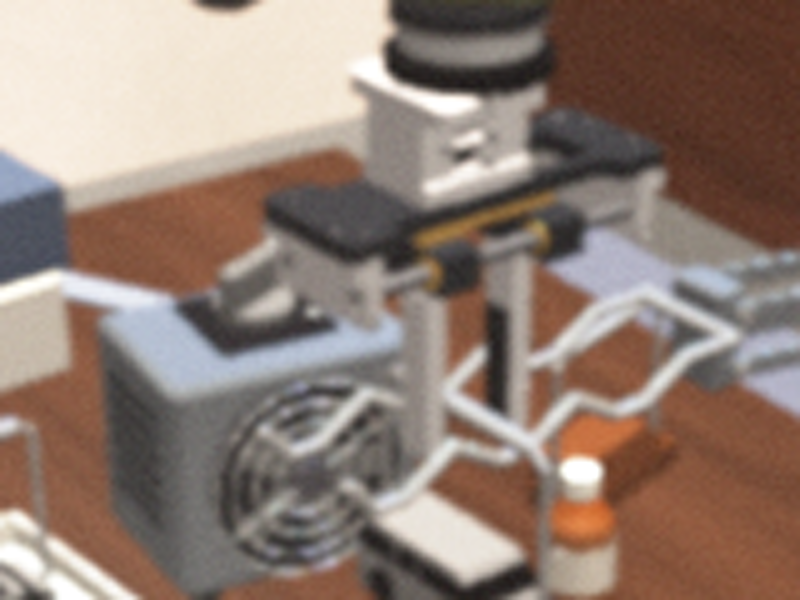

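The fingers straddle the bar. Closing, then a slow lift.

arm_command(
  deltas=[
    {"translation": [0,0,0],"turn": [0,0,0]},
    {"translation": [0,0,0],"turn": [0,0,0]},
    {"translation": [0,0,0],"turn": [0,0,0]},
    {"translation": [0,0,0],"turn": [0,0,0]},
    {"translation": [0,0,0],"turn": [0,0,0]},
    {"translation": [0,0,0],"turn": [0,0,0]},
    {"translation": [0,0,0],"turn": [0,0,0]},
    {"translation": [0,0,0],"turn": [0,0,0]},
    {"translation": [0,0,0],"turn": [0,0,0]},
    {"translation": [0,0,0],"turn": [0,0,0]},
  ],
  gripper=3,
)

```text
time_s: 26.65
ee_pos: [0.5323, 0.0027, 0.2148]
eef_rot: [0.223, 1.571, -1.273]
force: [0.6, 0.2, -0.6]
grip_width: 0.0085
```

arm_command(
  deltas=[
    {"translation": [-0.04,0,0],"turn": [0,0,0]},
    {"translation": [-0.1,0,0],"turn": [0,0,0]},
    {"translation": [-0.2,0,0],"turn": [0,0,0]},
    {"translation": [-0.3,0,0],"turn": [0,0,0]},
    {"translation": [-0.4,0,0],"turn": [0,0,0]},
    {"translation": [-0.5,0,0],"turn": [0,0,0]},
    {"translation": [-0.6,0,0],"turn": [0,0,0]},
    {"translation": [-0.7,0,0],"turn": [0,0,0]},
    {"translation": [-0.78,0,0],"turn": [0,0,0]},
    {"translation": [-0.84,0,0],"turn": [0,0,0]},
    {"translation": [-0.88,0,0],"turn": [0,0,0]},
    {"translation": [-0.9,0,0],"turn": [0,0,0]},
  ],
)

```text
time_s: 27.65
ee_pos: [0.5323, 0.0027, 0.2373]
eef_rot: [-1.408, 1.571, -2.904]
force: [0.8, -0.1, -1.3]
grip_width: 0.0089
```

arm_command(
  deltas=[
    {"translation": [-0.05,0,0],"turn": [0,0,0]},
    {"translation": [-0.12,0,0],"turn": [0,0,0]},
    {"translation": [-0.2,0,0],"turn": [0,0,0]},
    {"translation": [-0.28,0,0],"turn": [0,0,0]},
    {"translation": [-0.36,0,0],"turn": [0,0,0]},
    {"translation": [-0.44,0,0],"turn": [0,0,0]},
    {"translation": [-0.55,0,0],"turn": [0,0,0]},
    {"translation": [-0.7,0,0],"turn": [0,0,0]},
    {"translation": [-0.9,0,0],"turn": [0,0,0]},
    {"translation": [-1.1,0,0],"turn": [0,0,0]},
    {"translation": [-1.3,0,0],"turn": [0,0,0]},
    {"translation": [-1.5,0,0],"turn": [0,0,0]},
  ],
)

```text
time_s: 28.65
ee_pos: [0.5324, 0.0027, 0.2754]
eef_rot: [1.369, 1.571, -0.127]
force: [0.1, 0.1, -1.5]
grip_width: 0.0087
```

Run:
```python
from h import *
snap("side","s24",(240,110,400,230),5)
o=ctrl.get_obs();print(o["ee_pos"],o["force"],o["moment"],o["grip_width"])
```

```text
[0.5326236  0.00271502 0.27639927] [-0.37818686  0.24589921 -0.16803633] [-0.05241767  0.02148607 -0.02509264] 0.008742317319716572
```

View pics/s24.png

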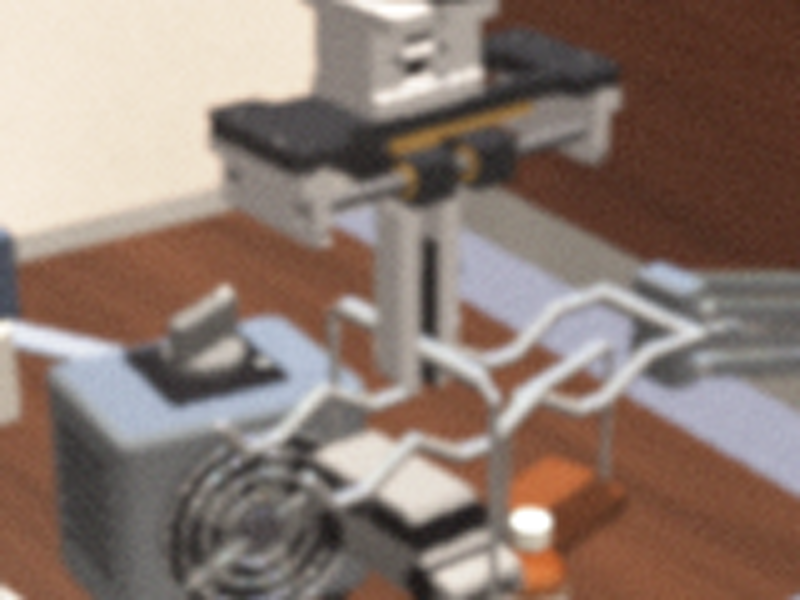

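arm_command(
  deltas=[
    {"translation": [0,-0.1,0],"turn": [0,0,0]},
    {"translation": [0,-0.3,0],"turn": [0,0,0]},
    {"translation": [0,-0.7,0],"turn": [0,0,0]},
    {"translation": [0,-1.2,0],"turn": [0,0,0]},
    {"translation": [0,-1.9,0],"turn": [0,0,0]},
    {"translation": [0,-2.7,0],"turn": [0,0,0]},
    {"translation": [0,-3.5,0],"turn": [0,0,0]},
    {"translation": [0,-4.3,0],"turn": [0,0,0]},
    {"translation": [0,-5.1,0],"turn": [0,0,0]},
    {"translation": [0,-5.9,0],"turn": [0,0,0]},
    {"translation": [0,-6.5,0],"turn": [0,0,0]},
    {"translation": [0,-6.9,0],"turn": [0,0,0]},
  ],
)

```text
time_s: 29.7
ee_pos: [0.3588, -0.0101, 0.2746]
eef_rot: [1.23, 1.571, -0.267]
force: [0.9, 0.4, -0.9]
grip_width: 0.0091
```

Run:
```python
from h import *
snap("side","s25",(180,100,440,295),3)
o=ctrl.get_obs(); print(o["force"],o["moment"],o["grip_width"],o["ee_pos"])
plan([.4086,.229,.20],95.3)
```

```text
[-1.03874625  0.63642981  0.70776412] [-0.05012852  0.00623851 -0.00992618] 0.00907695753605688 [ 0.35821006 -0.01015901  0.27483959]
 opt 0 turn [-1.8208e+01  5.0000e-03 -1.0000e-03]
 opt 180 turn [ 1.7792e+01 -1.0000e-03 -5.0000e-03]
 trans [ 2.993  2.72  -9.391] dist mm 256 yaw jaw now 4.26 q1,q6 [-0.131 -0.205] toolx [ 0. -0. -1.] t 29.75 pos [ 0.3582 -0.0102  0.2748]
```

View pics/s25.png

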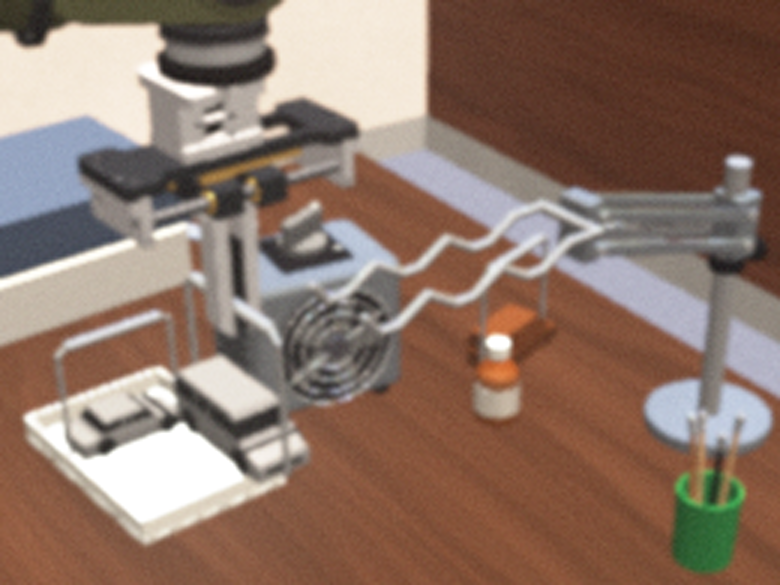

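arm_command(
  deltas=[
    {"translation": [0,0.05,-0.2],"turn": [-0.4,0,0]},
    {"translation": [0,0.15,-0.6],"turn": [-1.2,0,0]},
    {"translation": [0,0.4,-1.2],"turn": [-2.4,0,0]},
    {"translation": [0,0.6,-2.0],"turn": [-3.8,0,0]},
    {"translation": [0,0.8,-2.9],"turn": [-5.2,0,0]},
    {"translation": [0,1.1,-3.8],"turn": [-6.6,0,0]},
    {"translation": [0,1.3,-4.7],"turn": [-8,0,0]},
    {"translation": [0,1.6,-5.6],"turn": [-9.4,0,0]},
    {"translation": [0,1.9,-6.5],"turn": [-10.8,0,0]},
    {"translation": [0,2.1,-7.3],"turn": [-12.2,0,0]},
    {"translation": [0,2.4,-8.1],"turn": [-13.6,0,0]},
    {"translation": [0,2.6,-8.8],"turn": [-15,0,0]},
  ],
)

```text
time_s: 30.75
ee_pos: [0.4094, 0.2162, 0.2741]
eef_rot: [-2.711, 1.57, -2.89]
force: [-0.1, -0.7, -0.6]
grip_width: 0.0086
```

Run:
```python
from h import *
plan([.4116,.229,.15],95.3)
```

```text
opt 0 turn [-3.11e+00 -8.00e-03  2.00e-03]
 opt 180 turn [3.289e+01 4.000e-03 1.200e-02]
 trans [4.963 0.52  0.   ] dist mm 125 yaw jaw now 79.75 q1,q6 [ 0.407 -0.985] toolx [-0.001 -0.    -1.   ] t 30.75 pos [0.4094 0.2162 0.2741]
```

arm_command(
  deltas=[
    {"translation": [0,0.2,0],"turn": [-1.2,0,0]},
    {"translation": [0,0.4,0],"turn": [-2.2,0,0]},
    {"translation": [0.3,0.5,0],"turn": [-2.8,0,0]},
    {"translation": [0.8,0.5,0],"turn": [-3.1,0,0]},
    {"translation": [1.3,0.5,0],"turn": [-3.1,0,0]},
    {"translation": [1.8,0.5,0],"turn": [-3.1,0,0]},
    {"translation": [2.3,0.5,0],"turn": [-3.1,0,0]},
    {"translation": [2.7,0.5,0],"turn": [-3.1,0,0]},
    {"translation": [2.9,0.5,0],"turn": [-3.1,0,0]},
    {"translation": [3.0,0.5,0],"turn": [-3.1,0,0]},
    {"translation": [3.0,0.5,0],"turn": [-3.1,0,0]},
  ],
)

```text
time_s: 31.67
ee_pos: [0.4112, 0.2266, 0.1994]
eef_rot: [-2.823, 1.57, -2.739]
force: [0.9, 0.1, -2.0]
grip_width: 0.0087
```

Run:
```python
from h import *
snap("side","s26",(150,130,330,265),4.4)
snap("top","t26",(130,190,300,350),3.7)
plan([.4116,.229,.10],95.3)
```

```text
opt 0 turn [-0.104  0.009 -0.003]
 opt 180 turn [ 3.5896e+01 -5.0000e-03 -1.4000e-02]
 trans [4.01  0.093 0.013] dist mm 100 yaw jaw now 94.78 q1,q6 [ 0.426 -1.229] toolx [ 0.001  0.    -1.   ] t 31.77 pos [0.4114 0.2266 0.2003]
```

View pics/s26.png

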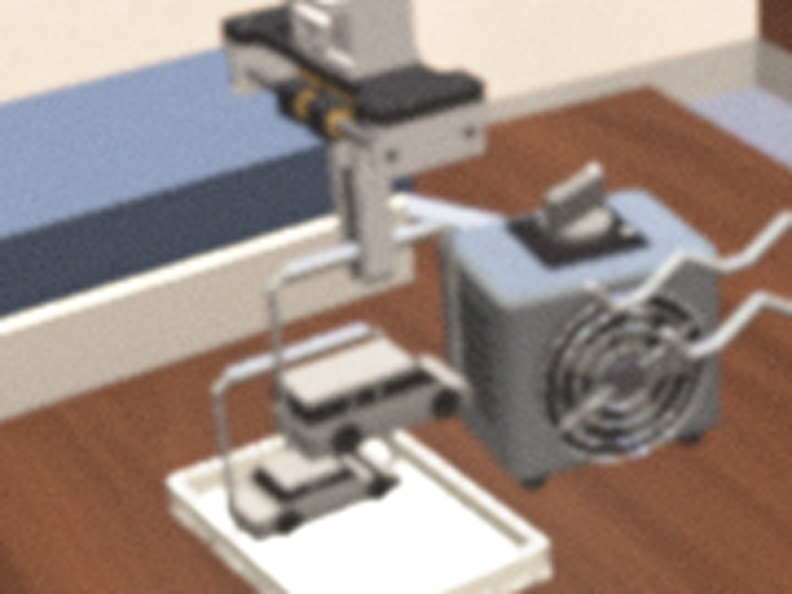

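View pics/t26.png

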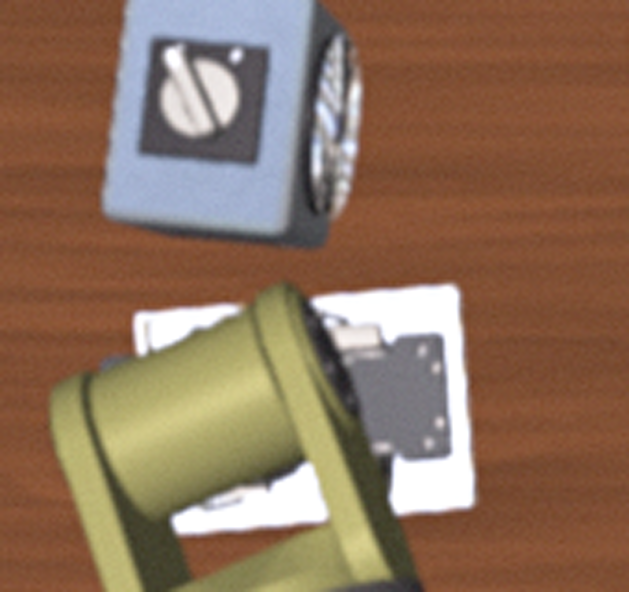

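Run:
```python
from h import *
g=lambda x,y:(150+x/4.4,130+y/4.4); f=lambda x,y:(130+x/3.7,190+y/3.7)
for z in(.228,.232): print(z,at_z(g(278,280),"side",z).round(4),at_z(g(440,226),"side",z).round(4))
print("end top",at_z(f(350,325),"top",.14),at_z(f(350,325),"top",.155))
for d in(.056,-.056,.059,-.059):
    a=np.deg2rad(4.8); print(d,((proj(np.array([.4114+d*np.cos(a),.2266+d*np.sin(a),.232]),"side")-[150,130])*4.4).round())
```

```text
0.228 [0.3552 0.2276 0.228 ] [0.4641 0.2395 0.228 ]
0.232 [0.3523 0.2201 0.232 ] [0.4604 0.2318 0.232 ]
end top [0.46022242 0.22776288 0.14      ] [0.45971622 0.22503172 0.155     ]
0.056 [451. 224.]
-0.056 [282. 277.]
0.059 [455. 222.]
-0.059 [277. 279.]
```

arm_command(
  deltas=[
    {"translation": [0,0.09,0.12],"turn": [0,0,0]},
    {"translation": [0.4,0.09,0.12],"turn": [0,0,0]},
    {"translation": [1.0,0.09,0.12],"turn": [0,0,0]},
    {"translation": [1.7,0.09,0.12],"turn": [0,0,0]},
    {"translation": [2.4,0.09,0.12],"turn": [0,0,0]},
    {"translation": [3.0,0.09,0.12],"turn": [0,0,0]},
    {"translation": [3.5,0.09,0.12],"turn": [0,0,0]},
    {"translation": [3.8,0.09,0.12],"turn": [0,0,0]},
    {"translation": [4.0,0.09,0.12],"turn": [0,0,0]},
    {"translation": [4.1,0.09,0.12],"turn": [0,0,0]},
    {"translation": [4.1,0.09,0.12],"turn": [0,0,0]},
  ],
)

```text
time_s: 32.68
ee_pos: [0.4139, 0.2289, 0.0971]
eef_rot: [-2.872, 1.571, -2.789]
force: [-0.0, -0.2, -2.0]
grip_width: 0.0087
```

Run:
```python
from h import *
snap("side","s27",(150,130,330,265),4.4)
o=ctrl.get_obs();print(o["ee_pos"],o["force"])
```

```text
[0.41409846 0.22900105 0.09754285] [-0.67626689  0.71899355 -1.33113803]
```

View pics/s27.png

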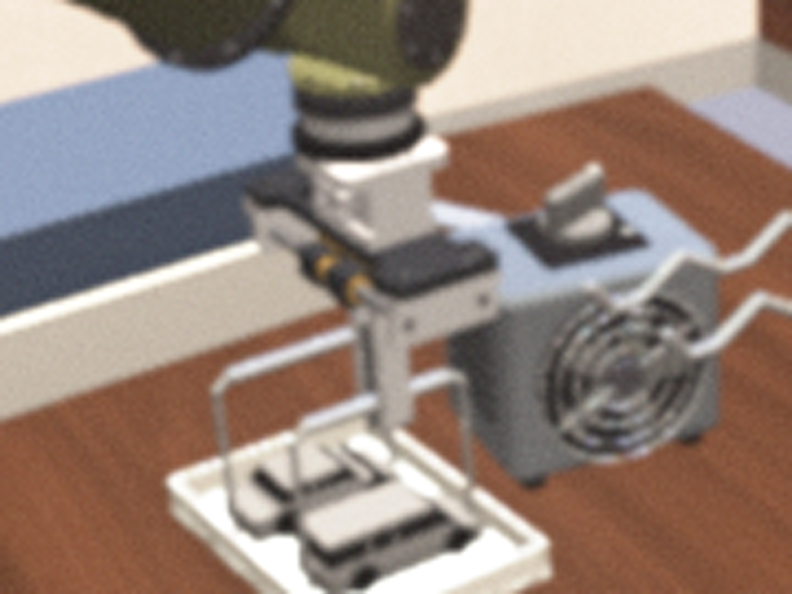

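arm_command(
  deltas=[
    {"translation": [0.1,0,0],"turn": [0,0,0]},
    {"translation": [0.2,0,0],"turn": [0,0,0]},
    {"translation": [0.3,0,0],"turn": [0,0,0]},
    {"translation": [0.35,0,0],"turn": [0,0,0]},
    {"translation": [0.35,0,0],"turn": [0,0,0]},
    {"translation": [0.35,0,0],"turn": [0,0,0]},
  ],
)

```text
time_s: 33.23
ee_pos: [0.4139, 0.2289, 0.0885]
eef_rot: [-2.407, 1.571, -2.324]
force: [1.0, -0.3, -1.8]
grip_width: 0.0089
```

arm_command(
  deltas=[
    {"translation": [0.04,0,0],"turn": [0,0,0]},
    {"translation": [0.08,0,0],"turn": [0,0,0]},
    {"translation": [0.08,0,0],"turn": [0,0,0]},
    {"translation": [0.08,0,0],"turn": [0,0,0]},
  ],
)

```text
time_s: 33.57
ee_pos: [0.4139, 0.2289, 0.0865]
eef_rot: [-2.624, 1.571, -2.541]
force: [-0.1, -0.3, -1.5]
grip_width: 0.0087
```

arm_command(
  deltas=[
    {"translation": [0.04,0,0],"turn": [0,0,0]},
    {"translation": [0.08,0,0],"turn": [0,0,0]},
    {"translation": [0.08,0,0],"turn": [0,0,0]},
    {"translation": [0.08,0,0],"turn": [0,0,0]},
  ],
)

```text
time_s: 33.9
ee_pos: [0.4144, 0.2297, 0.0859]
eef_rot: [0.666, 1.568, 0.749]
force: [-4.8, 1.7, 13.9]
grip_width: 0.0085
```

arm_command(
  deltas=[
    {"translation": [0.04,0,0],"turn": [0,0,0]},
    {"translation": [0.08,0,0],"turn": [0,0,0]},
    {"translation": [0.08,0,0],"turn": [0,0,0]},
    {"translation": [0.08,0,0],"turn": [0,0,0]},
  ],
)

```text
time_s: 34.23
ee_pos: [0.4148, 0.2305, 0.0856]
eef_rot: [0.722, 1.566, 0.805]
force: [-13.5, 4.3, 34.7]
grip_width: 0.0089
```

That pressed to 35 N. I'll back off 3.5 mm, then release.

arm_command(
  deltas=[
    {"translation": [-0.06,0,0],"turn": [0,0,0]},
    {"translation": [-0.12,0,0],"turn": [0,0,0]},
    {"translation": [-0.12,0,0],"turn": [0,0,0]},
  ],
)

```text
time_s: 34.48
ee_pos: [0.4143, 0.2291, 0.086]
eef_rot: [0.287, 1.569, 0.37]
force: [1.2, 0.6, 3.8]
grip_width: 0.0085
```

arm_command(
  deltas=[
    {"translation": [0,0,0],"turn": [0,0,0]},
    {"translation": [0,0,0],"turn": [0,0,0]},
    {"translation": [0,0,0],"turn": [0,0,0]},
    {"translation": [0,0,0],"turn": [0,0,0]},
    {"translation": [0,0,0],"turn": [0,0,0]},
    {"translation": [0,0,0],"turn": [0,0,0]},
    {"translation": [-0.5,0,0],"turn": [0,0,0]},
    {"translation": [-1.5,0,0],"turn": [0,0,0]},
    {"translation": [-3,0,0],"turn": [0,0,0]},
    {"translation": [-4.5,0,0],"turn": [0,0,0]},
    {"translation": [-6,0,0],"turn": [0,0,0]},
    {"translation": [-7,0,0],"turn": [0,0,0]},
  ],
  gripper=30,
)

```text
time_s: 35.48
ee_pos: [0.4142, 0.229, 0.2641]
eef_rot: [0.345, 1.567, 0.428]
force: [0.0, 0.5, 0.6]
grip_width: 0.0304
```

Run:
```python
from h import *
snap("side","s28",(150,120,400,295),3.2)
snap("top","t28",(390,200,520,400),3)
plan([.35,-.2,.26],4.6)
```

```text
opt 0 turn [18.033  0.038 -0.08 ]
 opt 180 turn [-17.967   0.08    0.038]
 trans [  0.119 -16.902  -4.022] dist mm 434 yaw jaw now 94.77 q1,q6 [ 0.428 -1.226] toolx [ 0.006  0.003 -1.   ] t 35.58 pos [0.4151 0.2294 0.2646]
```

View pics/s28.png

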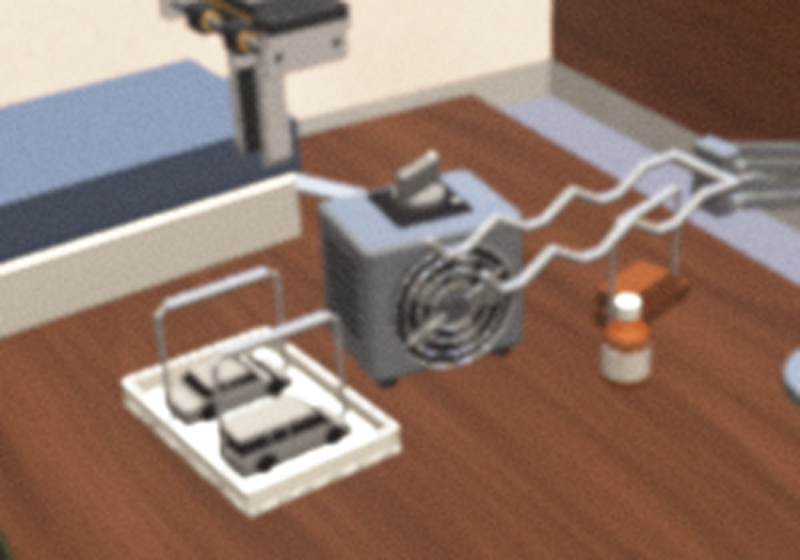

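View pics/t28.png

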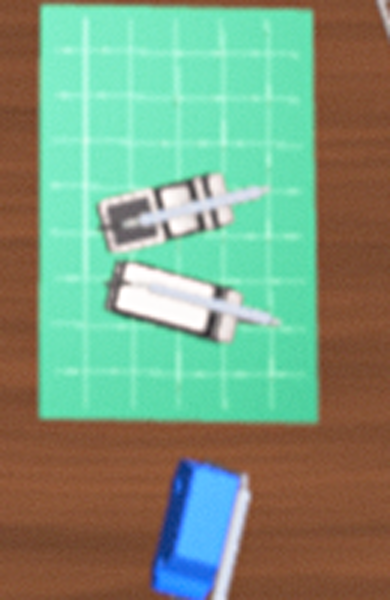

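Both dry shells stand in the tray. In this crop the wet pickup is at (165,213) and the wet van at (175,300), with the blue decoy below the mat. Measuring the bars.

Run:
```python
from h import *
f=lambda x,y:(390+x/3,200+y/3)
snap("side","s29",(330,300,440,440),5.4); snap("top")
print("pick centre",at_z(f(165.5,213),"top",.025), "bar ends",at_z(f(128,224),"top",.118),at_z(f(268,188),"top",.118))
print("van centre",at_z(f(175,301),"top",.035),"bar ends",at_z(f(118,283),"top",.118),at_z(f(276,322),"top",.118))
for t in("wet1_bar","wet3_bar","wet1","wet3"):
    for n in("side","top"):
        for d in models.mark_of(t,n)[:3]:
            z=.118 if "bar" in t else .003
            print(t,n,np.round(d["at"],1),round(d["score"],2),at_z(d["at"],n,z).round(4))
```

```text
pick centre [ 0.48165079 -0.3176714   0.025     ] bar ends [ 0.46849327 -0.26359841  0.118     ] [ 0.49720177 -0.37618383  0.118     ]
van centre [ 0.40665188 -0.32141151  0.035     ] bar ends [ 0.4217706  -0.25466763  0.118     ] [ 0.39098862 -0.37936327  0.118     ]
wet1_bar side [279.2 403.4] 0.86 [ 0.2094 -0.3367  0.118 ]
wet1_bar side [367.4 351.5] 0.59 [ 0.405  -0.3268  0.118 ]
wet1_bar side [281.9 177.3] 0.5 [0.6634 0.4203 0.118 ]
wet1_bar top [461.  299.4] 0.8 [ 0.4098 -0.3299  0.118 ]
wet1_bar top [467.5 385.3] 0.58 [ 0.2098 -0.3398  0.118 ]
wet3_bar side [393.6 330.4] 0.83 [ 0.4835 -0.3114  0.118 ]
wet3_bar top [454.7 267. ] 0.82 [ 0.4868 -0.3168  0.118 ]
wet1 side [285.1 445.4] 0.7 [ 0.216  -0.3372  0.003 ]
wet1 side [361.5 390.5] 0.69 [ 0.4055 -0.3173  0.003 ]
wet1 side [390.5 375.7] 0.66 [ 0.479  -0.3208  0.003 ]
wet1 top [443.2 272.2] 0.9 [ 0.4796 -0.3181  0.003 ]
wet1 top [443.7 301.9] 0.81 [ 0.4023 -0.3176  0.003 ]
wet1 top [451.2 376.9] 0.67 [ 0.2107 -0.3325  0.003 ]
wet3 side [285.1 445.4] 0.7 [ 0.216  -0.3372  0.003 ]
wet3 side [361.5 390.5] 0.69 [ 0.4055 -0.3173  0.003 ]
wet3 side [390.5 375.7] 0.66 [ 0.479  -0.3208  0.003 ]
wet3 top [443.2 272.2] 0.9 [ 0.4796 -0.3181  0.003 ]
wet3 top [443.7 301.9] 0.81 [ 0.4023 -0.3176  0.003 ]
wet3 top [451.2 376.9] 0.67 [ 0.2107 -0.3325  0.003 ]
```

View pics/s29.png

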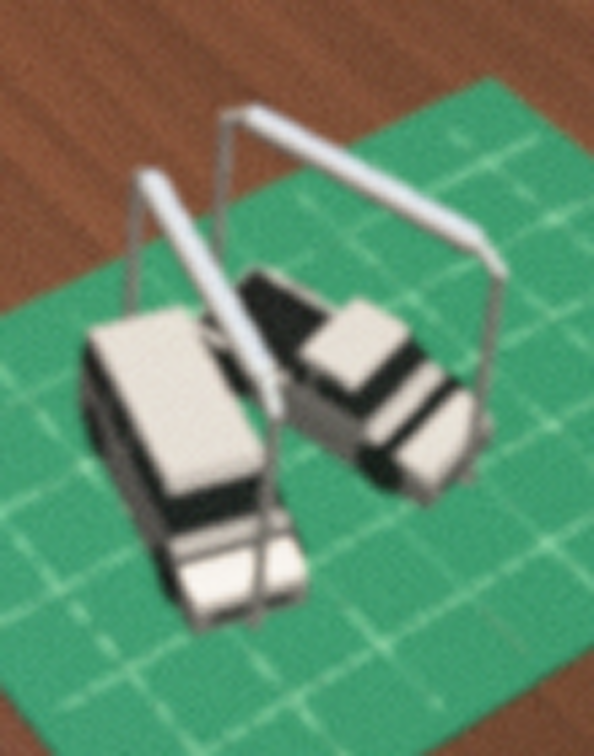

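The van has been nudged about 2 cm since the first picture, which is the announced knock. I'll use the new positions: pickup bar (0.483, −0.316), jaws 14°; van bar (0.406, −0.324), jaws −14°. The route goes round the comb's outer end, fetching the pickup first.

arm_command(
  deltas=[
    {"translation": [0,-1.0,-0.25],"turn": [1.3,0,0]},
    {"translation": [0,-2.4,-0.6],"turn": [2.7,0,0]},
    {"translation": [0,-3.9,-1.0],"turn": [4.1,0,0]},
    {"translation": [0,-5.4,-1.3],"turn": [5.5,0,0]},
    {"translation": [0,-6.9,-1.6],"turn": [6.9,0,0]},
    {"translation": [0,-8.4,-2.0],"turn": [8.3,0,0]},
    {"translation": [0,-9.9,-2.3],"turn": [9.7,0,0]},
    {"translation": [0,-11.2,-2.6],"turn": [11.1,0,0]},
    {"translation": [0,-12.5,-2.9],"turn": [12.5,0,0]},
    {"translation": [0,-13.6,-3.2],"turn": [13.9,0,0]},
    {"translation": [0,-14.5,-3.4],"turn": [15.1,0,0]},
    {"translation": [0,-14.9,-3.45],"turn": [16.1,0,0]},
  ],
)

```text
time_s: 37.08
ee_pos: [0.3582, -0.1517, 0.2604]
eef_rot: [-0.95, 1.57, -2.279]
force: [1.0, 0.4, -0.4]
grip_width: 0.0302
```

Run:
```python
from h import *
plan([.483,-.316,.15],14.3)
```

```text
opt 0 turn [-0.096  0.002  0.003]
 opt 180 turn [ 3.5904e+01  5.0000e-03 -4.0000e-03]
 trans [4.416 3.28  7.572] dist mm 234 yaw jaw now 13.82 q1,q6 [-0.495 -0.736] toolx [-0. -0. -1.] t 37.08 pos [ 0.3582 -0.1517  0.2604]
```

arm_command(
  deltas=[
    {"translation": [0.3,0.5,1.0],"turn": [-0.1,0,0]},
    {"translation": [0.8,1.1,2.4],"turn": [-0.1,0,0]},
    {"translation": [1.4,1.7,3.9],"turn": [-0.1,0,0]},
    {"translation": [2,2.3,5.3],"turn": [-0.1,0,0]},
    {"translation": [2.6,2.8,6.5],"turn": [-0.1,0,0]},
    {"translation": [3,3.15,7.3],"turn": [-0.1,0,0]},
    {"translation": [3,3.3,7.6],"turn": [-0.1,0,0]},
    {"translation": [3,3.3,7.6],"turn": [-0.1,0,0]},
    {"translation": [3,3.3,7.6],"turn": [-0.1,0,0]},
  ],
)

```text
time_s: 37.83
ee_pos: [0.4855, -0.3128, 0.186]
eef_rot: [0.973, 1.571, -0.34]
force: [-0.5, 0.3, -0.5]
grip_width: 0.0297
```

Run:
```python
from h import *
snap("side","s30",(320,240,480,400),3.7)
im=snap("top","t30",(400,200,530,330),4.5)
plan([.483,-.316,.086],14.3)
```

```text
opt 0 turn [ 0.1    0.012 -0.011]
 opt 180 turn [-3.59e+01  1.80e-02  1.90e-02]
 trans [ 4.028 -0.136  0.106] dist mm 101 yaw jaw now 14.8 q1,q6 [-0.635 -0.894] toolx [ 0.001 -0.001 -1.   ] t 37.93 pos [ 0.4855 -0.3125  0.1867]
```

View pics/s30.png

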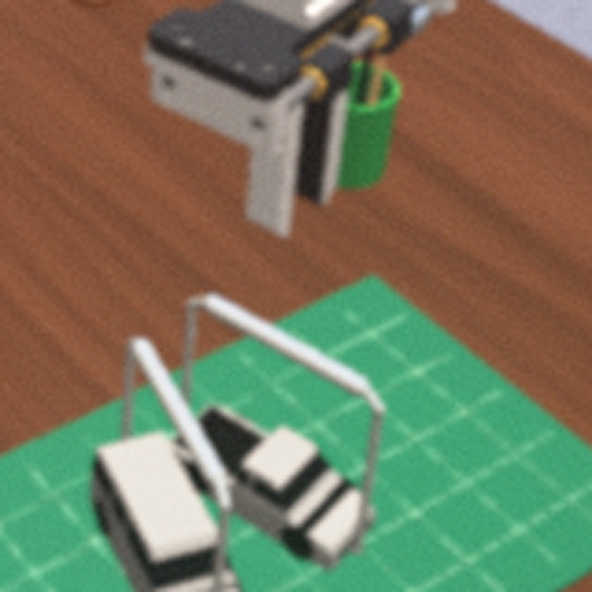

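View pics/t30.png

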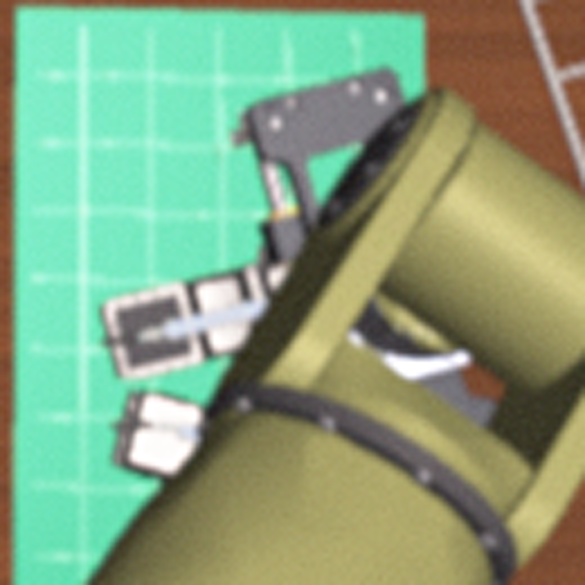

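Run:
```python
from h import *
q=lambda p:((proj(p,"side")-[320,240])*3.7).round(1)
print(q([.483,-.316,.118]), q([.4855,-.3125,.186-.019+.033]))
print([at_z((320+x/3.7,240+y/3.7),"side",.118).round(4) for x,y in((198,299),(373,392),(286,345))])
```

```text
[277.4 339.9] [289.8 212.7]
[array([ 0.4689, -0.2677,  0.118 ]), array([ 0.4975, -0.3722,  0.118 ]), array([ 0.4841, -0.3215,  0.118 ])]
```

arm_command(
  deltas=[
    {"translation": [0,-0.14,0.23],"turn": [-0.1,0,0]},
    {"translation": [0.5,-0.14,0.23],"turn": [-0.1,0,0]},
    {"translation": [1.2,-0.14,0.23],"turn": [-0.1,0,0]},
    {"translation": [1.9,-0.14,0.23],"turn": [-0.1,0,0]},
    {"translation": [2.6,-0.14,0.23],"turn": [-0.1,0,0]},
    {"translation": [3.2,-0.14,0.23],"turn": [-0.1,0,0]},
    {"translation": [3.6,-0.14,0.23],"turn": [-0.1,0,0]},
    {"translation": [3.9,-0.14,0.23],"turn": [-0.1,0,0]},
    {"translation": [4.05,-0.14,0.23],"turn": [-0.1,0,0]},
    {"translation": [4.05,-0.14,0.23],"turn": [-0.1,0,0]},
  ],
)

```text
time_s: 38.77
ee_pos: [0.4836, -0.3197, 0.0841]
eef_rot: [-2.405, 1.571, 2.574]
force: [-0.5, -0.6, 0.3]
grip_width: 0.0298
```

Run:
```python
from h import *
snap("side","s31",(320,280,480,440),3.7)
o=ctrl.get_obs();print(o["ee_pos"],o["force"])
```

```text
[ 0.48386231 -0.31984746  0.08473239] [ 0.60626592 -0.39337345 -0.10777169]
```

View pics/s31.png

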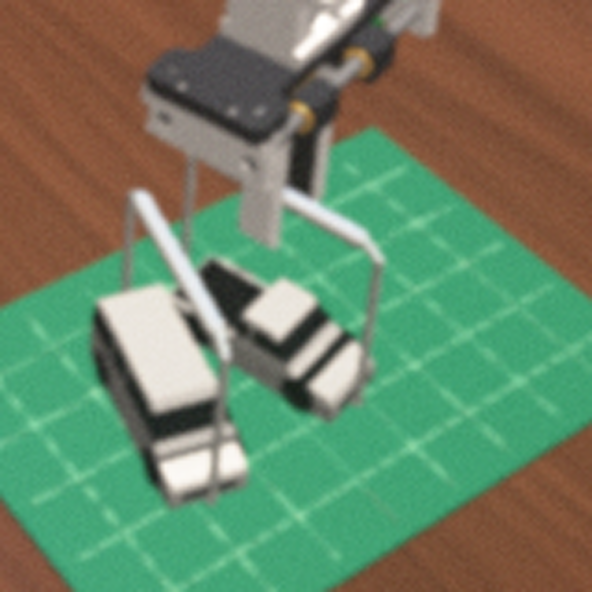

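The fingers straddle the pickup's bar. Close and lift.

arm_command(
  deltas=[
    {"translation": [0,0,0],"turn": [0,0,0]},
    {"translation": [0,0,0],"turn": [0,0,0]},
    {"translation": [0,0,0],"turn": [0,0,0]},
    {"translation": [0,0,0],"turn": [0,0,0]},
    {"translation": [0,0,0],"turn": [0,0,0]},
    {"translation": [0,0,0],"turn": [0,0,0]},
    {"translation": [0,0,0],"turn": [0,0,0]},
    {"translation": [0,0,0],"turn": [0,0,0]},
    {"translation": [0,0,0],"turn": [0,0,0]},
  ],
  gripper=3,
)

```text
time_s: 39.57
ee_pos: [0.484, -0.3198, 0.0846]
eef_rot: [0.743, 1.57, -0.561]
force: [-0.5, 0.7, 5.3]
grip_width: 0.0088
```

arm_command(
  deltas=[
    {"translation": [-0.1,0,0],"turn": [0,0,0]},
    {"translation": [-0.4,0,0],"turn": [0,0,0]},
    {"translation": [-0.9,0,0],"turn": [0,0,0]},
    {"translation": [-1.6,0,0],"turn": [0,0,0]},
    {"translation": [-2.4,0,0],"turn": [0,0,0]},
    {"translation": [-3.3,0,0],"turn": [0,0,0]},
    {"translation": [-4.3,0,0],"turn": [0,0,0]},
    {"translation": [-5.3,0,0],"turn": [0,0,0]},
    {"translation": [-6.3,0,0],"turn": [0,0,0]},
    {"translation": [-7.1,0,0],"turn": [0,0,0]},
    {"translation": [-7.6,0,0],"turn": [0,0,0]},
    {"translation": [-7.8,0,0],"turn": [0,0,0]},
  ],
)

```text
time_s: 40.57
ee_pos: [0.4839, -0.3199, 0.2817]
eef_rot: [0.621, 1.568, -0.684]
force: [-0.0, 0.1, -1.7]
grip_width: 0.0087
```

Run:
```python
from h import *
snap("side","s32",(280,140,480,310),3.7)
o=ctrl.get_obs();print(o["ee_pos"],o["force"],o["grip_width"])
plan([.345,-.0115,.28],4.6)
```

```text
[ 0.48388558 -0.31990438  0.28123764] [ 0.52606304 -0.23394739 -0.7760194 ] 0.008673141493302281
 opt 0 turn [ 2.132  0.019 -0.017]
 opt 180 turn [-3.3868e+01  2.5000e-02  2.8000e-02]
 trans [  0.023  -2.113 -13.363] dist mm 338 yaw jaw now 15.26 q1,q6 [-0.647 -0.914] toolx [ 0.002 -0.001 -1.   ] t 40.62 pos [ 0.4839 -0.3199  0.2812]
```

View pics/s32.png

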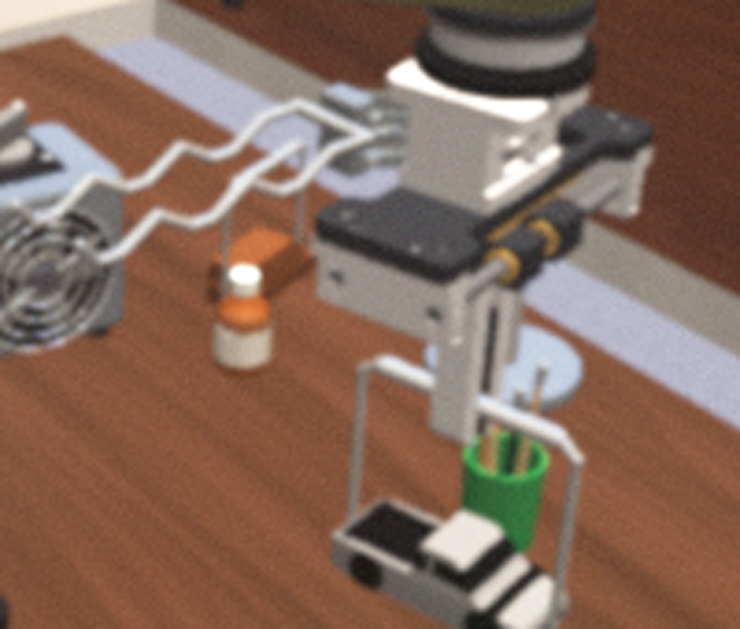

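Run:
```python
from h import *
snap("top","t33",(270,140,380,320),4.4)
snap("side","s33",(270,140,410,250),5.5)
```

```text
(no output)
```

View pics/t33.png

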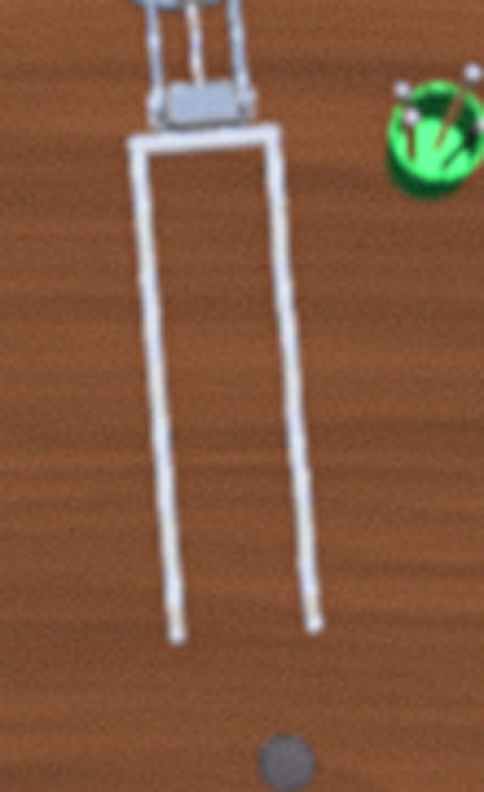

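View pics/s33.png

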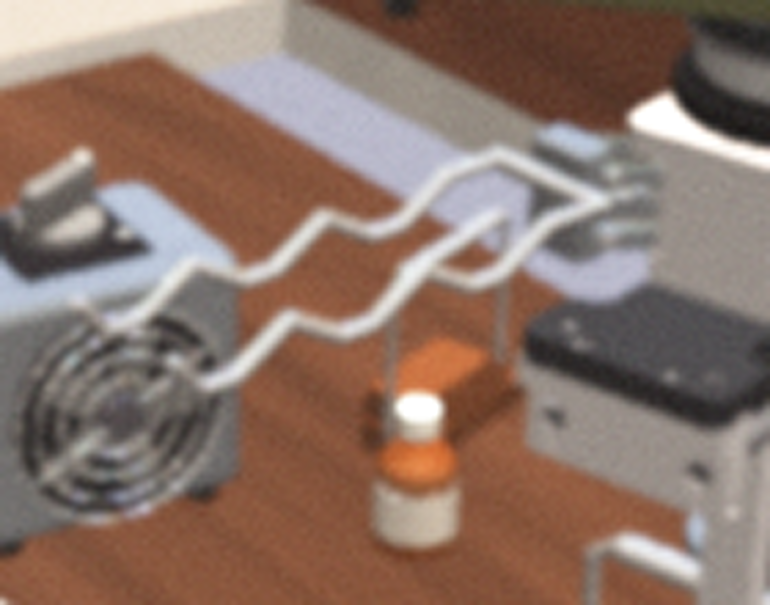

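Run:
```python
from h import *
f=lambda x,y:(270+x/4.4,140+y/4.4); g=lambda x,y:(270+x/5.5,140+y/5.5)
for z in(.28,.295):
    P=[at_z(f(*q),"top",z) for q in((177,640),(314,628),(138,142),(275,130))]
    e=(P[0]+P[1])/2;c=(P[2]+P[3])/2;u=(c-e)/np.linalg.norm(c-e)
    print(z,e.round(4),c.round(4),np.linalg.norm(c-e).round(4),np.rad2deg(np.arctan2(u[1],u[0])).round(2),"seat1",(e+.022*u).round(4),"seat2",(e+.094*u).round(4),"s2 from back",(c-.139*u).round(4))
# side: troughs bottoms near wire (right wire): seat1 ~(210,385), seat2 ~(350,328), seat3~(478,282); far wire (115,328),(255,277),(375,233)
for a in((210,385),(350,328),(478,282),(115,326),(258,277),(378,233)): print(at_z(g(*a),"side",.272).round(4))
```

```text
0.28 [ 0.4427 -0.0055  0.28  ] [0.6796 0.0128 0.28  ] 0.2376 4.42 seat1 [ 0.4646 -0.0038  0.28  ] seat2 [0.5364 0.0018 0.28  ] s2 from back [0.541  0.0021 0.28  ]
0.295 [ 0.4423 -0.0052  0.295 ] [0.6758 0.0129 0.295 ] 0.2342 4.42 seat1 [ 0.4643 -0.0035  0.295 ] seat2 [0.5361 0.0021 0.295 ] s2 from back [0.5372 0.0022 0.295 ]
[ 0.461  -0.0432  0.272 ]
[ 0.5348 -0.0348  0.272 ]
[ 0.604  -0.0311  0.272 ]
[0.4564 0.0204 0.272 ]
[0.5299 0.0247 0.272 ]
[0.5973 0.0309 0.272 ]
```

Run:
```python
from h import *
plan([.35,-.0128,.279],4.42)
```

```text
opt 0 turn [ 2.169 -0.006  0.007]
 opt 180 turn [-3.3831e+01 -1.0000e-02 -9.0000e-03]
 trans [-5.0000e-03 -1.9220e+00 -1.3247e+01] dist mm 335 yaw jaw now 15.26 q1,q6 [-0.647 -0.914] toolx [-0.001  0.    -1.   ] t 40.72 pos [ 0.4835 -0.3197  0.2787]
```

arm_command(
  deltas=[
    {"translation": [0,-0.05,-0.3],"turn": [0.1,0,0]},
    {"translation": [0,-0.15,-1.0],"turn": [0.3,0,0]},
    {"translation": [0,-0.3,-2.1],"turn": [0.5,0,0]},
    {"translation": [0,-0.5,-3.4],"turn": [0.7,0,0]},
    {"translation": [0,-0.7,-4.8],"turn": [0.9,0,0]},
    {"translation": [0,-0.9,-6.2],"turn": [1.1,0,0]},
    {"translation": [0,-1.1,-7.6],"turn": [1.3,0,0]},
    {"translation": [0,-1.3,-9.0],"turn": [1.5,0,0]},
    {"translation": [0,-1.5,-10.4],"turn": [1.7,0,0]},
    {"translation": [0,-1.7,-11.7],"turn": [1.9,0,0]},
    {"translation": [0,-1.85,-12.7],"turn": [2.1,0,0]},
    {"translation": [0,-1.9,-13.2],"turn": [2.15,0,0]},
  ],
)

```text
time_s: 41.72
ee_pos: [0.3491, -0.0117, 0.2785]
eef_rot: [-2.258, 1.57, 2.533]
force: [-0.4, -0.4, -1.3]
grip_width: 0.0089
```

arm_command(
  deltas=[
    {"translation": [0,0,0],"turn": [0,0,0]},
    {"translation": [0,0,0],"turn": [0,0,0]},
    {"translation": [0,0,0],"turn": [0,0,0]},
  ],
)

```text
time_s: 41.97
ee_pos: [0.351, -0.0143, 0.2788]
eef_rot: [-1.597, 1.57, -3.09]
force: [-0.6, 0.5, -1.6]
grip_width: 0.0087
```

Run:
```python
from h import *
snap("side","s34",(220,130,420,280),4)
plan([.535,.001,.279],4.42)
```

```text
opt 0 turn [ 0.011 -0.     0.009]
 opt 180 turn [-3.5989e+01 -1.5000e-02 -1.0000e-03]
 trans [-0.012  7.382 -0.044] dist mm 185 yaw jaw now 4.47 q1,q6 [-0.145 -0.224] toolx [-0.001 -0.    -1.   ] t 42.02 pos [ 0.3511 -0.0145  0.2788]
```

View pics/s34.png

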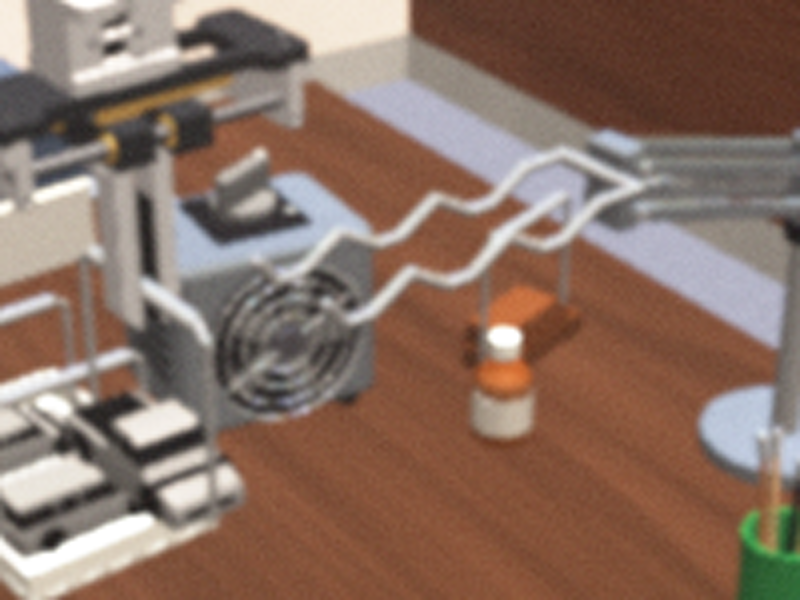

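The pickup is lined up outside the comb. Sliding in to seat2 at +36 mm.

arm_command(
  deltas=[
    {"translation": [0,0.1,0],"turn": [0,0,0]},
    {"translation": [0,0.4,-0.04],"turn": [0,0,0]},
    {"translation": [0,0.9,-0.04],"turn": [0,0,0]},
    {"translation": [0,1.6,-0.04],"turn": [0,0,0]},
    {"translation": [0,2.4,-0.04],"turn": [0,0,0]},
    {"translation": [0,3.2,-0.04],"turn": [0,0,0]},
    {"translation": [0,4.0,-0.04],"turn": [0,0,0]},
    {"translation": [0,4.8,-0.04],"turn": [0,0,0]},
    {"translation": [0,5.6,-0.04],"turn": [0,0,0]},
    {"translation": [0,6.4,-0.04],"turn": [0,0,0]},
    {"translation": [0,7.0,-0.04],"turn": [0,0,0]},
    {"translation": [0,7.38,-0.04],"turn": [0,0,0]},
  ],
)

```text
time_s: 43.02
ee_pos: [0.5367, 0.0015, 0.278]
eef_rot: [-1.736, 1.569, 3.054]
force: [-0.9, 0.4, -1.0]
grip_width: 0.0088
```

Run:
```python
from h import *
snap("side","s35",(260,120,420,240),5)
o=ctrl.get_obs();print(o["ee_pos"],o["force"],o["grip_width"])
```

```text
[0.53725444 0.00147298 0.27779969] [ 1.18487757  0.72972848 -3.14257543] 0.008947247906546673
```

View pics/s35.png

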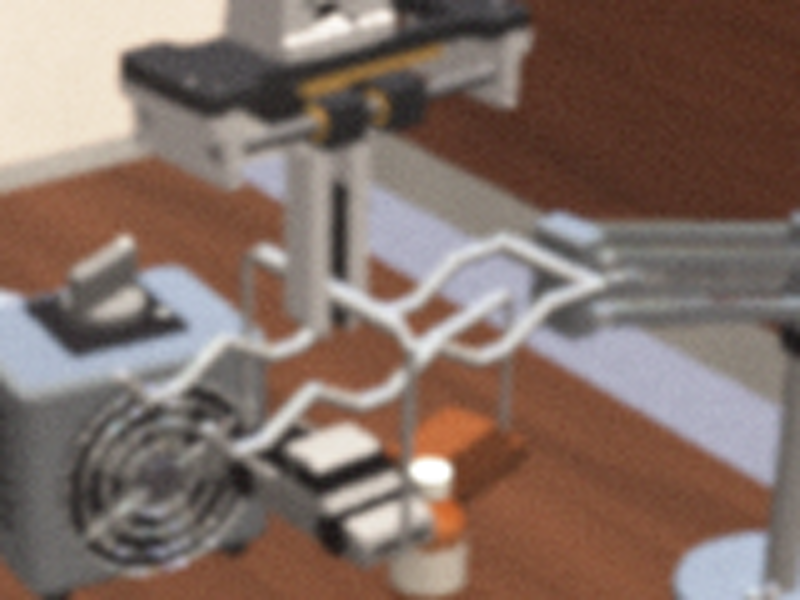

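```bash
cat >> h.py <<'E'
def avgF(n=20):
    F=[]
    for i in range(n):
        optics.camera("side"); F.append(ctrl.get_obs()["force"])
    F=np.array(F); return F.mean(0).round(3),(F.std(0)/np.sqrt(n)).round(3)
E
python3 - <<'E'
from h import *
print(avgF(30)); print(ctrl.get_obs()["time_s"],ctrl.get_obs()["ee_pos"])
E
```

```text
(array([-0.149,  0.039, -1.595]), array([0.069, 0.077, 0.064]))
44.5667 [0.53487924 0.00161066 0.27924376]
```

Weight is about 1.6 N, so the expected sink is about 28 mm. Lowering slowly.

arm_command(
  deltas=[
    {"translation": [0.1,0,0],"turn": [0,0,0]},
    {"translation": [0.25,0,0],"turn": [0,0,0]},
    {"translation": [0.4,0,0],"turn": [0,0,0]},
    {"translation": [0.55,0,0],"turn": [0,0,0]},
    {"translation": [0.7,0,0],"turn": [0,0,0]},
    {"translation": [0.85,0,0],"turn": [0,0,0]},
    {"translation": [0.98,0,0],"turn": [0,0,0]},
    {"translation": [1.08,0,0],"turn": [0,0,0]},
    {"translation": [1.16,0,0],"turn": [0,0,0]},
    {"translation": [1.22,0,0],"turn": [0,0,0]},
    {"translation": [1.26,0,0],"turn": [0,0,0]},
    {"translation": [1.28,0,0],"turn": [0,0,0]},
  ],
)

```text
time_s: 45.57
ee_pos: [0.5349, 0.0016, 0.2472]
eef_rot: [1.356, 1.571, -0.136]
force: [-0.2, -0.2, -1.1]
grip_width: 0.0088
```

Run:
```python
from h import *
snap("side","s36",(260,120,420,240),5)
o=ctrl.get_obs();print(o["ee_pos"],avgF(6))
```

```text
[0.53489456 0.00163906 0.24718936] (array([-0.084,  0.154, -1.578]), array([0.229, 0.154, 0.164]))
```

View pics/s36.png

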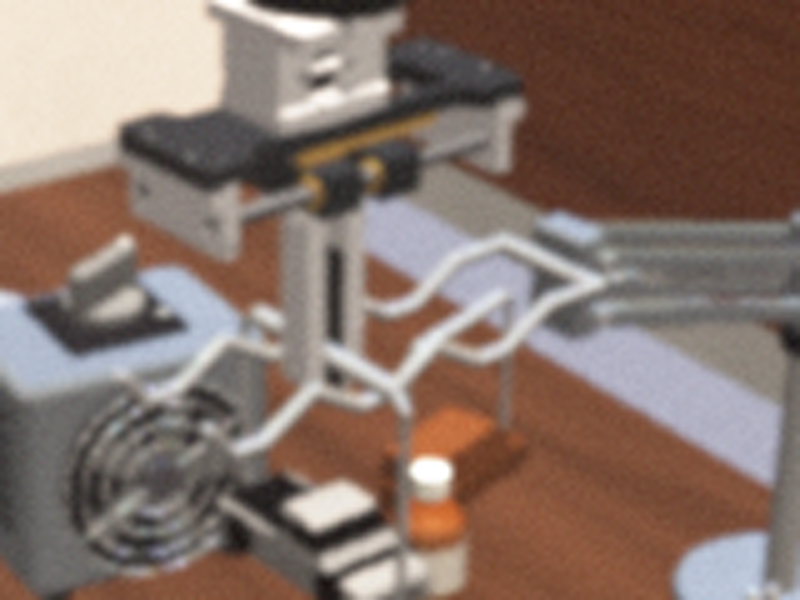

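arm_command(
  deltas=[
    {"translation": [0.05,0,0],"turn": [0,0,0]},
    {"translation": [0.12,0,0],"turn": [0,0,0]},
    {"translation": [0.2,0,0],"turn": [0,0,0]},
    {"translation": [0.28,-0.02,0],"turn": [0,0,0]},
    {"translation": [0.36,-0.03,0],"turn": [0,0,0]},
    {"translation": [0.44,-0.04,0],"turn": [0,0,0]},
    {"translation": [0.52,-0.05,0],"turn": [0,0,0]},
    {"translation": [0.6,-0.05,0],"turn": [0,0,0]},
    {"translation": [0.68,-0.05,0],"turn": [0,0,0]},
    {"translation": [0.74,-0.05,0],"turn": [0,0,0]},
    {"translation": [0.78,-0.05,0],"turn": [0,0,0]},
    {"translation": [0.8,-0.05,0],"turn": [0,0,0]},
  ],
)

```text
time_s: 46.92
ee_pos: [0.5336, 0.0015, 0.2271]
eef_rot: [-1.64, 1.571, -3.132]
force: [-0.3, 0.2, 0.5]
grip_width: 0.0086
```

Run:
```python
from h import *
snap("side","s37",(260,120,420,240),5)
o=ctrl.get_obs();print(o["ee_pos"],avgF(10))
```

```text
[0.53361362 0.0015206  0.2271082 ] (array([-0.312,  0.086, -0.621]), array([0.121, 0.106, 0.197]))
```

View pics/s37.png

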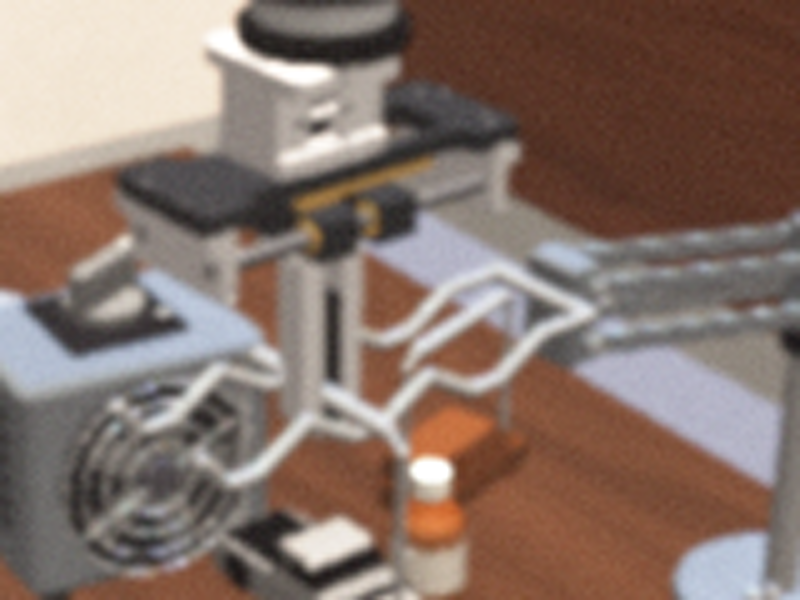

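arm_command(
  deltas=[
    {"translation": [0.04,0,0],"turn": [0,0,0]},
    {"translation": [0.1,0,0],"turn": [0,0,0]},
    {"translation": [0.16,-0.01,0],"turn": [0,0,0]},
    {"translation": [0.23,-0.02,0],"turn": [0,0,0]},
    {"translation": [0.3,-0.03,0],"turn": [0,0,0]},
    {"translation": [0.37,-0.04,0],"turn": [0,0,0]},
    {"translation": [0.43,-0.04,0],"turn": [0,0,0]},
    {"translation": [0.47,-0.04,0],"turn": [0,0,0]},
    {"translation": [0.49,-0.04,0],"turn": [0,0,0]},
    {"translation": [0.49,-0.04,0],"turn": [0,0,0]},
  ],
)

```text
time_s: 48.3
ee_pos: [0.5326, 0.0015, 0.2149]
eef_rot: [-1.68, 1.571, 3.112]
force: [-0.9, -0.5, -0.6]
grip_width: 0.0088
```

Run:
```python
from h import *
snap("side","s38",(260,120,420,240),5)
o=ctrl.get_obs();print(o["ee_pos"],avgF(25))
```

```text
[0.53264658 0.00145084 0.21498627] (array([-0.539,  0.009,  0.015]), array([0.1  , 0.098, 0.104]))
```

Fz is about 0, so the boom carries the shell. Releasing.

arm_command(
  deltas=[
    {"translation": [0,0,0],"turn": [0,0,0]},
    {"translation": [0,0,0],"turn": [0,0,0]},
    {"translation": [0,0,0],"turn": [0,0,0]},
    {"translation": [0,0,0],"turn": [0,0,0]},
    {"translation": [0,0,0],"turn": [0,0,0]},
    {"translation": [0,0,0],"turn": [0,0,0]},
  ],
  gripper=32,
)

```text
time_s: 50.1
ee_pos: [0.5326, 0.0014, 0.215]
eef_rot: [3.118, 1.571, 1.626]
force: [0.6, -0.4, 0.5]
grip_width: 0.0318
```

Run:
```python
from h import *
snap("side","s39",(260,120,420,240),5)
o=ctrl.get_obs();print(o["ee_pos"],o["force"],o["grip_width"],o["time_s"])
```

```text
[0.53265529 0.00144352 0.21502537] [-0.36179482 -0.13489737  0.25773804] 0.032159448805722905 50.15
```

View pics/s39.png

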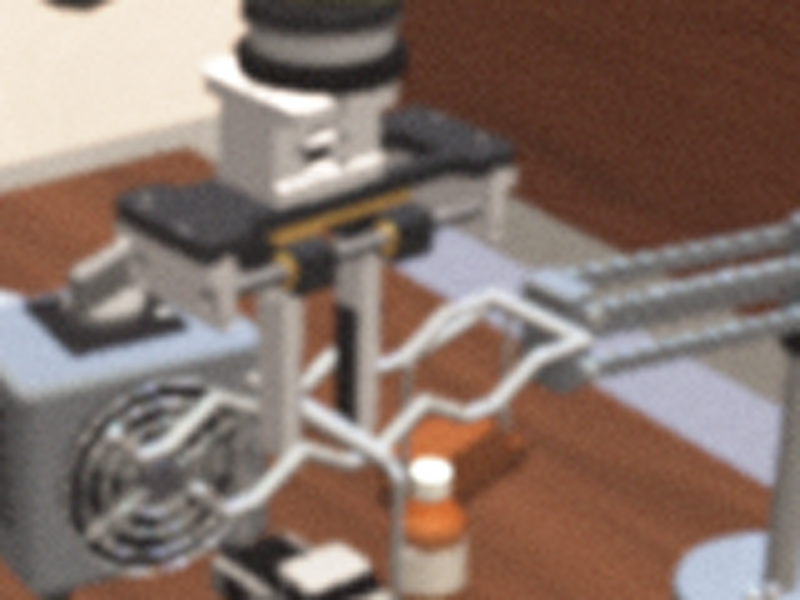

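The pickup hangs in seat2 and the boom is steady. Rise and go to the van.

arm_command(
  deltas=[
    {"translation": [-0.3,0,0],"turn": [0,0,0]},
    {"translation": [-1,0,0],"turn": [0,0,0]},
    {"translation": [-2,0,0],"turn": [0,0,0]},
    {"translation": [-3,0,0],"turn": [0,0,0]},
    {"translation": [-3.4,0,0],"turn": [0,0,0]},
    {"translation": [-3.4,0,0],"turn": [0,0,0]},
  ],
)

```text
time_s: 50.65
ee_pos: [0.5333, 0.0014, 0.3024]
eef_rot: [1.422, 1.567, -0.07]
force: [-0.3, -0.7, -1.0]
grip_width: 0.0319
```

Run:
```python
from h import *
snap("side","s40",(250,150,470,420),2.2)
snap("top","t40",(290,200,510,340),3.6)
plan([.406,-.324,.25],-13.9)
```

```text
opt 0 turn [3.683 0.    0.01 ]
 opt 180 turn [-3.2317e+01 -1.4000e-02  0.0000e+00]
 trans [ 1.965 -6.067 12.581] dist mm 353 yaw jaw now 4.52 q1,q6 [-0.066 -0.145] toolx [-0.001  0.    -1.   ] t 50.75 pos [0.5325 0.0015 0.299 ]
```

View pics/s40.png

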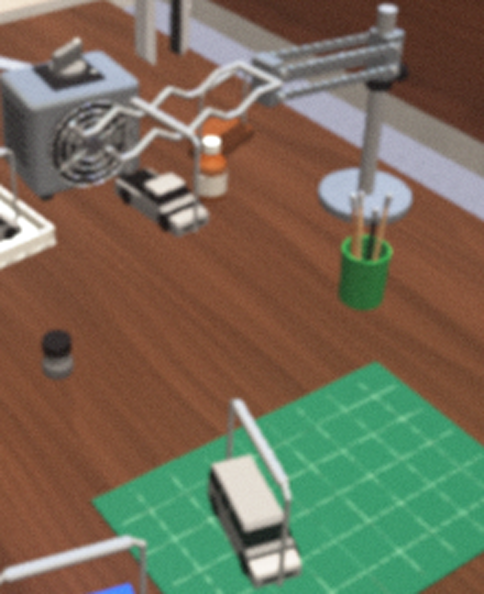

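View pics/t40.png

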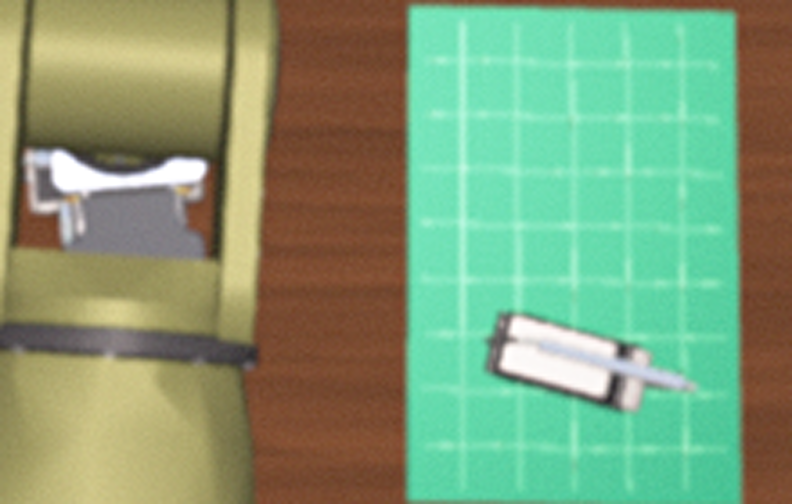

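The van is unmoved since the last look. Going above it.

arm_command(
  deltas=[
    {"translation": [0,-0.4,0.9],"turn": [0.3,0,0]},
    {"translation": [0,-1.0,2.2],"turn": [0.6,0,0]},
    {"translation": [0,-1.7,3.6],"turn": [1.0,0,0]},
    {"translation": [0,-2.4,5.0],"turn": [1.5,0,0]},
    {"translation": [0,-3.1,6.4],"turn": [2.0,0,0]},
    {"translation": [0,-3.8,7.8],"turn": [2.4,0,0]},
    {"translation": [0.4,-4.5,9.2],"turn": [2.8,0,0]},
    {"translation": [1.2,-5.1,10.5],"turn": [3.2,0,0]},
    {"translation": [2.2,-5.6,11.6],"turn": [3.5,0,0]},
    {"translation": [3.2,-6.0,12.4],"turn": [3.7,0,0]},
    {"translation": [4.2,-6.07,12.6],"turn": [3.7,0,0]},
    {"translation": [4.8,-6.07,12.6],"turn": [3.7,0,0]},
  ],
)

```text
time_s: 51.75
ee_pos: [0.404, -0.3249, 0.1755]
eef_rot: [-2.046, 1.565, 2.419]
force: [0.8, 0.7, -0.4]
grip_width: 0.0324
```

arm_command(
  deltas=[
    {"translation": [0,0,0],"turn": [0,0,0]},
    {"translation": [0,0,0],"turn": [0,0,0]},
  ],
)

```text
time_s: 51.92
ee_pos: [0.4056, -0.324, 0.1789]
eef_rot: [-2.083, 1.568, 2.386]
force: [0.6, 0.2, 0.2]
grip_width: 0.0319
```

Run:
```python
from h import *
snap("side","s41",(310,270,470,430),3.7)
plan([.406,-.324,.085],-13.9)
```

```text
opt 0 turn [-0.014 -0.003  0.004]
 opt 180 turn [3.5986e+01 7.0000e-03 5.0000e-03]
 trans [ 3.804 -0.01  -0.008] dist mm 95 yaw jaw now -13.97 q1,q6 [-0.744 -0.5  ] toolx [-0.  0. -1.] t 51.97 pos [ 0.4062 -0.3243  0.1801]
```

View pics/s41.png

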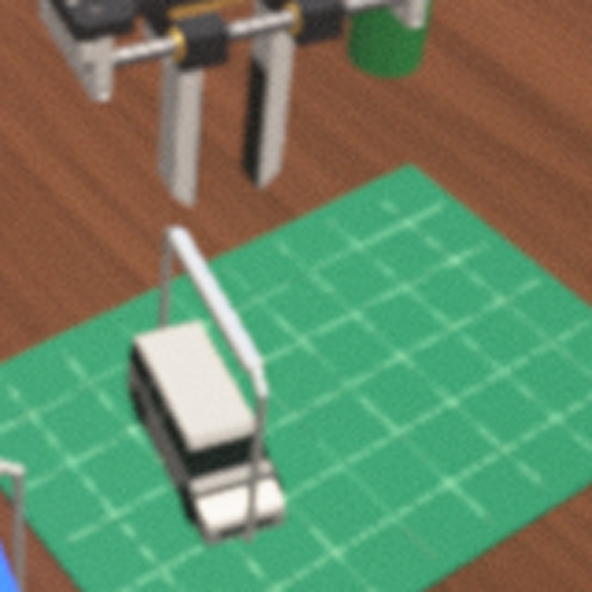

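Run:
```python
from h import *
q=lambda p:((proj(p,"side")-[310,270])*3.7).round(1)
print(q([.406,-.324,.118]))
print([at_z((310+x/3.7,270+y/3.7),"side",.118).round(4) for x,y in((170,232),(263,380),(216,303))])
```

```text
[210.4 297.4]
[array([ 0.4185, -0.2751,  0.118 ]), array([ 0.3923, -0.3806,  0.118 ]), array([ 0.4059, -0.3286,  0.118 ])]
```

arm_command(
  deltas=[
    {"translation": [0,0,0.08],"turn": [0,0,0]},
    {"translation": [0.4,0,0.08],"turn": [0,0,0]},
    {"translation": [1.0,0,0.08],"turn": [0,0,0]},
    {"translation": [1.7,0,0.08],"turn": [0,0,0]},
    {"translation": [2.4,0,0.08],"turn": [0,0,0]},
    {"translation": [3.0,0,0.08],"turn": [0,0,0]},
    {"translation": [3.4,0,0.08],"turn": [0,0,0]},
    {"translation": [3.7,0,0.08],"turn": [0,0,0]},
    {"translation": [3.8,0,0.08],"turn": [0,0,0]},
    {"translation": [3.8,0,0.08],"turn": [0,0,0]},
  ],
)

```text
time_s: 52.8
ee_pos: [0.4057, -0.3264, 0.0849]
eef_rot: [-2.082, 1.571, 2.386]
force: [-0.3, 0.7, -0.8]
grip_width: 0.0319
```

Run:
```python
from h import *
snap("side","s42",(310,270,470,430),3.7)
o=ctrl.get_obs();print(o["ee_pos"],o["force"],o["grip_width"],o["time_s"])
```

```text
[ 0.4058724  -0.32660463  0.08540895] [-0.59094605 -0.00439991  0.50522105] 0.03172736833161588 52.85
```

View pics/s42.png

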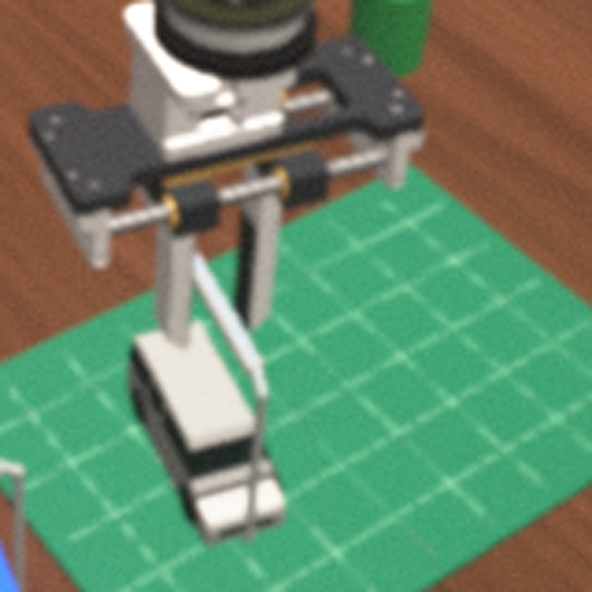

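The fingers straddle the van's bar, with the tips well above the roof. Close and lift.

arm_command(
  deltas=[
    {"translation": [0,0,0],"turn": [0,0,0]},
    {"translation": [0,0,0],"turn": [0,0,0]},
    {"translation": [0,0,0],"turn": [0,0,0]},
    {"translation": [0,0,0],"turn": [0,0,0]},
    {"translation": [0,0,0],"turn": [0,0,0]},
    {"translation": [0,0,0],"turn": [0,0,0]},
    {"translation": [0,0,0],"turn": [0,0,0]},
    {"translation": [0,0,0],"turn": [0,0,0]},
    {"translation": [0,0,0],"turn": [0,0,0]},
  ],
  gripper=3,
)

```text
time_s: 53.6
ee_pos: [0.4059, -0.3265, 0.0853]
eef_rot: [1.278, 1.57, -0.536]
force: [1.3, 1.8, 4.8]
grip_width: 0.009
```

arm_command(
  deltas=[
    {"translation": [-0.1,0,0],"turn": [0,0,0]},
    {"translation": [-0.4,0,0],"turn": [0,0,0]},
    {"translation": [-0.9,0,0],"turn": [0,0,0]},
    {"translation": [-1.6,0,0],"turn": [0,0,0]},
    {"translation": [-2.4,0,0],"turn": [0,0,0]},
    {"translation": [-3.3,0,0],"turn": [0,0,0]},
    {"translation": [-4.2,0,0],"turn": [0,0,0]},
    {"translation": [-5.0,0,0],"turn": [0,0,0]},
    {"translation": [-5.7,0,0],"turn": [0,0,0]},
    {"translation": [-6.3,0,0],"turn": [0,0,0]},
    {"translation": [-6.6,0,0],"turn": [0,0,0]},
    {"translation": [-6.7,0,0],"turn": [0,0,0]},
  ],
)

```text
time_s: 54.6
ee_pos: [0.4058, -0.3266, 0.2537]
eef_rot: [1.002, 1.569, -0.813]
force: [-0.9, 0.5, -1.9]
grip_width: 0.0086
```

Run:
```python
from h import *
snap("side","s43",(260,150,460,320),3.7)
snap("top","t43",(270,140,380,320),4.4)
o=ctrl.get_obs();print(o["force"],o["grip_width"])
plan([.35,-.0135,.25],4.42)
```

```text
[-0.38771901 -0.36857829 -2.91165444] 0.008494843634269434
 opt 0 turn [-3.682e+00 -1.000e-03  4.000e-03]
 opt 180 turn [3.2318e+01 5.0000e-03 2.0000e-03]
 trans [  0.092  -5.181 -11.608] dist mm 318 yaw jaw now -13.99 q1,q6 [-0.748 -0.504] toolx [-0.  0. -1.] t 54.7 pos [ 0.4055 -0.3264  0.2522]
```

View pics/s43.png

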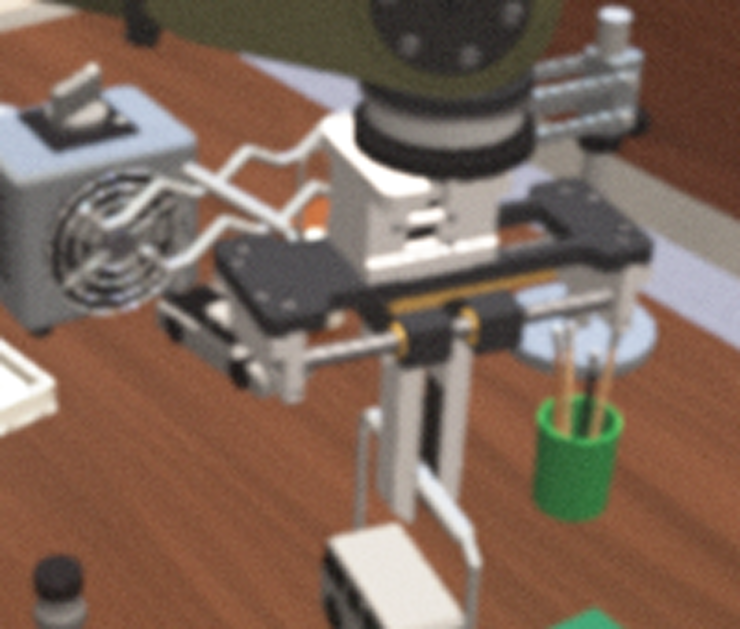

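View pics/t43.png

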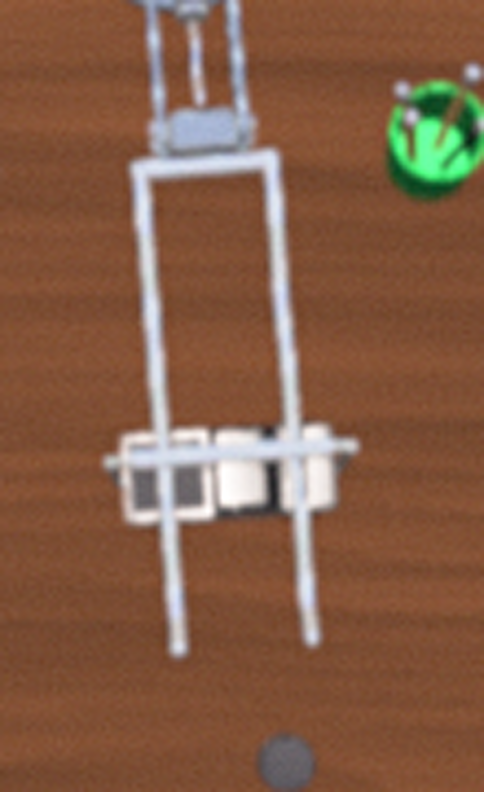

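Run:
```python
from h import *
f=lambda x,y:(270+x/4.4,140+y/4.4)
P=[at_z(f(*q),"top",.257) for q in((178,652),(312,641))]
e=(P[0]+P[1])/2; u=np.array([np.cos(np.deg2rad(4.42)),np.sin(np.deg2rad(4.42)),0]); print(e,e+.022*u)
b=[at_z(f(*q),"top",.247) for q in((108,462),(354,444))]; print("bar",b,(b[0]+b[1])/2)
```

```text
[ 0.43719778 -0.00565866  0.257     ] [ 0.45913235 -0.00396318  0.257     ]
bar [array([0.52659723, 0.0605235 , 0.247     ]), array([ 0.53546342, -0.0589234 ,  0.247     ])] [0.53103032 0.00080005 0.247     ]
```

arm_command(
  deltas=[
    {"translation": [0,-0.15,-0.3],"turn": [-0.1,0,0]},
    {"translation": [0,-0.45,-1.0],"turn": [-0.3,0,0]},
    {"translation": [0,-0.9,-2.0],"turn": [-0.6,0,0]},
    {"translation": [0,-1.4,-3.1],"turn": [-1.0,0,0]},
    {"translation": [0,-1.95,-4.3],"turn": [-1.4,0,0]},
    {"translation": [0,-2.5,-5.5],"turn": [-1.8,0,0]},
    {"translation": [0,-3.05,-6.8],"turn": [-2.2,0,0]},
    {"translation": [0,-3.6,-8.1],"turn": [-2.6,0,0]},
    {"translation": [0,-4.15,-9.3],"turn": [-3.0,0,0]},
    {"translation": [0,-4.6,-10.4],"turn": [-3.3,0,0]},
    {"translation": [0,-5.0,-11.2],"turn": [-3.6,0,0]},
    {"translation": [0,-5.2,-11.6],"turn": [-3.68,0,0]},
  ],
)

```text
time_s: 55.7
ee_pos: [0.3483, -0.0113, 0.2518]
eef_rot: [-2.148, 1.57, 2.645]
force: [-0.7, -0.6, -1.0]
grip_width: 0.0086
```

arm_command(
  deltas=[
    {"translation": [0,0,0],"turn": [0,0,0]},
    {"translation": [0,0,0],"turn": [0,0,0]},
    {"translation": [0,0,0],"turn": [0,0,0]},
  ],
)

```text
time_s: 55.95
ee_pos: [0.3495, -0.014, 0.2521]
eef_rot: [-1.501, 1.57, -2.995]
force: [-0.0, -0.4, -2.2]
grip_width: 0.0088
```

Run:
```python
from h import *
snap("side","s44",(200,130,400,280),4)
print(avgF(16))
plan([.461,-.0045,.250],4.42)
```

```text
(array([ 0.198,  0.081, -1.657]), array([0.122, 0.101, 0.114]))
 opt 0 turn [-0.001  0.    -0.001]
 opt 180 turn [ 3.5999e+01 -1.0000e-03 -0.0000e+00]
 trans [ 0.101  4.47  -0.02 ] dist mm 112 yaw jaw now 4.42 q1,q6 [-0.144 -0.221] toolx [ 0. -0. -1.] t 56.8 pos [ 0.3496 -0.0136  0.2525]
```

View pics/s44.png

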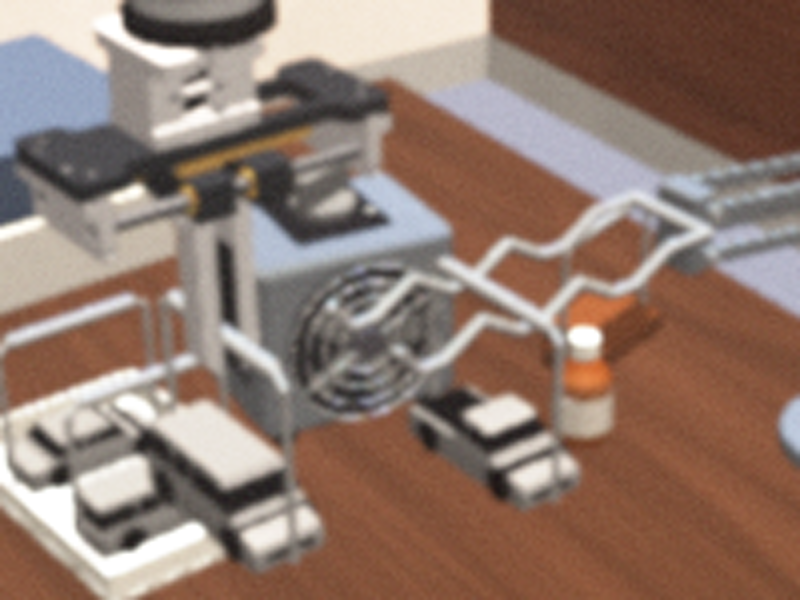

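Weight is about 1.66 N, so the expected sink is about 33 mm. Sliding in over seat1.

arm_command(
  deltas=[
    {"translation": [0,0.1,0],"turn": [0,0,0]},
    {"translation": [0,0.3,-0.02],"turn": [0,0,0]},
    {"translation": [0,0.6,-0.02],"turn": [0,0,0]},
    {"translation": [0,1.0,-0.02],"turn": [0,0,0]},
    {"translation": [0,1.5,-0.02],"turn": [0,0,0]},
    {"translation": [0,2.0,-0.02],"turn": [0,0,0]},
    {"translation": [0,2.5,-0.02],"turn": [0,0,0]},
    {"translation": [0,3.0,-0.02],"turn": [0,0,0]},
    {"translation": [0,3.5,-0.02],"turn": [0,0,0]},
    {"translation": [0,3.9,-0.02],"turn": [0,0,0]},
    {"translation": [0,4.25,-0.02],"turn": [0,0,0]},
    {"translation": [0,4.44,-0.02],"turn": [0,0,0]},
  ],
)

```text
time_s: 57.8
ee_pos: [0.4613, -0.0045, 0.2521]
eef_rot: [-1.723, 1.57, 3.066]
force: [0.7, 0.3, -1.5]
grip_width: 0.0089
```

arm_command(
  deltas=[
    {"translation": [0.1,0,0],"turn": [0,0,0]},
    {"translation": [0.25,0,0],"turn": [0,0,0]},
    {"translation": [0.4,0,0],"turn": [0,0,0]},
    {"translation": [0.55,0,0],"turn": [0,0,0]},
    {"translation": [0.7,0,0],"turn": [0,0,0]},
    {"translation": [0.85,0,0],"turn": [0,0,0]},
    {"translation": [0.98,0,0],"turn": [0,0,0]},
    {"translation": [1.08,0,0],"turn": [0,0,0]},
    {"translation": [1.16,0,0],"turn": [0,0,0]},
    {"translation": [1.2,0,0],"turn": [0,0,0]},
  ],
)

```text
time_s: 58.63
ee_pos: [0.4602, -0.0046, 0.2222]
eef_rot: [-1.703, 1.571, 3.086]
force: [0.8, -0.5, -1.4]
grip_width: 0.0088
```

Run:
```python
from h import *
snap("side","s45",(240,130,400,250),5)
o=ctrl.get_obs();print(o["ee_pos"],avgF(8))
```

```text
[ 0.46017969 -0.00459531  0.22219258] (array([ 0.319,  0.21 , -1.651]), array([0.231, 0.194, 0.119]))
```

View pics/s45.png

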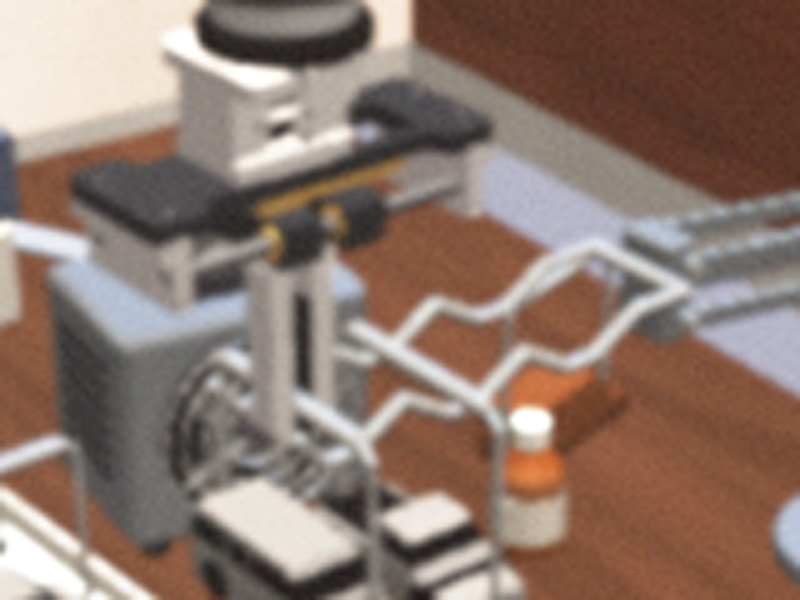

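arm_command(
  deltas=[
    {"translation": [0.05,0,0],"turn": [0,0,0]},
    {"translation": [0.12,0,0],"turn": [0,0,0]},
    {"translation": [0.2,0,0],"turn": [0,0,0]},
    {"translation": [0.28,0,0],"turn": [0,0,0]},
    {"translation": [0.36,0,0],"turn": [0,0,0]},
    {"translation": [0.44,-0.01,0],"turn": [0,0,0]},
    {"translation": [0.52,-0.02,0],"turn": [0,0,0]},
    {"translation": [0.6,-0.03,0],"turn": [0,0,0]},
    {"translation": [0.68,-0.03,0],"turn": [0,0,0]},
    {"translation": [0.76,-0.03,0],"turn": [0,0,0]},
    {"translation": [0.82,-0.03,0],"turn": [0,0,0]},
    {"translation": [0.86,-0.03,0],"turn": [0,0,0]},
  ],
)

```text
time_s: 60.08
ee_pos: [0.4595, -0.0047, 0.2008]
eef_rot: [-1.591, 1.571, -3.084]
force: [-0.5, 0.4, -0.1]
grip_width: 0.0085
```

Run:
```python
from h import *
snap("side","s46",(240,130,400,250),5)
o=ctrl.get_obs();print(o["ee_pos"],avgF(14))
```

```text
[ 0.45943642 -0.0046478   0.20068568] (array([-0.366,  0.246, -1.023]), array([0.147, 0.143, 0.119]))
```

View pics/s46.png

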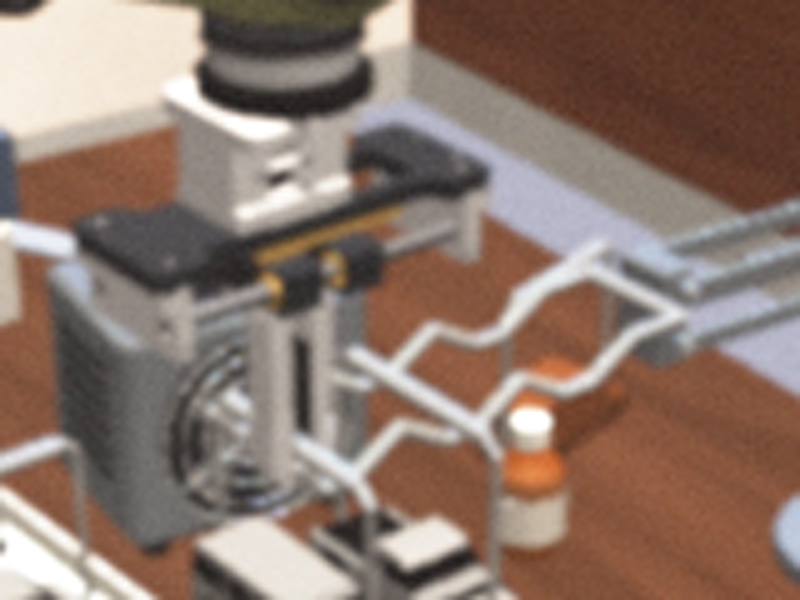

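arm_command(
  deltas=[
    {"translation": [0.04,0,0],"turn": [0,0,0]},
    {"translation": [0.1,0,0],"turn": [0,0,0]},
    {"translation": [0.17,0,0],"turn": [0,0,0]},
    {"translation": [0.24,0,0],"turn": [0,0,0]},
    {"translation": [0.31,-0.01,0],"turn": [0,0,0]},
    {"translation": [0.38,-0.02,0],"turn": [0,0,0]},
    {"translation": [0.45,-0.03,0],"turn": [0,0,0]},
    {"translation": [0.52,-0.03,0],"turn": [0,0,0]},
    {"translation": [0.59,-0.03,0],"turn": [0,0,0]},
    {"translation": [0.65,-0.03,0],"turn": [0,0,0]},
    {"translation": [0.69,-0.03,0],"turn": [0,0,0]},
    {"translation": [0.7,-0.03,0],"turn": [0,0,0]},
  ],
)

```text
time_s: 61.83
ee_pos: [0.4587, -0.0047, 0.1833]
eef_rot: [-1.934, 1.571, 2.856]
force: [0.9, 0.4, -0.6]
grip_width: 0.0086
```

Run:
```python
from h import *
o=ctrl.get_obs();print(o["ee_pos"],avgF(40))
```

```text
[ 0.45873398 -0.00468728  0.18332771] (array([ 0.454,  0.162, -0.167]), array([0.083, 0.077, 0.091]))
```

arm_command(
  deltas=[
    {"translation": [0.03,0,0],"turn": [0,0,0]},
    {"translation": [0.06,0,0],"turn": [0,0,0]},
    {"translation": [0.09,0,0],"turn": [0,0,0]},
    {"translation": [0.1,0,0],"turn": [0,0,0]},
    {"translation": [0.1,0,0],"turn": [0,0,0]},
    {"translation": [0.1,0,0],"turn": [0,0,0]},
    {"translation": [0.1,0,0],"turn": [0,0,0]},
    {"translation": [0.1,0,0],"turn": [0,0,0]},
  ],
)

```text
time_s: 64.5
ee_pos: [0.4588, -0.0047, 0.181]
eef_rot: [1.581, 1.571, 0.087]
force: [-0.3, -0.9, 0.0]
grip_width: 0.0092
```

arm_command(
  deltas=[
    {"translation": [0,0,0],"turn": [0,0,0]},
    {"translation": [0,0,0],"turn": [0,0,0]},
    {"translation": [0,0,0],"turn": [0,0,0]},
    {"translation": [0,0,0],"turn": [0,0,0]},
    {"translation": [0,0,0],"turn": [0,0,0]},
    {"translation": [0,0,0],"turn": [0,0,0]},
    {"translation": [0,0,0],"turn": [0,0,0]},
  ],
  gripper=32,
)

```text
time_s: 65.08
ee_pos: [0.4588, -0.0047, 0.181]
eef_rot: [1.481, 1.571, -0.013]
force: [1.1, 0.2, -0.2]
grip_width: 0.0321
```

Run:
```python
from h import *
snap("side","s47",(240,130,400,250),5)
o=ctrl.get_obs();print(o["ee_pos"],o["force"],o["grip_width"],o["time_s"])
```

```text
[ 0.45874789 -0.00470213  0.18100159] [ 0.40084044 -0.18263572 -0.5148345 ] 0.03190179601794155 65.1333
```

View pics/s47.png

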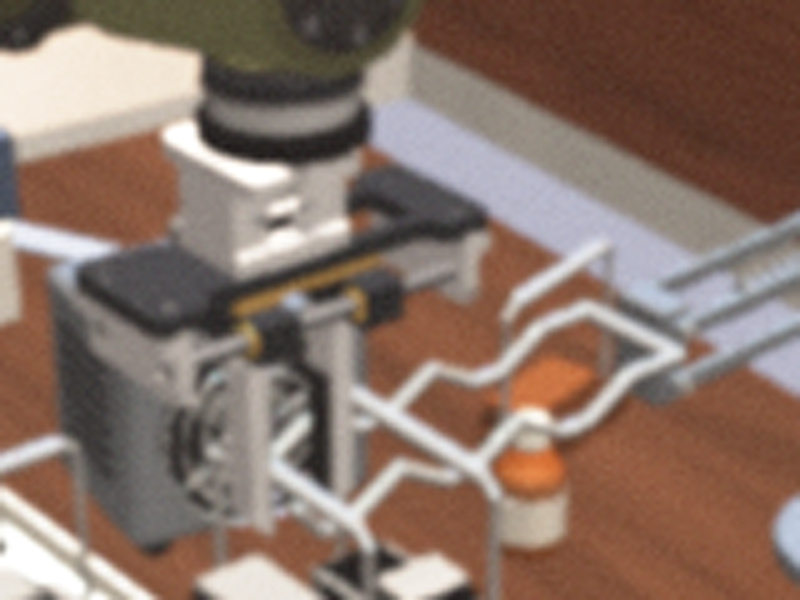

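Released and steady. Rising slowly, then a check of the whole scene.

arm_command(
  deltas=[
    {"translation": [-0.2,0,0],"turn": [0,0,0]},
    {"translation": [-0.6,0,0],"turn": [0,0,0]},
    {"translation": [-1.2,0,0],"turn": [0,0,0]},
    {"translation": [-2,0,0],"turn": [0,0,0]},
    {"translation": [-3,0,0],"turn": [0,0,0]},
    {"translation": [-4,0,0],"turn": [0,0,0]},
    {"translation": [-4.6,0,0],"turn": [0,0,0]},
    {"translation": [-4.6,0,0],"turn": [0,0,0]},
    {"translation": [-4.6,0,0],"turn": [0,0,0]},
  ],
)

```text
time_s: 65.88
ee_pos: [0.4588, -0.0047, 0.2966]
eef_rot: [1.395, 1.569, -0.099]
force: [0.6, -0.2, -0.4]
grip_width: 0.032
```

Run:
```python
from h import *
snap("side","s48",(150,120,440,320),2.7)
snap("side","s48b")
plan([.6035,.3200,.27],114.8)
```

```text
opt 0 turn [-2.2077e+01 -1.6000e-02  8.0000e-03]
 opt 180 turn [1.3923e+01 7.0000e-03 1.5000e-02]
 trans [  0.998   6.788 -12.501] dist mm 357 yaw jaw now 4.42 q1,q6 [-0.09  -0.167] toolx [-0.001  0.    -1.   ] t 65.98 pos [ 0.4584 -0.0047  0.2951]
```

View pics/s48.png

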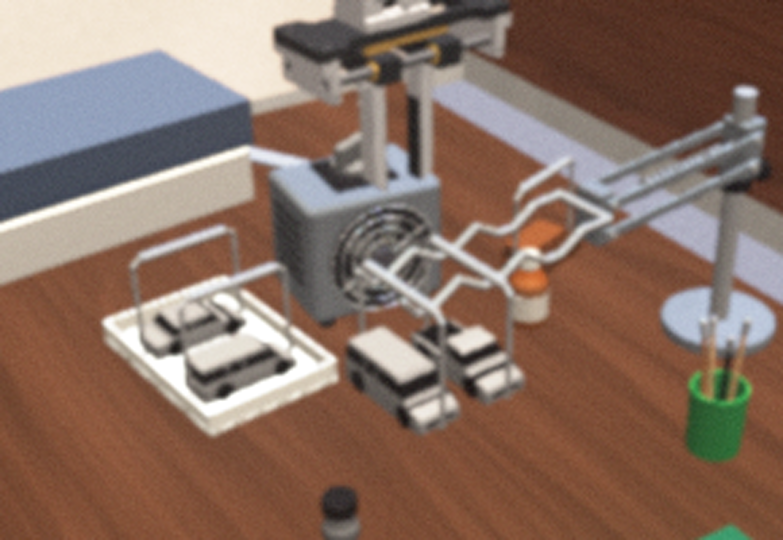

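View pics/s48b.png

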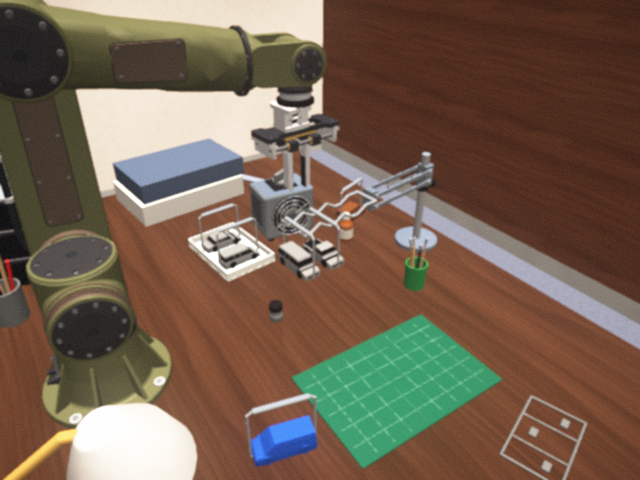

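The mat is empty. The van and pickup hang in seat1 and seat2, and both dry shells stand in the tray. Now to switch the blower on.

arm_command(
  deltas=[
    {"translation": [0,0.5,-1.0],"turn": [-1.4,0,0]},
    {"translation": [0,1.2,-2.3],"turn": [-2.8,0,0]},
    {"translation": [0,2.0,-3.6],"turn": [-4.2,0,0]},
    {"translation": [0,2.7,-4.9],"turn": [-5.6,0,0]},
    {"translation": [0,3.4,-6.2],"turn": [-7,0,0]},
    {"translation": [0,4.1,-7.5],"turn": [-8.4,0,0]},
    {"translation": [0,4.8,-8.8],"turn": [-9.8,0,0]},
    {"translation": [0,5.4,-10],"turn": [-11.2,0,0]},
    {"translation": [0,6.0,-11],"turn": [-12.6,0,0]},
    {"translation": [0,6.4,-11.8],"turn": [-14,0,0]},
    {"translation": [0,6.7,-12.3],"turn": [-15.4,0,0]},
    {"translation": [0,6.8,-12.5],"turn": [-16.8,0,0]},
  ],
  gripper=45,
)

```text
time_s: 66.98
ee_pos: [0.6042, 0.3218, 0.2934]
eef_rot: [-2.732, 1.567, -2.752]
force: [-0.6, -0.7, 0.5]
grip_width: 0.0449
```

arm_command(
  deltas=[
    {"translation": [0,0,0],"turn": [-1.4,0,0]},
    {"translation": [0,0,0],"turn": [-2.8,0,0]},
    {"translation": [0,0,0],"turn": [-4.2,0,0]},
    {"translation": [0,0,0],"turn": [-5.2,0,0]},
    {"translation": [0,0,0],"turn": [-5.2,0,0]},
    {"translation": [0,0,0],"turn": [-5.2,0,0]},
  ],
)

```text
time_s: 67.48
ee_pos: [0.6041, 0.3199, 0.2949]
eef_rot: [-3.141, 1.569, -2.718]
force: [-0.5, 0.7, 0.1]
grip_width: 0.0451
```

Run:
```python
from h import *
plan([.6035,.3200,.156],114.8)
snap("side","s49",(220,100,420,250),4)
```

```text
opt 0 turn [-0.111 -0.019 -0.   ]
 opt 180 turn [ 3.5889e+01 -0.0000e+00  3.0000e-02]
 trans [ 5.555  0.013 -0.009] dist mm 139 yaw jaw now 114.24 q1,q6 [ 0.433 -1.56 ] toolx [-0.002 -0.001 -1.   ] t 67.48 pos [0.6041 0.3199 0.2949]
```

View pics/s49.png

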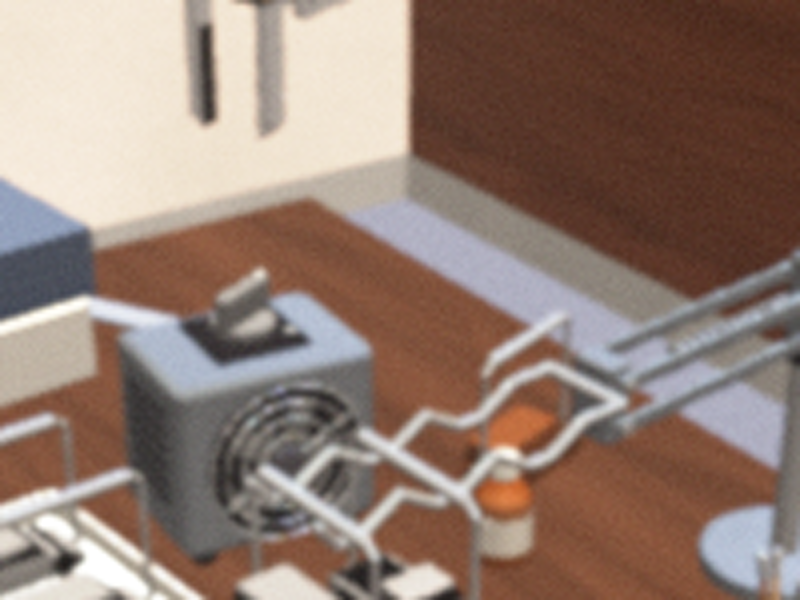

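arm_command(
  deltas=[
    {"translation": [0.6,0,0],"turn": [-0.1,0,0]},
    {"translation": [1.4,0,0],"turn": [-0.1,0,0]},
    {"translation": [2.3,0,0],"turn": [-0.1,0,0]},
    {"translation": [3.2,0,0],"turn": [-0.1,0,0]},
    {"translation": [4.0,0,0],"turn": [-0.1,0,0]},
    {"translation": [4.6,0,0],"turn": [-0.1,0,0]},
    {"translation": [5.1,0,0],"turn": [-0.1,0,0]},
    {"translation": [5.4,0,0],"turn": [-0.1,0,0]},
    {"translation": [5.54,0,0],"turn": [-0.1,0,0]},
    {"translation": [5.54,0,0],"turn": [-0.1,0,0]},
  ],
)

```text
time_s: 68.37
ee_pos: [0.6041, 0.3199, 0.1572]
eef_rot: [3.11, 1.57, -2.739]
force: [-0.3, -0.6, 0.4]
grip_width: 0.045
```

arm_command(
  deltas=[
    {"translation": [0,0,0],"turn": [0,0,0]},
    {"translation": [0,0,0],"turn": [0,0,0]},
    {"translation": [0,0,0],"turn": [0,0,0]},
    {"translation": [0,0,0],"turn": [0,0,0]},
    {"translation": [0,0,0],"turn": [0,0,0]},
    {"translation": [0,0,0],"turn": [0,0,0]},
    {"translation": [0,0,0],"turn": [0,0,0]},
    {"translation": [0,0,0],"turn": [0,0,0]},
    {"translation": [0,0,0],"turn": [0,0,0]},
    {"translation": [0,0,0],"turn": [0,0,0]},
  ],
  gripper=3,
  force=25,
)

```text
time_s: 69.2
ee_pos: [0.604, 0.3206, 0.1579]
eef_rot: [0.937, 1.57, 1.372]
force: [-3.3, 4.1, 2.8]
grip_width: 0.013
```

The bar is gripped at 13 mm. Turning clockwise 60°.

arm_command(
  deltas=[
    {"translation": [0,0,0],"turn": [1.2,0,0]},
    {"translation": [0,0,0],"turn": [2.4,0,0]},
    {"translation": [0,0,0],"turn": [3.6,0,0]},
    {"translation": [0,0,0],"turn": [4.8,0,0]},
    {"translation": [0,0,0],"turn": [6,0,0]},
    {"translation": [0,0,0],"turn": [7.2,0,0]},
    {"translation": [0,0,0],"turn": [8.4,0,0]},
    {"translation": [0,0,0],"turn": [9.6,0,0]},
    {"translation": [0,0,0],"turn": [10.8,0,0]},
    {"translation": [0,0,0],"turn": [11.6,0,0]},
    {"translation": [0,0,0],"turn": [12.1,0,0]},
    {"translation": [0,0,0],"turn": [12.1,0,0]},
  ],
)

```text
time_s: 70.2
ee_pos: [0.6039, 0.3188, 0.1578]
eef_rot: [-1.482, 1.568, -2.106]
force: [-6.7, -6.7, 5.8]
grip_width: 0.0127
```

arm_command(
  deltas=[
    {"translation": [0,0,0],"turn": [0,0,0]},
    {"translation": [0,0,0],"turn": [0,0,0]},
    {"translation": [0,0,0],"turn": [0,0,0]},
    {"translation": [0,0,0],"turn": [0,0,0]},
    {"translation": [0,0,0],"turn": [0,0,0]},
    {"translation": [0,0,0],"turn": [0,0,0]},
    {"translation": [-1,0,0],"turn": [0,0,0]},
    {"translation": [-2.5,0,0],"turn": [0,0,0]},
    {"translation": [-4,0,0],"turn": [0,0,0]},
    {"translation": [-5.5,0,0],"turn": [0,0,0]},
    {"translation": [-5.5,0,0],"turn": [0,0,0]},
    {"translation": [-5.5,0,0],"turn": [0,0,0]},
  ],
  gripper=45,
)

```text
time_s: 71.2
ee_pos: [0.6046, 0.3202, 0.2973]
eef_rot: [1.049, 1.567, 0.428]
force: [-0.6, 0.6, -0.5]
grip_width: 0.0447
```

Run:
```python
from h import *
snap("side","s50",(180,120,440,320),3)
a=optics.camera("side").astype(int)
for i in range(6): b=optics.camera("side").astype(int)
d=np.abs(a-b)[150:290,270:440].mean(); print("diff",d)
o=ctrl.get_obs();print(o["ee_pos"],o["force"],o["grip_width"],o["time_s"])
```

```text
diff 2.616218487394958
[0.60411329 0.31990217 0.29432397] [ 0.01871398  0.25531427 -0.08833835] 0.045198523030449335 71.6
```

View pics/s50.png

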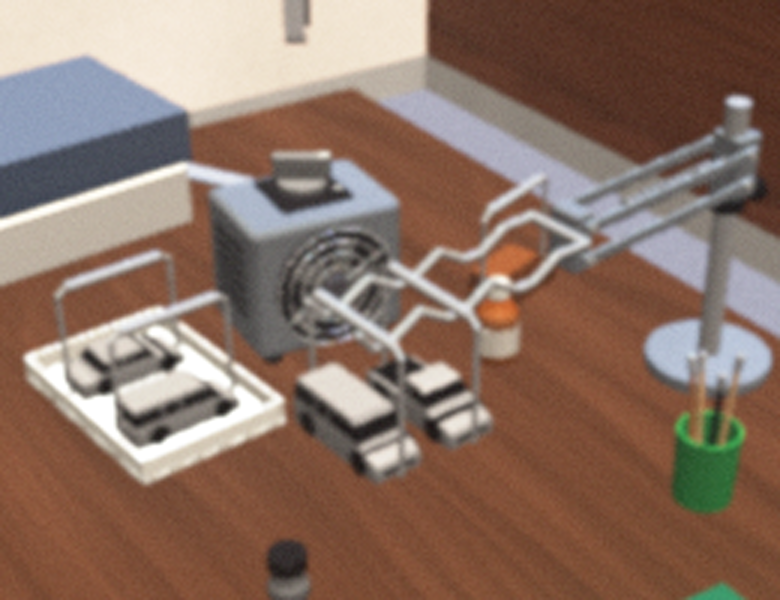

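The switch bar at crop (302,170) is back in its original "on" orientation. I'll confirm the boom is still and hand in.

Run:
```python
from h import *
A=[optics.camera("side").astype(float) for i in range(24)]
def ph(a,b,r): 
    y0,y1,x0,x1=r; g=lambda i:cv2.cvtColor(i[y0:y1,x0:x1].astype(np.uint8),cv2.COLOR_RGB2GRAY).astype(np.float32)
    return cv2.phaseCorrelate(g(a),g(b))[0]
print([np.round(ph(A[0],A[i],(180,280,275,345)),2).tolist() for i in(4,8,12,16,20,23)])
ctrl.hand_in(); print(ctrl.get_obs()["time_s"])
```

```text
[[0.0, 0.05], [0.03, 0.03], [-0.02, 0.03], [0.02, 0.01], [0.03, 0.01], [0.0, -0.03]]
the job is handed in; nothing more can be done
the job is handed in; nothing more can be done
```

I finished the job and handed it in at about 73 s of the 210 s allowed; no verdict is reported.

**What I did:**
- I turned the blower off.
- I took the dry saloon and dry van off the comb and stood them lengthwise in the white tray.
- I hung the two wet shells that were present by their bails, the pickup in seat2 and the van in seat1. There was no wet saloon.
- I lowered the boom slowly each time and let go only when the force on the gripper was near zero.
- I then turned the blower back on and backed the hand off.

**Last checks:**
- The last picture shows both dry shells upright inside the tray, both wet shells hanging upright in their seats, and the switch bar back in its original "on" direction.
- The jar, bottle and brush pot look to be where they started; I judged this from the picture and did not measure it.
- Over the last 1.2 s the hung shells and boom moved less than 0.1 pixel in the side camera.

**What disagreed or went wrong:**
- **Tool height:** the reported tool height is about 33 mm lower than the scene shows. The first grip on the switch therefore closed above it, and the second caught the skirt under the bar. I corrected for this from then on.
- **Hard contact:** setting the dry van down briefly pressed to about 35 N, just under the 40 N limit. I backed off before releasing it.
- **Van knocked:** the wet van was shifted about 2 cm during the run, so I measured it again before picking it up.

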